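# Load and lock a cleaning-concentrate dosing station

## Task

Put the dosing station on the shop counter into service. First pull its feed lever all the way towards the robot (off); then, with the lever left off, take every concentrate bottle standing behind the station and seat it upright and fully home in a bay of its own, turned so that its rib drops into the bay's notch, and let go. When all the bottles are in, swing the locking hook down until it rests in its catch, and only then set the lever in line with the pointer flag beside it, leaving the other goods on the counter where they are.

Things in the scene. Friction and masses are not known exactly. Their poses are not given: they have to be found in the camera images.
- station: Dosing station: fixed steel plate 120 mm (x) by 440 mm (y), 12 mm thick, with a row of three grey ring-shaped bays, the lever unit on one end (190 mm from the middle) and the hook unit on the other, both with the station's heading. Origin: centre of the underside, on the counter. x points away from the robot (yaw within 0.12 rad), y along the row.
- bay0 (a point): Centre of bay 0's floor, 12 mm above the counter; -95 mm along the station's y; station axes. Ring wall, inner diameter 72, 7 thick, 35 high (mm), with a notch on its +x side, 22 wide inside, 30 outside. A bottle reaches the floor (its origin at this point) only with its rib (+x) in the notch, within about 6 degrees; else it stands 35 mm too high, rib on the wall.
- bay1 (a point): Centre of bay 1's floor, 12 mm above the counter; 0 mm along the station's y; station axes. Ring wall, inner diameter 72, 7 thick, 35 high (mm), with a notch on its +x side, 22 wide inside, 30 outside. A bottle reaches the floor (its origin at this point) only with its rib (+x) in the notch, within about 6 degrees; else it stands 35 mm too high, rib on the wall.
- bay2 (a point): Centre of bay 2's floor, 12 mm above the counter; 95 mm along the station's y; station axes. Ring wall, inner diameter 72, 7 thick, 35 high (mm), with a notch on its +x side, 22 wide inside, 30 outside. A bottle reaches the floor (its origin at this point) only with its rib (+x) in the notch, within about 6 degrees; else it stands 35 mm too high, rib on the wall.
- bottle0: Loose squat concentrate bottle, 0.5 kg, upright beyond the station, any yaw; may be absent (None). Origin: centre of underside, z up. Heavy steel foot and white body 66 mm diameter to 50 mm height (foot edge chamfered 4 mm), cone to 64, grey cap 34 mm diameter from 66 to 104 (grip here). Rib on its +x side: 14 mm wide, reaching 44 mm from the axis, from foot to 48 mm, round-nosed below. Any bottle fits any bay.
- bottle1: Loose squat concentrate bottle, 0.5 kg, upright beyond the station, any yaw; may be absent (None). Origin: centre of underside, z up. Heavy steel foot and white body 66 mm diameter to 50 mm height (foot edge chamfered 4 mm), cone to 64, grey cap 34 mm diameter from 66 to 104 (grip here). Rib on its +x side: 14 mm wide, reaching 44 mm from the axis, from foot to 48 mm, round-nosed below. Any bottle fits any bay.
- bottle2: Loose squat concentrate bottle, 0.5 kg, upright beyond the station, any yaw; may be absent (None). Origin: centre of underside, z up. Heavy steel foot and white body 66 mm diameter to 50 mm height (foot edge chamfered 4 mm), cone to 64, grey cap 34 mm diameter from 66 to 104 (grip here). Rib on its +x side: 14 mm wide, reaching 44 mm from the axis, from foot to 48 mm, round-nosed below. Any bottle fits any bay.
- lever (a joint): Angle of the feed lever, rad: 0 upright, positive leaning towards the robot (station -x), negative away. Stops at -0.75 and +0.70; +0.70 (against the stop) is off. Friction hinge (about 2 N at the handle): stays where it is left.
- lever_grip (a point): Centre of the lever's black T-handle, a 22 mm diameter bar 34 mm long along the station's y (pinch its two ends from above), 100 mm from the pivot. z axis along the lever, away from the pivot. Lever arm below: 14 x 10 mm steel. Unit sits on either end of the station (varies).
- lever_pivot (a point): Pivot of lever and pointer: 62 mm above the counter, axis along the station's y. Lever handle = pivot + 100 mm x (-sin(angle), 0, cos(angle)) in station axes.
- pointer (a joint): Angle of the pointer flag, rad, same zero and sign as lever. It shows where the lever must finally stand; between -0.6 and 0.15. Very stiff (needs about 9 N at its tip): leave it as it is.
- pointer_tip (a point): Outer end of the thin aluminium pointer flag, 70 mm from the pivot, 11.5 mm to the +y side of the lever's mid-plane; z axis points along the flag away from the pivot.
- hook (a joint): Angle of the locking hook, rad: 0 level and resting in its catch (a stop), positive raised, up to 1.2. Stiff friction hinge (about 2 N at the handle): stays where it is left.
- hook_grip (a point): Centre of the hook's black T-handle, a 22 mm diameter bar 34 mm long along the station's y (pinch its two ends from above), 115 mm from the pivot. Steel arm 10 mm wide, 16 mm high between. Unit sits on either end of the station (varies).
- hook_pivot (a point): Pivot of the hook: 72 mm above the counter, axis along the station's y. Hook handle = pivot + 115 mm x (-cos(angle), 0, sin(angle)) in station axes. The forked catch stands 65 mm from the pivot towards the robot, up to 76 mm above the counter; the shut handle lies 50 mm farther towards the robot.
- glove_box: White carton 120 x 220 x 75 mm, bystander; not to be disturbed. Origin: centre of its underside.
- spray: White spray bottle, 72 mm diameter, 170 mm high, grey trigger head, bystander; not to be disturbed. Origin: centre of its underside.
- paper_roll: Paper roll standing on end, 110 mm diameter, 100 mm high, bystander; not to be disturbed. Origin: centre of its underside.

How it is judged:
On the way, in this order (a step that is already met when the one before it is completed fails the run):
1. the feed lever is pulled fully towards the robot (off) (value of joint lever above 0.62 rad), for 0.2 s.
2. every bottle is seated in a bay and let go, the lever still off (value of joint lever above 0.62 rad and ((horizontal distance between bottle0 and bay0 below 0.006 m and z of bottle0 in the frame of bay0 below 0.005 m and angle between the x axis of bottle0 and the x axis of bay0, either way round below 0.25 rad) or (horizontal distance between bottle0 and bay1 below 0.006 m and z of bottle0 in the frame of bay1 below 0.005 m and angle between the x axis of bottle0 and the x axis of bay1, either way round below 0.25 rad) or (horizontal distance between bottle0 and bay2 below 0.006 m and z of bottle0 in the frame of bay2 below 0.005 m and angle between the x axis of bottle0 and the x axis of bay2, either way round below 0.25 rad)) and angle between each of bottle0, bottle1, bottle2's own z axis and vertical below 0.1 rad and ((horizontal distance between bottle1 and bay0 below 0.006 m and z of bottle1 in the frame of bay0 below 0.005 m and angle between the x axis of bottle1 and the x axis of bay0, either way round below 0.25 rad) or (horizontal distance between bottle1 and bay1 below 0.006 m and z of bottle1 in the frame of bay1 below 0.005 m and angle between the x axis of bottle1 and the x axis of bay1, either way round below 0.25 rad) or (horizontal distance between bottle1 and bay2 below 0.006 m and z of bottle1 in the frame of bay2 below 0.005 m and angle between the x axis of bottle1 and the x axis of bay2, either way round below 0.25 rad)) and ((horizontal distance between bottle2 and bay0 below 0.006 m and z of bottle2 in the frame of bay0 below 0.005 m and angle between the x axis of bottle2 and the x axis of bay0, either way round below 0.25 rad) or (horizontal distance between bottle2 and bay1 below 0.006 m and z of bottle2 in the frame of bay1 below 0.005 m and angle between the x axis of bottle2 and the x axis of bay1, either way round below 0.25 rad) or (horizontal distance between bottle2 and bay2 below 0.006 m and z of bottle2 in the frame of bay2 below 0.005 m and angle between the x axis of bottle2 and the x axis of bay2, either way round below 0.25 rad)) and contact force between the fingers and bottle0 below 0.1 N and contact force between the fingers and bottle1 below 0.1 N and contact force between the fingers and bottle2 below 0.1 N), for 0.3 s.
3. the locking hook rests in its catch, the lever still off (value of joint lever above 0.62 rad and value of joint hook below 0.06 rad and ((horizontal distance between bottle0 and bay0 below 0.006 m and z of bottle0 in the frame of bay0 below 0.005 m and angle between the x axis of bottle0 and the x axis of bay0, either way round below 0.25 rad) or (horizontal distance between bottle0 and bay1 below 0.006 m and z of bottle0 in the frame of bay1 below 0.005 m and angle between the x axis of bottle0 and the x axis of bay1, either way round below 0.25 rad) or (horizontal distance between bottle0 and bay2 below 0.006 m and z of bottle0 in the frame of bay2 below 0.005 m and angle between the x axis of bottle0 and the x axis of bay2, either way round below 0.25 rad)) and angle between each of bottle0, bottle1, bottle2's own z axis and vertical below 0.1 rad and ((horizontal distance between bottle1 and bay0 below 0.006 m and z of bottle1 in the frame of bay0 below 0.005 m and angle between the x axis of bottle1 and the x axis of bay0, either way round below 0.25 rad) or (horizontal distance between bottle1 and bay1 below 0.006 m and z of bottle1 in the frame of bay1 below 0.005 m and angle between the x axis of bottle1 and the x axis of bay1, either way round below 0.25 rad) or (horizontal distance between bottle1 and bay2 below 0.006 m and z of bottle1 in the frame of bay2 below 0.005 m and angle between the x axis of bottle1 and the x axis of bay2, either way round below 0.25 rad)) and ((horizontal distance between bottle2 and bay0 below 0.006 m and z of bottle2 in the frame of bay0 below 0.005 m and angle between the x axis of bottle2 and the x axis of bay0, either way round below 0.25 rad) or (horizontal distance between bottle2 and bay1 below 0.006 m and z of bottle2 in the frame of bay1 below 0.005 m and angle between the x axis of bottle2 and the x axis of bay1, either way round below 0.25 rad) or (horizontal distance between bottle2 and bay2 below 0.006 m and z of bottle2 in the frame of bay2 below 0.005 m and angle between the x axis of bottle2 and the x axis of bay2, either way round below 0.25 rad))), for 0.2 s.
4. the lever is in line with the pointer, the hook shut (value of joint hook below 0.06 rad and angle between the z axis of lever_grip and the z axis of pointer_tip, either way round below 0.09 rad and velocity of joint lever between -0.1 and 0.1 rad/s and ((horizontal distance between bottle0 and bay0 below 0.006 m and z of bottle0 in the frame of bay0 below 0.005 m and angle between the x axis of bottle0 and the x axis of bay0, either way round below 0.25 rad) or (horizontal distance between bottle0 and bay1 below 0.006 m and z of bottle0 in the frame of bay1 below 0.005 m and angle between the x axis of bottle0 and the x axis of bay1, either way round below 0.25 rad) or (horizontal distance between bottle0 and bay2 below 0.006 m and z of bottle0 in the frame of bay2 below 0.005 m and angle between the x axis of bottle0 and the x axis of bay2, either way round below 0.25 rad)) and angle between each of bottle0, bottle1, bottle2's own z axis and vertical below 0.1 rad and ((horizontal distance between bottle1 and bay0 below 0.006 m and z of bottle1 in the frame of bay0 below 0.005 m and angle between the x axis of bottle1 and the x axis of bay0, either way round below 0.25 rad) or (horizontal distance between bottle1 and bay1 below 0.006 m and z of bottle1 in the frame of bay1 below 0.005 m and angle between the x axis of bottle1 and the x axis of bay1, either way round below 0.25 rad) or (horizontal distance between bottle1 and bay2 below 0.006 m and z of bottle1 in the frame of bay2 below 0.005 m and angle between the x axis of bottle1 and the x axis of bay2, either way round below 0.25 rad)) and ((horizontal distance between bottle2 and bay0 below 0.006 m and z of bottle2 in the frame of bay0 below 0.005 m and angle between the x axis of bottle2 and the x axis of bay0, either way round below 0.25 rad) or (horizontal distance between bottle2 and bay1 below 0.006 m and z of bottle2 in the frame of bay1 below 0.005 m and angle between the x axis of bottle2 and the x axis of bay1, either way round below 0.25 rad) or (horizontal distance between bottle2 and bay2 below 0.006 m and z of bottle2 in the frame of bay2 below 0.005 m and angle between the x axis of bottle2 and the x axis of bay2, either way round below 0.25 rad))), for 0.2 s.
At the end, for the whole second after the job is handed in: Every bottle present stands upright (0.1 rad) and still in a bay, axis within 6 mm of its centre, foot within 5 mm of the floor, rib in the notch; hook within 0.06 rad of shut; lever within 0.09 rad of the pointer. Off on the way: lever within 0.08 rad of its stop (all of step 4 and linear speed of each of bottle0, bottle1, bottle2 below 0.03 m/s); the robot touches nothing.
It fails at once if the glove carton is pushed more than 30 mm or tipped (distance of glove_box from where it was at the start of the episode above 0.03 m or angle between glove_box's own z axis and vertical above 0.4 rad).
It fails at once if the spray bottle is pushed more than 30 mm or tipped (distance of spray from where it was at the start of the episode above 0.03 m or angle between spray's own z axis and vertical above 0.4 rad).
It fails at once if the paper roll is pushed more than 30 mm or tipped (distance of paper_roll from where it was at the start of the episode above 0.03 m or angle between paper_roll's own z axis and vertical above 0.4 rad).
It fails at once if the pointer flag is pushed out of its setting (its tip moved more than 8 mm) (distance of pointer_tip from where it was at the start of the episode above 0.008 m).
Of bottle0, bottle1, bottle2 only 2 to 3 are there at a start; the rules pass over those that are not, and their reading is None.
At some moment in a run one of bottle0, bottle1, bottle2 may be knocked a few centimetres aside while the robot is not near it.
It also fails if it takes over 210 s, if anything falls off the work surface, if the arm or the gripper's body presses on something with over 40 N, if the wrist force passes 120 N, or if a joint passes its speed limit or range.

## Robot

A 6-joint arm with a two-finger parallel gripper is mounted at the origin on the work surface. World frame = base frame: x ahead of the robot, y to its left, z up, the work surface at z = 0. Lengths are in m, angles in rad, forces in N, time in s.
With the tool pointing down it reaches from about 0.35 to 0.925 m from the base axis. Payload 6.4 kg.
Tool frame: the origin (TCP) lies on the front face of the gripper's body, between the roots of the fingers; the fingertips stand 73 mm ahead of it and the grasp point (between the pads) lies 54 mm ahead of it; z points along the fingers, y is the direction in which the jaws open and shut (so a half turn about z gives the same grasp; the last joint's range is limited). The gripper opens to 85 mm and grips with 20 to 120 N. Pads are 22 mm wide; open, the fingers measure 114 mm over their backs; the gripper's body (76 mm by 85 mm) begins 54 mm behind the grasp point. The pads swing forward as they close: fully open they stand 13 mm farther back than shut.
Start: joints at [-1.302, 0.245, 1.558, -0, 1.339, -0.174], TCP at [0.279, -0.587, 0.304] pointing down, gripper open.
Joint ranges: [-3.13, 3.13], [-1.02, 2.26], [0.13, 2.54], [-0.95, 4.09], [0.21, 2.88], [-2.74, 2.74]. Speed limits (rad/s): [2.57, 2.57, 3.14, 3.14, 3.14, 3.14].

## Interface

Orientations are given as a rotation vector (axis times angle).
In Python, from rig import * gives the robot as it stands. The module is installed in compiled form; this text tells all that it offers.
- The arm moves only by the tool carry_out, never from a script. Its argument "motion" is a list of rows, each an object of numbers: "dx", "dy", "dz": the shift along the tool's x, y, z in m; "wx", "wy", "wz": the turn, a rotation vector about the tool's x, y, z in degrees; "fingers": the closure, from -1 (fully open) to 1 (shut), so that 0 is half open. In form: [{"dx": .., "dy": .., "dz": .., "wx": .., "wy": .., "wz": .., "fingers": ..}, ...]. A call has 1 to 8 rows; each row shifts and turns the pose as measured when the row begins, along the tool's axes as they then stand; what a row does not reach is not made up. A row lasts 1/8 s, in which the tool goes at most 62.5 mm and 10.7 degrees, less where a joint would pass 70% of its speed; a pose out of reach is approached as far as the arm can. A call with a gripper value outside its range is refused whole. The fingers move at their own pace and stop on an object; the grip force is fixed at half the most. Time passes only in rows, so rows that do not move let the fingers close. It gives the time, the measured TCP pose, the force and the opening at its end, in the units of the state.
- get_state(): the state, without advancing time (a new reading comes with each control period).
- camera(name): name is "side" or "top"; returns (picture, depth): 480x640x3 uint8, red, green, blue; 480x640 float32, m along the optical axis (not along the pixel's ray), 0 where there is no reading.
- camera_params(name): a dict with "fx", "fy", "cx", "cy" (pixels), "world_from_camera" (4x4, takes a point from camera to world coordinates). Camera axes: x right, y down, z forward; pixel columns grow to the right and rows downward; lengths in m; the calibration is good to about 2 mm. A picture is of the moment at which its call begins. camera_params takes no time and is no camera call.
- close_job(): hands the job in, once; it reports no verdict.
The state is a dict: "time": time; "joint_positions": joint angles; "joint_velocities": joint speeds; "effort": joint torques, N m; "tool_pos": TCP position; "ee_rot": TCP orientation; "wrist_force": force on the tool from outside, world axes, zero at the start; "torque": the same for the moment, N m; "width": opening from 0.0 (shut) to 1.0 (fully open).
Only numpy, scipy, OpenCV 4.12 (cv2) and the standard library are available. Lean on these libraries where they do the work, as an engineer would, in place of code of your own. Each camera call takes 0.05 s, during which the arm holds its last target.

## Working session

There is one attempt and no reset: what is moved stays moved. The work goes in short steps, Python scripts to look and compute and a tool call to move; the robot and the scene stay as the last step left them, time stands still between calls to the robot, and variables do not carry over. Pictures are saved under pics/ and viewed, and the job is handed in when it is done.

Besides the shell and the picture viewer there is one more tool, called after "Request:" in YAML: its name, and indented under it one key for each argument. carry_out: Moves the arm, as the interface text tells. Its arguments: {"type":"object","properties":{"motion":{"type":"array"}},"required":["motion"]}

```bash
mkdir -p pics; cat > h.py <<'E'
from rig import *
import numpy as np, cv2
from scipy.spatial.transform import Rotation as R
def shot(name,tag):
    p,d=camera(name); c=camera_params(name)
    cv2.imwrite(f'pics/{tag}.png',p[:,:,::-1]); np.savez(f'{tag}.npz',p=p,d=d,**{k:c[k] for k in c})
    return p,d,c
def load(tag):
    z=np.load(f'{tag}.npz'); return z['p'],z['d'],{k:z[k] for k in ('fx','fy','cx','cy','world_from_camera')}
def cloud(d,c):
    v,u=np.mgrid[0:480,0:640]
    P=np.stack([(u-c['cx'])/c['fx']*d,(v-c['cy'])/c['fy']*d,d,np.ones_like(d)],-1)
    W=(P@np.asarray(c['world_from_camera']).T)[...,:3]; W[d==0]=np.nan
    return W
def st():
    s=get_state(); print('t',round(s['time'],3),'tcp',np.round(s['tool_pos'],4),'rot',np.round(s['ee_rot'],3),'F',np.round(s['wrist_force'],1),'w',round(s['width'],3))
    print('q',np.round(s['joint_positions'],3)); M=R.from_rotvec(s['ee_rot']).as_matrix(); print(np.round(M,3)); return s,M
E
python3 - <<'E'
from h import *
st()
for n in('side','top'):
    p,d,c=shot(n,n+'0'); print(n,c); 
E
```

```text
t 0.0 tcp [ 0.2784 -0.5869  0.3028] rot [-3.063 -0.689  0.   ] F [ 0.2  0.4 -1. ] w 1.006
q [-1.302  0.246  1.559  0.     1.339 -0.174]
[[ 0.904  0.428 -0.   ]
 [ 0.428 -0.904  0.002]
 [ 0.    -0.002 -1.   ]]
side {'fx': 614.6295000000013, 'fy': 614.6295000000013, 'cx': 307.3208262700192, 'cy': 238.26954378231213, 'world_from_camera': array([[ 0.91597026, -0.23327311,  0.32646919,  0.02405343],
       [-0.40116936, -0.54833515,  0.7337518 , -1.16513759],
       [ 0.00784997, -0.80306427, -0.59584072,  1.07411397],
       [ 0.        ,  0.        ,  0.        ,  1.        ]])}
top {'fx': 612.3883539926093, 'fy': 612.3883539926093, 'cx': 316.6496194652952, 'cy': 238.46210449630078, 'world_from_camera': array([[-1.26865429e-02, -9.80971761e-01,  1.93735532e-01,
         2.31434149e-01],
       [-9.99917925e-01,  1.27924402e-02, -7.04460487e-04,
         1.94932097e-02],
       [-1.78729437e-03, -1.93728569e-01, -9.81053539e-01,
         1.66245578e+00],
       [ 0.00000000e+00,  0.00000000e+00,  0.00000000e+00,
         1.00000000e+00]])}
```

View pics/top0.png

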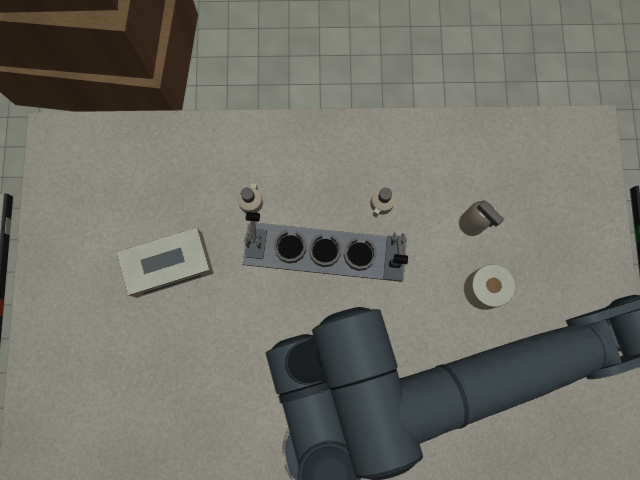

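View pics/side0.png

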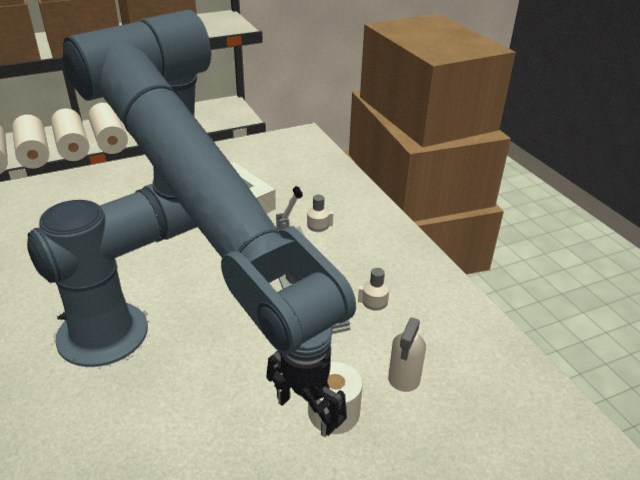

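Two bottles are visible in the top view, at about (250,199) and (383,201). The lever is on the left end (handle at 252,217) and the hook on the right (handle at 401,259). Next I'll measure from the depth.

```bash
python3 - <<'E'
from h import *
p,d,c=load('top0'); W=cloud(d,c)
cv2.imwrite('pics/topz.png',cv2.resize(p[170:300,220:420,::-1],None,fx=4,fy=4,interpolation=cv2.INTER_CUBIC))
ps,ds,cs=load('side0'); Ws=cloud(ds,cs)
cv2.imwrite('pics/sidez.png',cv2.resize(ps[160:340,230:430,::-1],None,fx=4,fy=3.3,interpolation=cv2.INTER_CUBIC))
np.set_printoptions(suppress=True)
# plate pixels: z 8..16mm
z=W[...,2]; m=(z>.006)&(z<.018)
m[:180]=0;m[290:]=0;m[:,:235]=0;m[:,415:]=0
ys,xs=np.nonzero(m); print('plate n',m.sum(), 'table z',np.nanmedian(z[120:160,200:400]))
r=cv2.minAreaRect(W[m][:,:2].astype(np.float32)); print(r)
# caps
for (u0,u1,v0,v1) in((230,270,180,215),(370,405,180,215)):
  for nm,ww,mm in(('top',W,None),):
    s=ww[v0:v1,u0:u1].reshape(-1,3); k=(s[:,2]>.09)&(s[:,2]<.12); print(k.sum(),s[k].mean(0),s[k].min(0),s[k].max(0))
# from all clouds
for nm,ww in(('top',W),('side',Ws)):
  P=ww.reshape(-1,3);P=P[np.isfinite(P).all(1)]
  k=(P[:,2]>.02)&(P[:,2]<.2)&(P[:,0]>.45)&(P[:,0]<.8)&(abs(P[:,1])<.3)
  np.save(nm+'pts.npy',P[k]); print(nm,k.sum())
E
```

```text
plate n 5074 table z 0.00032684348966161014
((0.5719749927520752, -0.0026646852493286133), (0.49908825755119324, 0.30742695927619934), 89.22824096679688)
137 [0.6614293  0.2007775  0.10287348] [0.64539537 0.18475063 0.09007952] [0.67919969 0.21695571 0.11398265]
136 [ 0.65677078 -0.16309377  0.10340202] [ 0.64104469 -0.1789835   0.09209643] [ 0.67410166 -0.14752116  0.11305449]
top 3414
side 1840
```

View pics/topz.png

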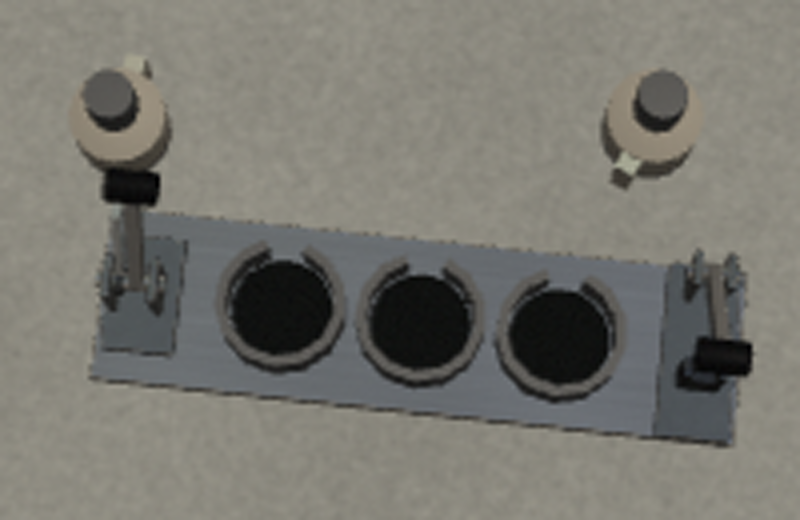

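View pics/sidez.png

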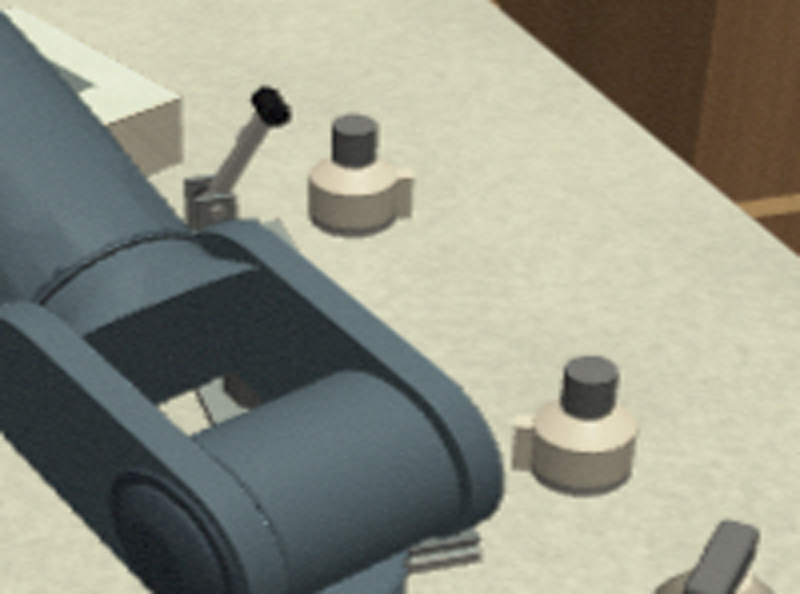

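```bash
python3 - <<'E'
from h import *
np.set_printoptions(suppress=True,precision=4)
p,d,c=load('top0'); Wc=np.asarray(c['world_from_camera']); K=np.array([[c['fx'],0,c['cx']],[0,c['fy'],c['cy']],[0,0,1]])
def at(u,v,z):
    r=Wc[:3,:3]@np.array([(u-c['cx'])/c['fx'],(v-c['cy'])/c['fy'],1]); o=Wc[:3,3]; return o+r*(z-o[2])/r[2]
b=p.astype(int); m=((b[...,2]-b[...,0])>0).astype(np.uint8); m[:210]=0;m[290:]=0;m[:,:235]=0;m[:,415:]=0
n,l,s,_=cv2.connectedComponentsWithStats(m); i=1+np.argmax(s[1:,4]); m=(l==i)
print(s[i])
# top & bottom edges per column
top=[];bot=[]
for u in range(275,385):
    v=np.nonzero(m[:,u])[0]; top.append((u,v[0]-.5)); bot.append((u,v[-1]+.5))
top=np.array(top);bot=np.array(bot)
for nm,e,z in(('top',top,.012),('bot',bot,.006)):
    P=np.array([at(u,v,z) for u,v in e]); 
    f=cv2.fitLine(P[:,:2].astype(np.float32),cv2.DIST_HUBER,0,.001,.001).ravel(); print(nm,f,np.arctan2(f[0],-f[1]) if 0 else -np.arctan(f[0]/f[1]))
    print(f[2]-f[3]*f[0]/f[1], 'x at y=0')
# left,right edges
for u0 in('L','R'):
    E=[]
    for v in range(240,262) if u0=='L' else range(246,275):
        u=np.nonzero(m[v])[0]; E.append((u[0]-.5 if u0=='L' else u[-1]+.5,v))
    P=np.array([at(u,v,.012) for u,v in E]); f=cv2.fitLine(P[:,:2].astype(np.float32),cv2.DIST_HUBER,0,.001,.001).ravel(); print(u0,f, 'y at x=.57',f[3]+(.57-f[2])*f[1]/f[0])
# black interior centroids
g=b.max(2)<45
mm=g.astype(np.uint8); n,l,s,ce=cv2.connectedComponentsWithStats(mm)
for i in range(1,n):
    if s[i,4]>20 and 170<ce[i][1]<300 and 230<ce[i][0]<420: print(s[i],ce[i],at(*ce[i],.012)[:2],at(*ce[i],.047)[:2])
E
```

```text
[ 243  223  161   58 4072]
top [ 0.1177  0.993   0.5797 -0.0173] -0.1179883
0.5817955 x at y=0
bot [ 0.1186  0.9929  0.4629 -0.0154] -0.11883148
0.46473324 x at y=0
L [ 0.8889 -0.4582  0.5261  0.2126] y at x=.57 0.18997395
R [ 0.9675  0.2529  0.4988 -0.207 ] y at x=.57 -0.18841282
[379 195  11   8  33] [383.0909 199.6364] [ 0.665  -0.1679] [ 0.6558 -0.1639]
[244 196  10   7  30] [249.3 199.6] [0.67   0.2043] [0.6607 0.2004]
[246 212  14  10 112] [252.5268 216.0982] [0.6228 0.195 ] [0.6145 0.1912]
[278 233  25  26 485] [289.7918 245.8619] [0.5376 0.0922] [0.5312 0.0906]
[312 236  26  26 486] [324.642  249.6008] [ 0.526  -0.0032] [ 0.5198 -0.0027]
[347 240  26  26 483] [359.7516 253.2588] [ 0.5146 -0.099 ] [ 0.5086 -0.0965]
[389 254  19  14 172] [398.5    260.4767] [ 0.4933 -0.2041] [ 0.4877 -0.1994]
[281 256  22   7  32] [292.5938 260.1875] [0.4978 0.0847] [0.4922 0.0833]
[315 261  22   6  29] [324.5862 264.3103] [ 0.4853 -0.0024] [ 0.4799 -0.0019]
[346 261  21  10  28] [355.25   267.3214] [ 0.4759 -0.0857] [ 0.4708 -0.0835]
```

```bash
cat >> h.py <<'E'
S=np.array([.5230,-.0031]); YAW=-0.119
ex=np.array([np.cos(YAW),np.sin(YAW)]); ey=np.array([-np.sin(YAW),np.cos(YAW)])
def at(c,u,v,z):
    Wc=np.asarray(c['world_from_camera']); r=Wc[:3,:3]@np.array([(u-c['cx'])/c['fx'],(v-c['cy'])/c['fy'],1]); o=Wc[:3,3]; return o+r*(z-o[2])/r[2]
def atplane(c,u,v,yst):  # intersect with station plane y_st = yst ; returns station x, z
    Wc=np.asarray(c['world_from_camera']); r=Wc[:3,:3]@np.array([(u-c['cx'])/c['fx'],(v-c['cy'])/c['fy'],1]); o=Wc[:3,3]
    t=(yst-(o[:2]-S)@ey)/(r[:2]@ey); P=o+r*t; return (P[:2]-S)@ex,P[2]
def proj(c,P):
    Q=np.linalg.inv(np.asarray(c['world_from_camera']))@np.append(P,1); return c['fx']*Q[0]/Q[2]+c['cx'],c['fy']*Q[1]/Q[2]+c['cy']
def w(xs,ys,z): return np.append(S+xs*ex+ys*ey,z)
E
python3 - <<'E'
from h import *
np.set_printoptions(suppress=True,precision=4)
p,d,c=load('top0'); ps,ds,cs=load('side0')
for nm,q in(('lever',w(0,.19,.062)),('hook',w(0,-.19,.072))): print(nm,q,[(220-220+0,)]and np.array([(proj(c,q)[0]-220)*4,(proj(c,q)[1]-170)*4]))
# side black handle centroid near (297,192)
print('side lever handle', atplane(cs,297.3,192,.19),'top', [ (z,(at(c,252.5,216.3,z)[:2]-S)@np.array([ex,ey]).T) for z in(.13,.14,.15,.16)])
print('hook handle',[ (z,(at(c,401,258.8,z)[:2]-S)@np.array([ex,ey]).T) for z in(.08,.1,.12,.14,.16,.18)])
b=p.astype(int)
for (u0,v0,u1,v1) in((237,180,266,222),(368,183,400,220)):
    sub=b[v0:v1,u0:u1]; g=sub.max(2)
    # cap top: grey 75-110?
    print('--');print('\n'.join(' '.join('%3d'%x for x in r) for r in g))
E
```

```text
lever [0.5456 0.1856 0.062 ] [135.5047 279.906 ]
hook [ 0.5004 -0.1918  0.072 ] [706.5983 336.9241]
side lever handle (np.float64(0.0452897707283465), np.float64(0.15233526443990908)) top [(0.13, array([0.0487, 0.1927])), (0.14, array([0.0465, 0.1914])), (0.15, array([0.0443, 0.1901])), (0.16, array([0.042 , 0.1887]))]
hook handle [(0.08, array([-0.0124, -0.2014])), (0.1, array([-0.0159, -0.199 ])), (0.12, array([-0.0194, -0.1966])), (0.14, array([-0.023 , -0.1942])), (0.16, array([-0.0265, -0.1918])), (0.18, array([-0.03  , -0.1894]))]
--
140 140 141 142 139 138 138 137 139 141 141 141 144 141 141 143 141 137 140 140 138 137 139 141 144 144 146 143 140
143 142 142 143 137 137 139 141 142 142 140 138 139 139 141 142 140 137 140 143 143 138 138 139 140 142 143 141 139
140 140 140 137 138 137 139 143 142 143 141 138 137 139 140 141 142 140 142 146 147 140 138 138 140 142 141 140 141
141 144 143 140 140 138 139 142 141 139 140 138 138 139 146 152 149 145 146 144 140 137 137 137 139 141 142 143 144
143 145 143 141 141 138 140 144 143 139 138 139 143 143 156 163 164 164 160 148 140 139 13
[... 8356 characters left out ...]
 137 139 141 143 140 139 140 146 148 145 143 141 142 142 142
141 141 141 143 111  73  62  61  61  80 131 140 141 139 139 138 143 143 142 142 139 138 139 139 140 141 142 141 138 140 144 144
140 139 138 140 143 125  90  68  63 114 137 142 140 137 138 137 139 140 139 140 140 140 140 141 140 139 139 138 137 141 146 149
139 136 136 136 140 140 139 123 106 135 138 141 140 139 138 136 139 140 139 140 140 141 143 141 141 139 138 139 139 140 145 148
138 136 136 132 135 137 139 140 142 140 139 140 140 142 140 135 139 142 143 141 142 143 143 141 140 138 138 139 141 143 144 146
136 138 140 136 137 137 138 138 141 140 139 142 139 141 142 138 142 144 145 144 143 142 143 140 140 139 139 141 141 143 147 147
```

```bash
cat >> h.py <<'E'
def blob(m):
    n,l,s,ce=cv2.connectedComponentsWithStats(m.astype(np.uint8)); i=1+np.argmax(s[1:,4]); return ce[i],s[i,4]
def bottle(p,c,box):
    u0,v0,u1,v1=box; s=p[v0:v1,u0:u1].astype(int); g=s.max(2)
    ce,n=blob((g>82)&(g<99)); cap=at(c,ce[0]+u0,ce[1]+v0,.104)
    ce,n2=blob(g>156); rib=at(c,ce[0]+u0,ce[1]+v0,.048)
    d=rib-cap; print('cap',np.round(cap,4),n,'rib r',round(np.hypot(*d[:2]),4),n2,'yaw',round(np.degrees(np.arctan2(d[1],d[0])),1)); return cap,d
E
python3 - <<'E'
from h import *
p,d,c=load('top0')
bottle(p,c,(237,180,266,210)); bottle(p,c,(368,183,400,220))
E
```

```text
cap [0.6638 0.2014 0.104 ] 106 rib r 0.0386 16 yaw -17.2
cap [ 0.6588 -0.1641  0.104 ] 108 rib r 0.0388 15 yaw 150.2
```

```bash
cat > plan.py <<'E'
from h import *
import math
def plan(pos,head,fing,s=None,maxd=.058,maxr=10.,n=None,show=True):
    """head: deg heading of tool x (None keep). tool down. prints rows"""
    s=s or get_state(); p=np.array(s['tool_pos']);M=R.from_rotvec(s['ee_rot'])
    m=M.as_matrix()
    if head is None: head=math.degrees(math.atan2(m[1,0],m[0,0]))
    a=math.radians(head); T=R.from_matrix(np.array([[math.cos(a),math.sin(a),0],[math.sin(a),-math.cos(a),0],[0,0,-1]]))
    rv=(M.inv()*T).as_rotvec(); ang=math.degrees(np.linalg.norm(rv)); dist=np.linalg.norm(np.array(pos)-p)
    n=n or max(1,math.ceil(dist/maxd),math.ceil(ang/maxr)); out=[]
    for k in range(n):
        Mk=M*R.from_rotvec(rv*k/n); dd=Mk.inv().apply((np.array(pos)-p)/n); ww=np.degrees(rv/n)
        out.append(dict(dx=round(dd[0],4),dy=round(dd[1],4),dz=round(dd[2],4),wx=round(ww[0],2),wy=round(ww[1],2),wz=round(ww[2],2)))
    print('n',n,'dist',round(dist,4),'ang',round(ang,1))
    for o in out: print(o)
E
python3 - <<'E'
from plan import *
plan((.590,.1803,.30),-6.8,-1)
E
```

```text
n 15 dist 0.8281 ang 32.2
{'dx': np.float64(0.0407), 'dy': np.float64(-0.0373), 'dz': np.float64(0.0003), 'wx': np.float64(-0.01), 'wy': np.float64(0.0), 'wz': np.float64(2.14)}
{'dx': np.float64(0.0393), 'dy': np.float64(-0.0388), 'dz': np.float64(0.0003), 'wx': np.float64(-0.01), 'wy': np.float64(0.0), 'wz': np.float64(2.14)}
{'dx': np.float64(0.0378), 'dy': np.float64(-0.0403), 'dz': np.float64(0.0003), 'wx': np.float64(-0.01), 'wy': np.float64(0.0), 'wz': np.float64(2.14)}
{'dx': np.float64(0.0362), 'dy': np.float64(-0.0416), 'dz': np.float64(0.0003), 'wx': np.float64(-0.01), 'wy': np.float64(0.0), 'wz': np.float64(2.14)}
{'dx': np.float64(0.0347), 'dy': np.float64(-0.043), 'dz': np.float64(0.0003), 'wx': np.float64(-0.01), 'wy': np.float64(0.0), 'wz': np.float64(2.14)}
{'dx': np.float64(0.033), 'dy': np.float64(-0.0442), 'dz': np.float64(0.0002), 'wx': np.float64(-0.01), 'wy': np.float64(0.0), 'wz': np.float64(2.14)}
{'dx': np.float64(0.0314), 'dy': np.float64(-0.0454), 'dz': np.float64(0.0002), 'wx': np.float64(-0.01), 'wy': np.float64(0.0), 'wz': np.float64(2.14)}
{'dx': np.fl
[... 502 characters left out ...]
: np.float64(0.0002), 'wx': np.float64(-0.01), 'wy': np.float64(0.0), 'wz': np.float64(2.14)}
{'dx': np.float64(0.0224), 'dy': np.float64(-0.0505), 'dz': np.float64(0.0002), 'wx': np.float64(-0.01), 'wy': np.float64(0.0), 'wz': np.float64(2.14)}
{'dx': np.float64(0.0204), 'dy': np.float64(-0.0513), 'dz': np.float64(0.0002), 'wx': np.float64(-0.01), 'wy': np.float64(0.0), 'wz': np.float64(2.14)}
{'dx': np.float64(0.0185), 'dy': np.float64(-0.052), 'dz': np.float64(0.0002), 'wx': np.float64(-0.01), 'wy': np.float64(0.0), 'wz': np.float64(2.14)}
{'dx': np.float64(0.0166), 'dy': np.float64(-0.0527), 'dz': np.float64(0.0002), 'wx': np.float64(-0.01), 'wy': np.float64(0.0), 'wz': np.float64(2.14)}
```

Request:
carry_out:
  motion:
    - {"dx": 0.041,"dy": -0.037,"dz": 0,"wx": 0,"wy": 0,"wz": 2.1,"fingers": -1}
    - {"dx": 0.039,"dy": -0.039,"dz": 0,"wx": 0,"wy": 0,"wz": 2.1,"fingers": -1}
    - {"dx": 0.038,"dy": -0.04,"dz": 0,"wx": 0,"wy": 0,"wz": 2.1,"fingers": -1}
    - {"dx": 0.036,"dy": -0.042,"dz": 0,"wx": 0,"wy": 0,"wz": 2.1,"fingers": -1}
    - {"dx": 0.035,"dy": -0.043,"dz": 0,"wx": 0,"wy": 0,"wz": 2.1,"fingers": -1}
    - {"dx": 0.033,"dy": -0.044,"dz": 0,"wx": 0,"wy": 0,"wz": 2.1,"fingers": -1}
    - {"dx": 0.031,"dy": -0.045,"dz": 0,"wx": 0,"wy": 0,"wz": 2.1,"fingers": -1}
    - {"dx": 0.03,"dy": -0.047,"dz": 0,"wx": 0,"wy": 0,"wz": 2.1,"fingers": -1}

```text
time: 1.1
tool_pos: [0.4481, -0.1678, 0.3003]
ee_rot: [-3.128, -0.207, 0.003]
wrist_force: [0.3, 0.2, -0.3]
width: 0.999
```

```bash
sed -i 's/=round(\(dd\|ww\)/=float(round(\1/; ' plan.py; python3 - <<'E'
import re
t=open('plan.py').read()
t=re.sub(r"out.append\(.*\)\n","out.append(' '.join('%.4f'%x for x in dd)+' | '+' '.join('%.2f'%x for x in ww))\n",t)
open('plan.py','w').write(t)
E
python3 - <<'E'
from plan import *
st(); plan((.590,.1803,.28),-6.8,-1)
E
```

```text
t 1.1 tcp [ 0.4481 -0.1678  0.3003] rot [-3.128e+00 -2.070e-01  3.000e-03] F [ 0.3  0.2 -0.3] w 0.999
q [-0.597 -0.164  1.987  0.004  1.324  0.84 ]
[[ 0.991  0.132 -0.002]
 [ 0.132 -0.991  0.006]
 [-0.001 -0.006 -1.   ]]
n 7 dist 0.3765 ang 14.4
0.0266 -0.0466 0.0032 | -0.05 0.02 2.05
0.0250 -0.0475 0.0031 | -0.05 0.02 2.05
0.0232 -0.0484 0.0031 | -0.05 0.02 2.05
0.0215 -0.0492 0.0031 | -0.05 0.02 2.05
0.0197 -0.0499 0.0030 | -0.05 0.02 2.05
0.0179 -0.0506 0.0030 | -0.05 0.02 2.05
0.0161 -0.0512 0.0029 | -0.05 0.02 2.05
```

Request:
carry_out:
  motion:
    - {"dx": 0.0266,"dy": -0.0466,"dz": 0.003,"wz": 2.05,"wx": 0,"wy": 0,"fingers": -1}
    - {"dx": 0.025,"dy": -0.0475,"dz": 0.003,"wz": 2.05,"wx": 0,"wy": 0,"fingers": -1}
    - {"dx": 0.023,"dy": -0.0485,"dz": 0.003,"wz": 2.05,"wx": 0,"wy": 0,"fingers": -1}
    - {"dx": 0.0215,"dy": -0.049,"dz": 0.003,"wz": 2.05,"wx": 0,"wy": 0,"fingers": -1}
    - {"dx": 0.02,"dy": -0.05,"dz": 0.003,"wz": 2.05,"wx": 0,"wy": 0,"fingers": -1}
    - {"dx": 0.018,"dy": -0.05,"dz": 0.003,"wz": 2.05,"wx": 0,"wy": 0,"fingers": -1}
    - {"dx": 0.016,"dy": -0.051,"dz": 0.003,"wz": 2.05,"wx": 0,"wy": 0,"fingers": -1}
    - {"dx": 0,"dy": 0,"dz": 0,"wx": 0,"wy": 0,"wz": 0,"fingers": -1}

```text
time: 2.1
tool_pos: [0.5929, 0.1948, 0.2776]
ee_rot: [-3.131, 0.191, 0.008]
wrist_force: [-0.8, -0.8, 0.0]
width: 0.999
```

```bash
python3 - <<'E'
from plan import *
s,M=st(); plan((.590,.1803,.203),-6.8,-1)
ps,ds,cs=shot('side','side1'); p,d,c=shot('top','top1')
cv2.imwrite('pics/side1z.png',cv2.resize(ps[100:300,200:440,::-1],None,fx=3.3,fy=3,interpolation=cv2.INTER_CUBIC))
cv2.imwrite('pics/top1z.png',cv2.resize(p[170:300,220:420,::-1],None,fx=4,fy=4,interpolation=cv2.INTER_CUBIC))
E
```

```text
t 2.1 tcp [0.5929 0.1948 0.2776] rot [-3.131  0.191  0.008] F [-0.8 -0.8  0. ] w 0.999
q [0.134 0.211 1.648 0.006 1.287 1.825]
[[ 0.993 -0.122 -0.005]
 [-0.122 -0.993  0.005]
 [-0.006 -0.005 -1.   ]]
n 2 dist 0.076 ang 0.5
-0.0004 0.0076 0.0372 | -0.14 0.16 -0.10
-0.0005 0.0075 0.0373 | -0.14 0.16 -0.10
```

View pics/side1z.png

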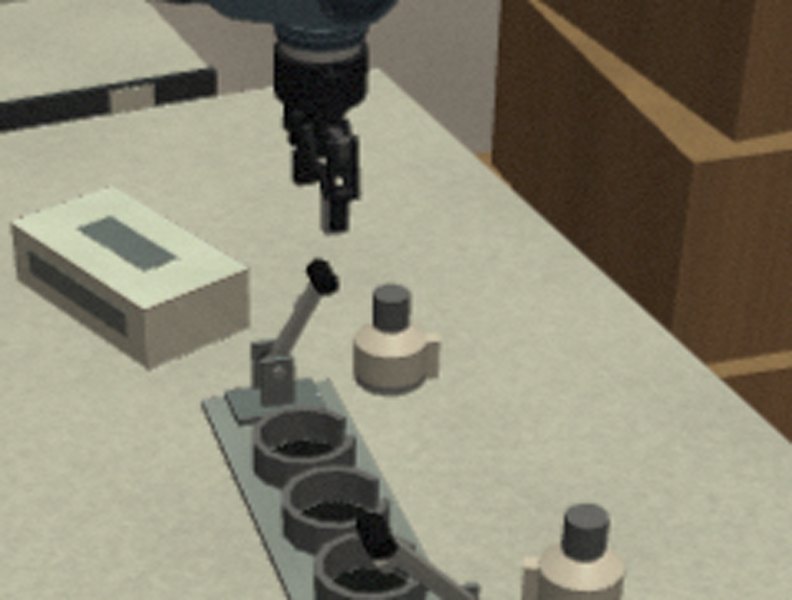

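View pics/top1z.png

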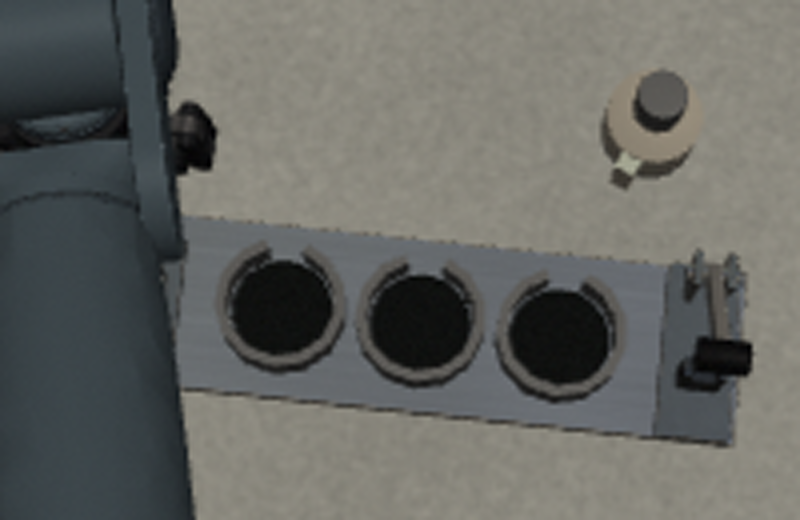

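```bash
python3 - <<'E'
from plan import *
ps,ds,cs=load('side1')
hx,hz=atplane(cs,314.5,278.7,-.19); print('hook handle st x,z',hx,hz,'pivot x',hx+np.sqrt(.115**2-(hz-.072)**2),'ang',np.arcsin((hz-.072)/.115))
s,M=st(); plan((.590,.1803,.203),-6.8,-1,n=3)
E
```

```text
hook handle st x,z -0.02324040235654608 0.16054491457660391 pivot x 0.05014078121677819 ang 0.8787718473074709
t 2.2 tcp [0.5925 0.1922 0.2779] rot [-3.131  0.196  0.008] F [-0.3  0.5 -0.8] w 1.002
q [0.13  0.208 1.651 0.006 1.287 1.825]
[[ 0.992 -0.125 -0.005]
 [-0.125 -0.992  0.005]
 [-0.005 -0.004 -1.   ]]
n 3 dist 0.0759 ang 0.5
-0.0002 0.0042 0.0249 | -0.08 0.10 -0.12
-0.0002 0.0041 0.0250 | -0.08 0.10 -0.12
-0.0003 0.0041 0.0250 | -0.08 0.10 -0.12
```

Request:
carry_out:
  motion:
    - {"dx": -0.001,"dy": 0.0125,"dz": 0.003,"wx": -0.3,"wy": 0.3,"wz": -0.4,"fingers": -1}
    - {"dx": 0,"dy": 0,"dz": 0.03,"wx": 0,"wy": 0,"wz": 0,"fingers": -1}
    - {"dx": 0,"dy": 0,"dz": 0,"wx": 0,"wy": 0,"wz": 0,"fingers": -1}

```text
time: 2.58
tool_pos: [0.5889, 0.1746, 0.2444]
ee_rot: [3.133, -0.191, 0.0]
wrist_force: [-0.4, -0.3, -0.5]
width: 0.999
```

```bash
python3 - <<'E'
from plan import *
s,M=st(); plan((.590,.1803,.203),-6.8,-1,n=2)
E
```

```text
t 2.575 tcp [0.5889 0.1746 0.2444] rot [ 3.133 -0.191  0.   ] F [-0.4 -0.3 -0.5] w 0.999
q [ 0.105  0.222  1.699 -0.003  1.222  1.798]
[[ 0.993 -0.121  0.   ]
 [-0.121 -0.993 -0.003]
 [ 0.     0.003 -1.   ]]
n 2 dist 0.0418 ang 0.2
0.0002 -0.0029 0.0207 | 0.08 -0.01 -0.09
0.0002 -0.0029 0.0207 | 0.08 -0.01 -0.09
```

Request:
carry_out:
  motion:
    - {"dx": 0,"dy": -0.005,"dz": 0.02,"wx": 0,"wy": 0,"wz": 0,"fingers": -1}
    - {"dx": 0,"dy": 0,"dz": 0.015,"wx": 0,"wy": 0,"wz": 0,"fingers": -1}
    - {"dx": 0,"dy": 0,"dz": 0.003,"wx": 0,"wy": 0,"wz": 0,"fingers": -1}

```text
time: 2.95
tool_pos: [0.5904, 0.1781, 0.2064]
ee_rot: [3.133, -0.194, 0.006]
wrist_force: [0.3, 1.0, 0.6]
width: 1.001
```

```bash
python3 - <<'E'
from plan import *
s,M=st(); plan((.590,.1803,.203),-6.8,-1,n=1)
ps,ds,cs=shot('side','side2')
cv2.imwrite('pics/side2z.png',cv2.resize(ps[120:260,230:370,::-1],None,fx=4,fy=4,interpolation=cv2.INTER_CUBIC))
E
```

```text
t 2.95 tcp [0.5904 0.1781 0.2064] rot [ 3.133 -0.194  0.006] F [0.3 1.  0.6] w 1.001
q [ 0.11   0.27   1.716 -0.003  1.152  1.806]
[[ 0.992 -0.123  0.003]
 [-0.123 -0.992 -0.003]
 [ 0.004  0.002 -1.   ]]
n 1 dist 0.0041 ang 0.4
-0.0007 -0.0021 0.0034 | 0.14 -0.21 -0.28
```

View pics/side2z.png

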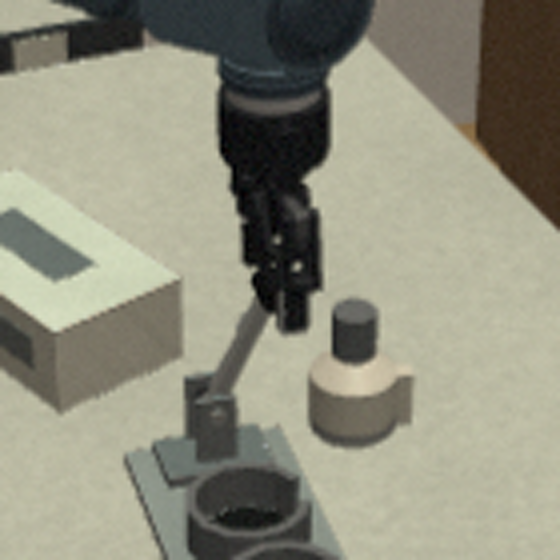

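Fingers straddle the handle around (272,295), so I'll close.

Request:
carry_out:
  motion:
    - {"dx": 0,"dy": -0.002,"dz": 0.003,"wx": 0,"wy": 0,"wz": 0,"fingers": 1}
    - {"dx": 0,"dy": 0,"dz": 0,"wx": 0,"wy": 0,"wz": 0,"fingers": 1}
    - {"dx": 0,"dy": 0,"dz": 0,"wx": 0,"wy": 0,"wz": 0,"fingers": 1}
    - {"dx": 0,"dy": 0,"dz": 0,"wx": 0,"wy": 0,"wz": 0,"fingers": 1}

```text
time: 3.5
tool_pos: [0.5915, 0.1809, 0.2047]
ee_rot: [3.134, -0.193, 0.01]
wrist_force: [-0.2, -0.3, -2.4]
width: 0.387
```

Request:
carry_out:
  motion:
    - {"dx": -0.015,"dy": 0,"dz": -0.006,"wx": 0,"wy": 0,"wz": 0,"fingers": 1}
    - {"dx": -0.0195,"dy": 0,"dz": -0.004,"wx": 0,"wy": 0,"wz": 0,"fingers": 1}
    - {"dx": -0.02,"dy": 0,"dz": 0,"wx": 0,"wy": 0,"wz": 0,"fingers": 1}
    - {"dx": -0.0195,"dy": 0,"dz": 0.004,"wx": 0,"wy": 0,"wz": 0,"fingers": 1}

```text
time: 4.0
tool_pos: [0.5261, 0.1885, 0.2149]
ee_rot: [3.134, -0.192, 0.065]
wrist_force: [7.1, -2.4, 2.9]
width: 0.386
```

```bash
python3 - <<'E'
from plan import *
s,M=st(); P=np.array(s['tool_pos']); q=P[:2]-S; print('st',q@ex,q@ey,'ang from x',np.arcsin(-(q@ex)/.1))
E
```

```text
t 4.0 tcp [0.5261 0.1885 0.2149] rot [ 3.134 -0.192  0.065] F [ 7.1 -2.4  2.9] w 0.386
q [ 0.144  0.117  1.877 -0.011  1.107  1.842]
[[ 0.992 -0.122  0.041]
 [-0.122 -0.992 -0.004]
 [ 0.041 -0.001 -0.999]]
st -0.01970387508231792 0.1906411880156454 ang from x 0.19833653560854167
```

Request:
carry_out:
  motion:
    - {"dx": -0.016,"dy": 0,"dz": 0.003,"wx": 0,"wy": -0.6,"wz": 0,"fingers": 1}
    - {"dx": -0.016,"dy": 0,"dz": 0.005,"wx": 0,"wy": -0.6,"wz": 0,"fingers": 1}
    - {"dx": -0.014,"dy": 0,"dz": 0.007,"wx": 0,"wy": -0.6,"wz": 0,"fingers": 1}
    - {"dx": -0.01,"dy": 0,"dz": 0.007,"wx": 0,"wy": -0.6,"wz": 0,"fingers": 1}

```text
time: 4.5
tool_pos: [0.4802, 0.1939, 0.1976]
ee_rot: [-3.133, 0.191, -0.061]
wrist_force: [5.2, -3.0, 6.3]
width: 0.387
```

```bash
cat >> h.py <<'E'
def lev():
    s,M=st(); P=np.array(s['tool_pos'])+.054*M[:,2]; q=P[:2]-S; print('grasp st',q@ex,q@ey,P[2],'ang',np.arctan2(-(q@ex),P[2]-.062))
E
python3 - <<'E'
from h import *
lev()
E
```

```text
t 4.5 tcp [0.4802 0.1939 0.1976] rot [-3.133  0.191 -0.061] F [ 5.2 -3.   6.3] w 0.387
q [ 0.167  0.047  1.988 -0.008  1.069  1.863]
[[ 0.992 -0.121  0.039]
 [-0.121 -0.993 -0.001]
 [ 0.038 -0.004 -0.999]]
grasp st -0.06376824318848219 0.19070690998017542 0.14361118483000215 ang 0.6632753128080439
```

Request:
carry_out:
  motion:
    - {"dx": -0.007,"dy": 0,"dz": 0.006,"wx": 0,"wy": -0.5,"wz": 0,"fingers": 1}
    - {"dx": -0.006,"dy": 0,"dz": 0.005,"wx": 0,"wy": 0,"wz": 0,"fingers": 1}

```text
time: 4.75
tool_pos: [0.4728, 0.1947, 0.1919]
ee_rot: [-3.133, 0.189, -0.075]
wrist_force: [3.0, -2.5, 6.1]
width: 0.388
```

```bash
python3 - <<'E'
from h import *
lev()
E
```

```text
t 4.75 tcp [0.4728 0.1947 0.1919] rot [-3.133  0.189 -0.075] F [ 3.  -2.5  6.1] w 0.388
q [ 0.172  0.037  2.01  -0.011  1.048  1.869]
[[ 0.992 -0.12   0.048]
 [-0.12  -0.993 -0.001]
 [ 0.048 -0.004 -0.999]]
grasp st -0.07075982197993522 0.19072543004369108 0.13800426279430605 ang 0.7496795452325276
```

Request:
carry_out:
  motion:
    - {"dx": -0.006,"dy": 0,"dz": 0.004,"wx": 0,"wy": 0,"wz": 0,"fingers": 1}
    - {"dx": -0.006,"dy": 0,"dz": 0.004,"wx": 0,"wy": 0,"wz": 0,"fingers": 1}

```text
time: 5.0
tool_pos: [0.4686, 0.1952, 0.1894]
ee_rot: [-3.133, 0.187, -0.115]
wrist_force: [10.9, -6.0, 4.1]
width: 0.386
```

```bash
python3 - <<'E'
from h import *
lev(); p,d,c=shot('top','top3'); ps,ds,cs=shot('side','side3')
cv2.imwrite('pics/side3z.png',cv2.resize(ps[120:260,230:370,::-1],None,fx=4,fy=4,interpolation=cv2.INTER_CUBIC))
E
```

```text
t 5.0 tcp [0.4686 0.1952 0.1894] rot [-3.133  0.187 -0.115] F [10.9 -6.   4.1] w 0.386
q [ 0.177  0.023  2.031 -0.019  1.016  1.876]
[[ 0.99  -0.119  0.073]
 [-0.119 -0.993 -0.003]
 [ 0.073 -0.005 -0.997]]
grasp st -0.07359323816233637 0.19071469106964103 0.13550205044460112 ang 0.7860180860810201
```

View pics/side3z.png

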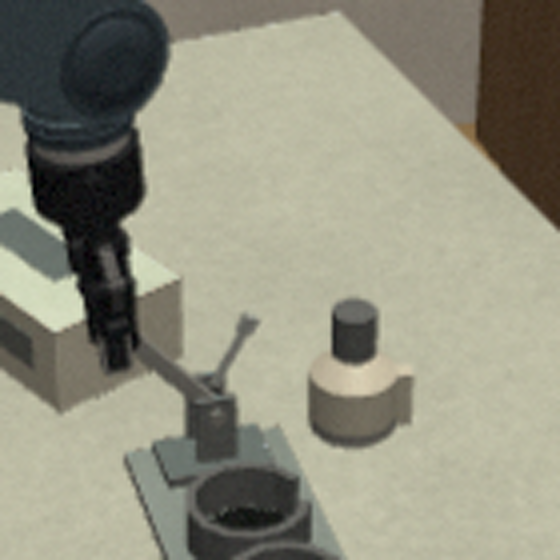

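Lever is at its stop, and the pointer flag is now visible (tip at about 292,200). Release and lift.

Request:
carry_out:
  motion:
    - {"dx": 0,"dy": 0,"dz": 0,"wx": 0,"wy": 0,"wz": 0,"fingers": -0.6}
    - {"dx": 0,"dy": 0,"dz": 0,"wx": 0,"wy": 0,"wz": 0,"fingers": -0.6}
    - {"dx": 0,"dy": 0,"dz": 0,"wx": 0,"wy": 0,"wz": 0,"fingers": -0.6}
    - {"dx": 0,"dy": 0,"dz": -0.02,"wx": 0,"wy": -1,"wz": 0,"fingers": -0.6}
    - {"dx": 0,"dy": 0,"dz": -0.04,"wx": 0,"wy": -1,"wz": 0,"fingers": -1}
    - {"dx": 0,"dy": 0,"dz": -0.04,"wx": 0,"wy": -1,"wz": 0,"fingers": -1}

```text
time: 5.85
tool_pos: [0.4601, 0.1949, 0.2873]
ee_rot: [-3.134, 0.187, -0.013]
wrist_force: [-0.0, -0.4, 0.4]
width: 0.997
```

```bash
python3 - <<'E'
from plan import *
lev(); p,d,c=shot('top','top4'); ps,ds,cs=shot('side','side4')
cv2.imwrite('pics/side4z.png',cv2.resize(ps[120:260,230:370,::-1],None,fx=4,fy=4,interpolation=cv2.INTER_CUBIC))
print(proj(cs,w(-.0644,.19,.062+.0765)), 'pred handle px at .70'); print('ptr tip',atplane(cs,291.75,200.5,.2015))
plan((.6638,.2014,.27),-6.8,-1)
E
```

```text
t 5.85 tcp [0.4601 0.1949 0.2873] rot [-3.134  0.187 -0.013] F [-0.  -0.4  0.4] w 0.997
q [ 0.173 -0.101  1.955  0.     1.28   1.863]
[[ 0.993 -0.119  0.008]
 [-0.119 -0.993  0.002]
 [ 0.008 -0.003 -1.   ]]
grasp st -0.08548481492687855 0.18931360545828374 0.2332628074380181 ang 0.4629626314441994
(np.float64(259.27781870771645), np.float64(202.1166643950014)) pred handle px at .70
ptr tip (np.float64(0.0321278855205527), np.float64(0.11917728742897216))
n 4 dist 0.2023 ang 1.1
0.0496 -0.0074 0.0064 | -0.08 -0.26 -0.00
0.0497 -0.0074 0.0061 | -0.08 -0.26 -0.00
0.0497 -0.0074 0.0059 | -0.08 -0.26 -0.00
0.0497 -0.0074 0.0056 | -0.08 -0.26 -0.00
```

View pics/side4z.png

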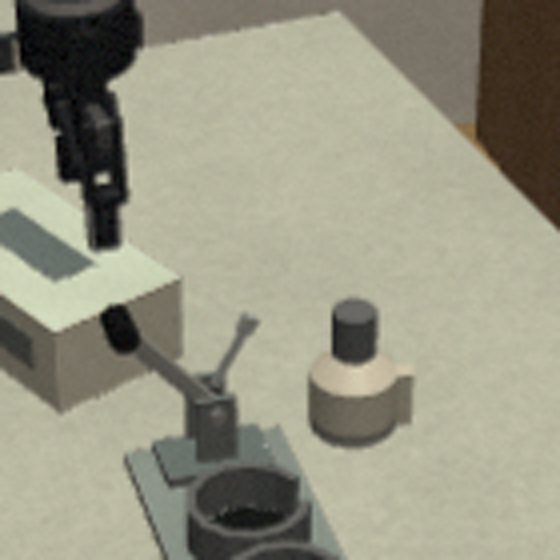

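View pics/top4.png

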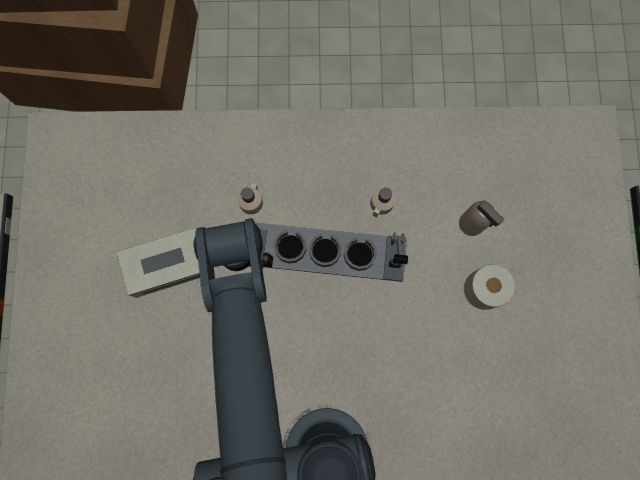

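Request:
carry_out:
  motion:
    - {"dx": 0.05,"dy": -0.0074,"dz": 0.004,"wx": 0,"wy": 0,"wz": 2.6,"fingers": -1}
    - {"dx": 0.05,"dy": -0.005,"dz": 0.004,"wx": 0,"wy": 0,"wz": 2.6,"fingers": -1}
    - {"dx": 0.05,"dy": -0.002,"dz": 0.004,"wx": 0,"wy": 0,"wz": 2.6,"fingers": -1}
    - {"dx": 0.035,"dy": 0,"dz": 0.004,"wx": 0,"wy": 0,"wz": 2.6,"fingers": -1}
    - {"dx": 0.005,"dy": 0,"dz": 0,"wx": 0,"wy": 0,"wz": 0,"fingers": -1}
    - {"dx": 0,"dy": 0,"dz": 0,"wx": 0,"wy": 0,"wz": 0,"fingers": -1}

```text
time: 6.7
tool_pos: [0.6529, 0.1748, 0.2706]
ee_rot: [-3.101, 0.475, -0.013]
wrist_force: [0.3, 0.1, -0.2]
width: 1.004
```

```bash
python3 - <<'E'
from plan import *
st(); plan((.6638,.2014,.20),-17.2,-1,n=2)
E
```

```text
t 6.7 tcp [0.6529 0.1748 0.2706] rot [-3.101  0.475 -0.013] F [ 0.3  0.1 -0.2] w 1.004
q [0.094 0.329 1.518 0.002 1.286 1.968]
[[ 0.954 -0.299  0.009]
 [-0.299 -0.954  0.003]
 [ 0.007 -0.005 -1.   ]]
n 2 dist 0.0762 ang 0.6
0.0010 -0.0141 0.0354 | -0.15 -0.21 -0.11
0.0011 -0.0142 0.0353 | -0.15 -0.21 -0.11
```

Request:
carry_out:
  motion:
    - {"dx": 0.002,"dy": -0.022,"dz": 0.015,"wx": -0.3,"wy": -0.4,"wz": -0.2,"fingers": -1}
    - {"dx": 0,"dy": -0.004,"dz": 0.03,"wx": 0,"wy": 0,"wz": 0,"fingers": -1}
    - {"dx": 0,"dy": 0,"dz": 0.015,"wx": 0,"wy": 0,"wz": 0,"fingers": -1}
    - {"dx": 0,"dy": 0,"dz": 0,"wx": 0,"wy": 0,"wz": 0,"fingers": -1}

```text
time: 7.2
tool_pos: [0.6592, 0.2013, 0.2097]
ee_rot: [3.107, -0.465, -0.002]
wrist_force: [-0.6, -0.3, -0.0]
width: 1.0
```

```bash
python3 - <<'E'
from plan import *
st(); plan((.6638,.2014,.143),-17.2,-1,n=2)
p,d,c=shot('top','top5');ps,ds,cs=shot('side','side5')
cv2.imwrite('pics/side5z.png',cv2.resize(ps[120:260,230:370,::-1],None,fx=4,fy=4,interpolation=cv2.INTER_CUBIC))
E
```

```text
t 7.2 tcp [0.6592 0.2013 0.2097] rot [ 3.107e+00 -4.650e-01 -2.000e-03] F [-0.6 -0.3 -0. ] w 1.0
q [0.132 0.423 1.512 0.    1.207 2.   ]
[[ 0.956 -0.293 -0.001]
 [-0.293 -0.956 -0.   ]
 [-0.001  0.    -1.   ]]
n 2 dist 0.0669 ang 0.2
0.0022 -0.0008 0.0333 | 0.01 0.03 0.09
0.0022 -0.0007 0.0333 | 0.01 0.03 0.09
```

View pics/side5z.png

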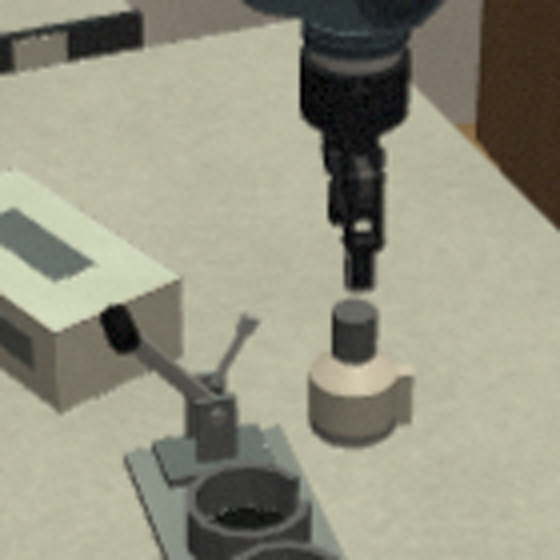

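Request:
carry_out:
  motion:
    - {"dx": 0.0045,"dy": -0.001,"dz": 0.025,"wx": 0,"wy": 0,"wz": 0,"fingers": -1}
    - {"dx": 0.001,"dy": 0,"dz": 0.025,"wx": 0,"wy": 0,"wz": 0,"fingers": -1}
    - {"dx": 0,"dy": 0,"dz": 0.013,"wx": 0,"wy": 0,"wz": 0,"fingers": -1}
    - {"dx": 0,"dy": 0,"dz": 0.002,"wx": 0,"wy": 0,"wz": 0,"fingers": -1}

```text
time: 7.8
tool_pos: [0.6677, 0.1999, 0.145]
ee_rot: [-3.105, 0.466, -0.009]
wrist_force: [-0.1, 0.2, -0.3]
width: 1.0
```

```bash
python3 - <<'E'
from plan import *
st(); plan((.6638,.2014,.143),-17.2,-1,n=1)
E
```

```text
t 7.8 tcp [0.6677 0.1999 0.145 ] rot [-3.105  0.466 -0.009] F [-0.1  0.2 -0.3] w 1.0
q [0.129 0.515 1.517 0.    1.104 1.998]
[[ 0.956 -0.294  0.006]
 [-0.294 -0.956  0.001]
 [ 0.006 -0.003 -1.   ]]
n 1 dist 0.0046 ang 0.4
-0.0041 -0.0003 0.0020 | -0.15 -0.32 0.11
```

Request:
carry_out:
  motion:
    - {"dx": -0.003,"dy": 0,"dz": 0.0015,"wx": -0.1,"wy": -0.3,"wz": 0,"fingers": -1}
    - {"dx": 0,"dy": 0,"dz": 0,"wx": 0,"wy": 0,"wz": 0,"fingers": -1}
    - {"dx": 0,"dy": 0,"dz": 0,"wx": 0,"wy": 0,"wz": 0,"fingers": -1}

```text
time: 8.18
tool_pos: [0.6655, 0.201, 0.1451]
ee_rot: [-3.105, 0.466, -0.005]
wrist_force: [-1.5, -0.4, -0.6]
width: 1.004
```

Request:
carry_out:
  motion:
    - {"dx": -0.0015,"dy": 0,"dz": 0.002,"wx": 0,"wy": 0,"wz": 0,"fingers": 1}
    - {"dx": 0,"dy": 0,"dz": 0,"wx": 0,"wy": 0,"wz": 0,"fingers": 1}
    - {"dx": 0,"dy": 0,"dz": 0,"wx": 0,"wy": 0,"wz": 0,"fingers": 1}
    - {"dx": 0,"dy": 0,"dz": 0,"wx": 0,"wy": 0,"wz": 0,"fingers": 1}
    - {"dx": 0,"dy": 0,"dz": 0,"wx": 0,"wy": 0,"wz": 0,"fingers": 1}

```text
time: 8.8
tool_pos: [0.6647, 0.2017, 0.1443]
ee_rot: [-3.105, 0.466, -0.008]
wrist_force: [0.3, -0.2, 0.6]
width: 0.377
```

```bash
python3 - <<'E'
from plan import *
st(); print(w(0,.095,.21)); plan((.6638,.2014,.215),-17.2,-1,n=2)
E
```

```text
t 8.8 tcp [0.6647 0.2017 0.1443] rot [-3.105  0.466 -0.008] F [ 0.3 -0.2  0.6] w 0.377
q [1.320e-01 5.110e-01 1.524e+00 1.000e-03 1.101e+00 2.000e+00]
[[ 0.956 -0.294  0.006]
 [-0.294 -0.956  0.001]
 [ 0.005 -0.003 -1.   ]]
[0.53427834 0.09122815 0.21      ]
n 2 dist 0.0707 ang 0.3
-0.0002 0.0001 -0.0353 | -0.09 -0.14 0.06
-0.0003 0.0002 -0.0353 | -0.09 -0.14 0.06
```

Request:
carry_out:
  motion:
    - {"dx": 0,"dy": 0,"dz": -0.025,"wx": 0,"wy": 0,"wz": 0,"fingers": 1}
    - {"dx": 0,"dy": 0,"dz": -0.035,"wx": 0,"wy": 0,"wz": 0,"fingers": 1}
    - {"dx": 0,"dy": 0,"dz": -0.005,"wx": 0,"wy": 0,"wz": 0,"fingers": 1}
    - {"dx": 0,"dy": 0,"dz": 0,"wx": 0,"wy": 0,"wz": 0,"fingers": 1}

```text
time: 9.3
tool_pos: [0.6609, 0.201, 0.2037]
ee_rot: [3.105, -0.467, -0.01]
wrist_force: [-0.5, -0.4, -4.4]
width: 0.384
```

```bash
python3 - <<'E'
from plan import *
s,M=st(); plan((.66,.092,.215),-6.8,-1,n=4)
ps,ds,cs=shot('side','side6')
cv2.imwrite('pics/side6z.png',cv2.resize(ps[120:260,230:370,::-1],None,fx=4,fy=4,interpolation=cv2.INTER_CUBIC))
E
```

```text
t 9.3 tcp [0.6609 0.201  0.2037] rot [ 3.105 -0.467 -0.01 ] F [-0.5 -0.4 -4.4] w 0.384
q [1.310e-01 4.350e-01 1.508e+00 1.000e-03 1.205e+00 2.000e+00]
[[ 0.956 -0.294 -0.007]
 [-0.294 -0.956 -0.   ]
 [-0.006  0.002 -1.   ]]
n 4 dist 0.1096 ang 10.3
0.0078 0.0261 -0.0028 | 0.02 0.09 -2.57
0.0066 0.0264 -0.0028 | 0.02 0.09 -2.57
0.0054 0.0267 -0.0028 | 0.02 0.09 -2.57
0.0042 0.0269 -0.0028 | 0.02 0.09 -2.57
```

View pics/side6z.png

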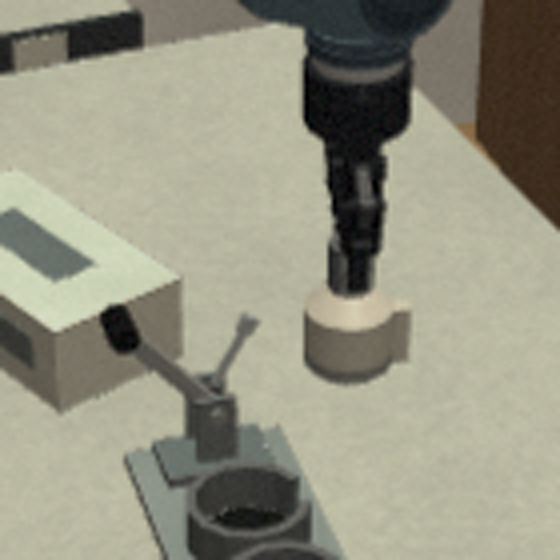

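Request:
carry_out:
  motion:
    - {"dx": 0.006,"dy": 0.025,"dz": -0.012,"wx": 0,"wy": 0.3,"wz": -2.6,"fingers": 1}
    - {"dx": 0.004,"dy": 0.027,"dz": -0.002,"wx": 0,"wy": 0,"wz": -2.6,"fingers": 1}
    - {"dx": 0,"dy": 0.027,"dz": 0,"wx": 0,"wy": 0,"wz": -2.6,"fingers": 1}
    - {"dx": -0.01,"dy": 0.02,"dz": 0,"wx": 0,"wy": 0,"wz": -2,"fingers": 1}
    - {"dx": -0.04,"dy": 0,"dz": 0,"wx": 0,"wy": 0,"wz": 0,"fingers": 1}
    - {"dx": -0.03,"dy": 0,"dz": 0,"wx": 0,"wy": 0,"wz": 0,"fingers": 1}
    - {"dx": -0.01,"dy": 0,"dz": 0,"wx": 0,"wy": 0,"wz": 0,"fingers": 1}
    - {"dx": 0,"dy": 0,"dz": 0,"wx": 0,"wy": 0,"wz": 0,"fingers": 1}

```text
time: 10.35
tool_pos: [0.5504, 0.1098, 0.2042]
ee_rot: [3.132, -0.191, -0.036]
wrist_force: [-0.5, -0.2, -3.8]
width: 0.383
```

```bash
python3 - <<'E'
from plan import *
s,M=st(); plan((.5343,.0912,.222),-6.8,-1)
E
```

```text
t 10.35 tcp [0.5504 0.1098 0.2042] rot [ 3.132 -0.191 -0.036] F [-0.5 -0.2 -3.8] w 0.383
q [-0.004  0.162  1.849 -0.003  1.154  1.69 ]
[[ 0.992 -0.122 -0.023]
 [-0.122 -0.993 -0.002]
 [-0.022  0.005 -1.   ]]
n 1 dist 0.0303 ang 1.3
-0.0141 0.0205 -0.0173 | 0.29 1.28 -0.19
```

Request:
carry_out:
  motion:
    - {"dx": -0.008,"dy": 0.012,"dz": -0.008,"wx": 0.2,"wy": 0.8,"wz": 0,"fingers": 1}
    - {"dx": -0.003,"dy": 0.004,"dz": -0.002,"wx": 0,"wy": 0.3,"wz": 0,"fingers": 1}
    - {"dx": 0,"dy": 0,"dz": 0,"wx": 0,"wy": 0,"wz": 0,"fingers": 1}
    - {"dx": 0,"dy": 0,"dz": 0,"wx": 0,"wy": 0,"wz": 0,"fingers": 1}

```text
time: 10.85
tool_pos: [0.5402, 0.0948, 0.2141]
ee_rot: [3.135, -0.192, -0.002]
wrist_force: [0.4, 0.3, -3.5]
width: 0.381
```

```bash
python3 - <<'E'
from plan import *
s,M=st(); plan((.5343,.0912,.21),-6.8,-1)
p,d,c=shot('top','top7');ps,ds,cs=shot('side','side7')
cv2.imwrite('pics/side7z.png',cv2.resize(ps[140:280,230:370,::-1],None,fx=4,fy=4,interpolation=cv2.INTER_CUBIC))
cv2.imwrite('pics/top7z.png',cv2.resize(p[170:300,220:420,::-1],None,fx=4,fy=4,interpolation=cv2.INTER_CUBIC))
E
```

```text
t 10.85 tcp [0.5402 0.0948 0.2141] rot [ 3.135e+00 -1.920e-01 -2.000e-03] F [ 0.4  0.3 -3.5] w 0.381
q [-3.300e-02  1.100e-01  1.886e+00 -1.000e-03  1.147e+00  1.661e+00]
[[ 0.993 -0.122 -0.001]
 [-0.122 -0.993 -0.001]
 [-0.001  0.001 -1.   ]]
n 1 dist 0.0081 ang 0.2
-0.0054 0.0043 0.0041 | 0.06 0.07 -0.22
```

View pics/side7z.png

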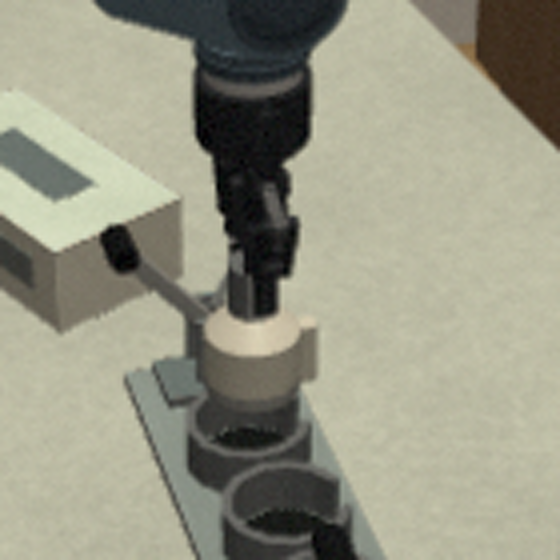

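View pics/top7z.png

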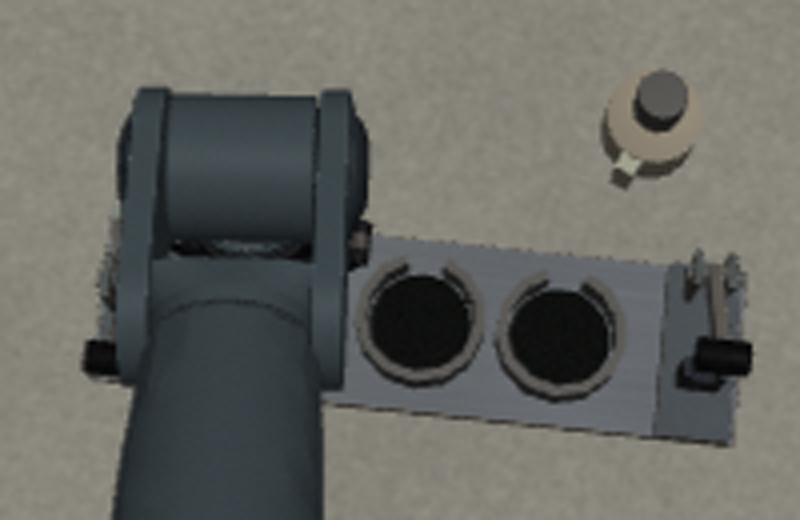

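```bash
cat >> h.py <<'E'
def bodyspan(c,xy,zb,z=.03,r=.033):
    P=[proj(c,[xy[0]+r*np.cos(a),xy[1]+r*np.sin(a),zb+z])[0] for a in np.linspace(0,6.283,181)]; return min(P),max(P)
E
python3 - <<'E'
from h import *
ps,ds,cs=load('side7')
print([bodyspan(cs,(.5402,.0948),.0698,z) for z in(.01,.03,.045)])
g=ps.astype(int).sum(2)
for v in range(226,240,2): print(v,g[v,275:315])
# initial bottle check in side5 at cap pos
p5,_,c5=load('side5'); print('init',bodyspan(c5,(.6638,.2014),0,.03),[round(x,1) for x in proj(c5,[.6638,.2014,.03])]); g=p5.astype(int).sum(2)
for v in range(216,224,3): print(v,g[v,302:336])
E
```

```text
[(np.float64(280.51608821150745), np.float64(304.59291191007605)), (np.float64(280.38280492806655), np.float64(304.6311479395196)), (np.float64(280.2815894163616), np.float64(304.66018423826716))]
226 [506 315 190 186 162 189 220 261 378 494 521 533 539 549 556 562 574 586
 597 597 594 587 577 570 571 559 534 492 336 280 297 314 317 347 456 545
 541 536 539 532]
228 [478 300 186 179 162 199 228 255 253 255 281 336 390 456 509 518 538 540
 559 553 561 544 511 425 397 315 314 314 295 288 292 325 316 343 463 554
 546 541 535 541]
230 [337 338 344 328 199 210 223 239 251 268 270 281 290 284 295 301 303 307
 312 315 315 317 324 325 320 310 304 310 302 295 301 316 317 344 454 545
 558 544 539 539]
232 [339 340 332 311 198 203 226 252 251 258 260 286 283 290 291 296 297 311
 306 313 308 316 319 322 308 310 314 311 282 290 314 315 315 341 454 552
 541 551 546 559]
234 [339 325 339 324 196 192 207 243 262 258 268 282 290 293 297 300 304 304
 302 314 311 317 313 315 309 316 306 306 294 272 296 341 321 364 497 549
 548 553 546 539]
236 [342 344 329 339 344 319 216 215 255 253 269 277 291 284 291 297 308 310
 307 311 325 307 322 323 315 307 296 289 260 276 482 545 543 544 542 546
 549 544 547 538]
238 [330 315 312 315 321 316 291 187 184 194 242 264 278 284 299 301 307 306
 325 309 318 318 319 308 308 299 265 230 238 334 445 518 546 534 544 541
 544 544 543 543]
init (np.float64(306.174886392521), np.float64(328.29778185972526)) [np.float64(317.2), np.float64(218.1)]
216 [530 527 524 530 495 289 263 370 474 511 515 530 536 554 556 578 581 589
 590 579 569 559 551 550 512 425 289 301 311 311 330 448 515 510]
219 [527 521 524 527 495 291 235 248 254 266 264 272 281 293 341 354 352 362
 353 308 316 314 309 310 309 301 291 297 307 312 340 492 524 532]
222 [539 532 524 534 499 295 250 245 257 265 267 280 289 283 297 300 315 308
 308 306 313 313 308 312 313 302 294 300 306 311 348 482 527 537]
```

```bash
python3 - <<'E'
from plan import *
s,M=st()
ps,ds,cs=shot('side','side8'); st(); g=ps.astype(int).sum(2)
for v in range(230,236,2): print(v,g[v,275:315])
print(bodyspan(cs,s['tool_pos'][:2],.0698))
plan((.5343,.0912,.21),-6.8,-1)
E
```

```text
t 10.95 tcp [0.5401 0.0948 0.2141] rot [ 3.135e+00 -1.920e-01 -3.000e-03] F [ 0.4 -0.7 -4.1] w 0.382
q [-3.300e-02  1.100e-01  1.886e+00 -1.000e-03  1.147e+00  1.661e+00]
[[ 0.993 -0.122 -0.002]
 [-0.122 -0.993 -0.001]
 [-0.002  0.001 -1.   ]]
t 11.0 tcp [0.54   0.0949 0.2141] rot [ 3.135e+00 -1.920e-01 -3.000e-03] F [ 0.4  0.2 -4.1] w 0.382
q [-3.300e-02  1.100e-01  1.886e+00 -1.000e-03  1.147e+00  1.661e+00]
[[ 0.993 -0.122 -0.002]
 [-0.122 -0.993 -0.001]
 [-0.002  0.001 -1.   ]]
230 [335 345 340 323 208 209 231 236 251 247 267 277 286 289 290 306 311 307
 315 317 314 311 324 310 315 311 317 299 292 287 301 322 321 352 460 548
 542 552 542 542]
232 [338 335 337 315 197 197 230 251 248 267 265 277 285 297 295 307 303 310
 312 314 323 315 326 319 325 316 305 298 302 288 308 318 307 360 511 554
 558 548 543 541]
234 [337 334 336 316 205 192 207 239 251 261 265 282 290 293 304 295 307 308
 316 310 317 316 323 317 313 309 310 310 302 279 306 342 327 368 492 543
 547 547 544 538]
(np.float64(280.3308349857575), np.float64(304.57945367310316))
n 1 dist 0.0079 ang 0.2
-0.0052 0.0043 0.0041 | 0.07 0.09 -0.20
```

```bash
python3 - <<'E'
from plan import *
ps,ds,cs=load('side6'); g=ps.astype(int).sum(2)
for v in range(202,212,3): print(v,g[v,300:336])
print(bodyspan(cs,(.6609,.201),.0594,.03),proj(cs,(.6609,.201,.09)))
ps,ds,cs=load('side8'); g=ps.astype(int).sum(2)
# cap visible part? and right notch
W=cloud(ds,cs)
P=W[215:245,275:310].reshape(-1,3); k=(P[:,2]>.075)&(P[:,2]<.115)
P=P[k]; print(len(P))
# circle fit r=33
from scipy.optimize import least_squares
f=lambda q:np.hypot(P[:,0]-q[0],P[:,1]-q[1])-.033
r=least_squares(f,[.54,.095],loss='huber',f_scale=.002); print('side8 fit',r.x,np.std(r.fun))
ps,ds,cs=load('side6');W=cloud(ds,cs);P=W[190:220,300:335].reshape(-1,3);P=P[(P[:,2]>.065)&(P[:,2]<.105)]
r=least_squares(f,[.66,.2],loss='huber',f_scale=.002); print('side6 fit',r.x,len(P))
ps,ds,cs=load('side5');W=cloud(ds,cs);P=W[205:240,300:335].reshape(-1,3);P=P[(P[:,2]>.006)&(P[:,2]<.046)]
r=least_squares(f,[.66,.2],loss='huber',f_scale=.002); print('side5 fit',r.x,len(P))
E
```

```text
202 [533 536 527 527 528 491 236 247 247 251 263 274 284 330 349 419 467 478
 485 479 423 409 355 312 309 305 297 294 293 311 311 325 410 533 527 533]
205 [528 539 533 530 541 493 230 242 245 260 271 273 280 288 296 296 297 306
 303 317 309 315 306 320 314 306 298 296 301 303 314 331 447 542 526 531]
208 [529 527 535 539 542 491 206 240 252 256 268 279 281 296 301 291 303 314
 313 314 307 314 325 306 305 306 297 279 294 311 308 344 483 531 534 528]
211 [541 541 550 548 546 527 382 232 178 208 241 263 280 283 288 294 299 305
 319 306 315 311 307 289 279 253 251 388 537 529 527 540 551 530 526 520]
(np.float64(305.4573773679838), np.float64(328.0311099677294)) (np.float64(316.74700212534674), np.float64(201.5449732196528))
367
side8 fit [0.54146236 0.09419675] 0.015313036527389126
side6 fit [0.66226471 0.19981432] 297
side5 fit [0.66570622 0.2003587 ] 343
```

Request:
carry_out:
  motion:
    - {"dx": -0.0045,"dy": 0.0038,"dz": 0,"wx": 0,"wy": 0,"wz": 0,"fingers": 1}
    - {"dx": 0,"dy": 0,"dz": 0,"wx": 0,"wy": 0,"wz": 0,"fingers": 1}
    - {"dx": 0,"dy": 0,"dz": 0,"wx": 0,"wy": 0,"wz": 0,"fingers": 1}

```text
time: 11.38
tool_pos: [0.5346, 0.0916, 0.2138]
ee_rot: [3.135, -0.191, -0.003]
wrist_force: [-0.5, 0.1, -4.0]
width: 0.378
```

```bash
python3 - <<'E'
from plan import *
st();plan((.5343,.0912,.195),-6.8,-1)
E
```

```text
t 11.375 tcp [0.5346 0.0916 0.2138] rot [ 3.135e+00 -1.910e-01 -3.000e-03] F [-0.5  0.1 -4. ] w 0.378
q [-3.900e-02  9.700e-02  1.901e+00 -1.000e-03  1.146e+00  1.654e+00]
[[ 0.993 -0.122 -0.002]
 [-0.122 -0.993 -0.001]
 [-0.002  0.001 -1.   ]]
n 1 dist 0.0188 ang 0.2
-0.0002 0.0004 0.0188 | 0.07 0.12 -0.18
```

Request:
carry_out:
  motion:
    - {"dx": 0,"dy": 0,"dz": 0.008,"wx": 0,"wy": 0,"wz": 0,"fingers": 1}
    - {"dx": 0,"dy": 0,"dz": 0.006,"wx": 0,"wy": 0,"wz": 0,"fingers": 1}
    - {"dx": 0,"dy": 0,"dz": 0,"wx": 0,"wy": 0,"wz": 0,"fingers": 1}
    - {"dx": 0,"dy": 0,"dz": 0,"wx": 0,"wy": 0,"wz": 0,"fingers": 1}

```text
time: 11.88
tool_pos: [0.5344, 0.0916, 0.1984]
ee_rot: [3.135, -0.191, -0.005]
wrist_force: [-1.0, 0.3, -3.8]
width: 0.38
```

```bash
python3 - <<'E'
from plan import *
st();plan((.5343,.0912,.195),-6.8,-1)
E
```

```text
t 11.875 tcp [0.5344 0.0916 0.1984] rot [ 3.135 -0.191 -0.005] F [-1.   0.3 -3.8] w 0.38
q [-3.900e-02  1.190e-01  1.909e+00 -1.000e-03  1.117e+00  1.654e+00]
[[ 0.993 -0.122 -0.003]
 [-0.122 -0.993 -0.001]
 [-0.003  0.001 -1.   ]]
n 1 dist 0.0034 ang 0.3
-0.0000 0.0004 0.0034 | 0.08 0.16 -0.18
```

Well centred. Descend.

Request:
carry_out:
  motion:
    - {"dx": 0,"dy": 0.0003,"dz": 0.008,"wx": 0,"wy": 0.15,"wz": -0.2,"fingers": 1}
    - {"dx": 0,"dy": 0,"dz": 0.008,"wx": 0,"wy": 0,"wz": 0,"fingers": 1}
    - {"dx": 0,"dy": 0,"dz": 0.008,"wx": 0,"wy": 0,"wz": 0,"fingers": 1}
    - {"dx": 0,"dy": 0,"dz": 0.004,"wx": 0,"wy": 0,"wz": 0,"fingers": 1}

```text
time: 12.38
tool_pos: [0.5344, 0.0913, 0.1686]
ee_rot: [3.135, -0.185, 0.0]
wrist_force: [0.2, -0.2, -3.5]
width: 0.383
```

```bash
python3 - <<'E'
from plan import *
st();plan((.5343,.0912,.157),-6.8,-1)
E
```

```text
t 12.375 tcp [0.5344 0.0913 0.1686] rot [ 3.135 -0.185  0.   ] F [ 0.2 -0.2 -3.5] w 0.383
q [-4.000e-02  1.620e-01  1.923e+00 -1.000e-03  1.056e+00  1.650e+00]
[[ 0.993 -0.118  0.   ]
 [-0.118 -0.993 -0.001]
 [ 0.     0.001 -1.   ]]
n 1 dist 0.0116 ang 0.1
-0.0001 0.0001 0.0116 | 0.07 -0.02 0.03
```

Request:
carry_out:
  motion:
    - {"dx": 0,"dy": 0,"dz": 0.005,"wx": 0,"wy": 0,"wz": 0,"fingers": 1}
    - {"dx": 0,"dy": 0,"dz": 0.004,"wx": 0,"wy": 0,"wz": 0,"fingers": 1}
    - {"dx": 0,"dy": 0,"dz": 0.003,"wx": 0,"wy": 0,"wz": 0,"fingers": 1}

```text
time: 12.75
tool_pos: [0.5346, 0.0912, 0.1563]
ee_rot: [3.135, -0.185, -0.0]
wrist_force: [-5.2, -0.2, 15.8]
width: 0.38
```

Contact with the floor (15.8 N upward). Release and lift.

Request:
carry_out:
  motion:
    - {"dx": 0,"dy": 0,"dz": -0.0005,"wx": 0,"wy": 0,"wz": 0,"fingers": -0.7}
    - {"dx": 0,"dy": 0,"dz": 0,"wx": 0,"wy": 0,"wz": 0,"fingers": -0.7}
    - {"dx": 0,"dy": 0,"dz": 0,"wx": 0,"wy": 0,"wz": 0,"fingers": -0.7}
    - {"dx": 0,"dy": 0,"dz": 0,"wx": 0,"wy": 0,"wz": 0,"fingers": -0.7}
    - {"dx": 0,"dy": 0,"dz": -0.02,"wx": 0,"wy": 0,"wz": 0,"fingers": -0.7}
    - {"dx": 0,"dy": 0,"dz": -0.05,"wx": 0,"wy": 0,"wz": 0,"fingers": -1}
    - {"dx": 0,"dy": 0,"dz": -0.05,"wx": 0,"wy": 0,"wz": 0,"fingers": -1}

```text
time: 13.62
tool_pos: [0.5336, 0.0913, 0.2773]
ee_rot: [3.135, -0.186, -0.008]
wrist_force: [0.3, 0.7, 0.9]
width: 1.0
```

```bash
python3 - <<'E'
from plan import *
st()
p,d,c=shot('top','top9');ps,ds,cs=shot('side','side9')
cv2.imwrite('pics/side9z.png',cv2.resize(ps[140:340,230:430,::-1],None,fx=3,fy=3,interpolation=cv2.INTER_CUBIC))
bottle(p,c,(368,183,400,220))
E
```

```text
t 13.625 tcp [0.5336 0.0913 0.2773] rot [ 3.135 -0.186 -0.008] F [0.3 0.7 0.9] w 1.0
q [-4.000e-02  1.900e-02  1.857e+00 -1.000e-03  1.270e+00  1.650e+00]
[[ 0.993 -0.118 -0.005]
 [-0.118 -0.993 -0.001]
 [-0.005  0.002 -1.   ]]
cap [ 0.659 -0.164  0.104] 109 rib r 0.0384 12 yaw 151.7
```

View pics/side9z.png

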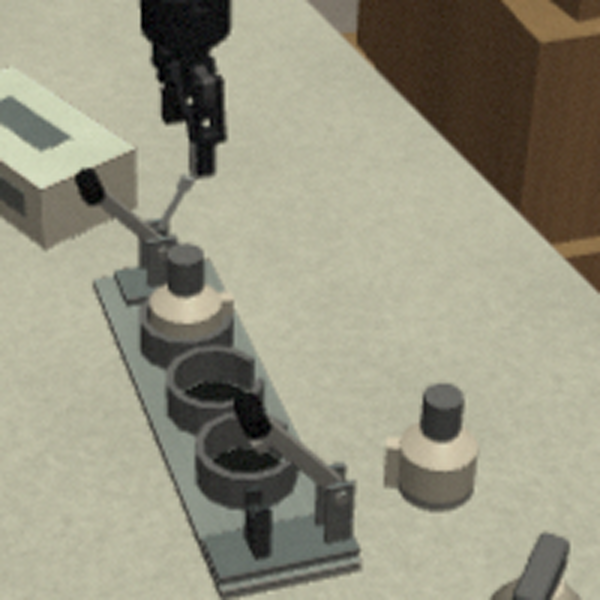

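View pics/top9.png

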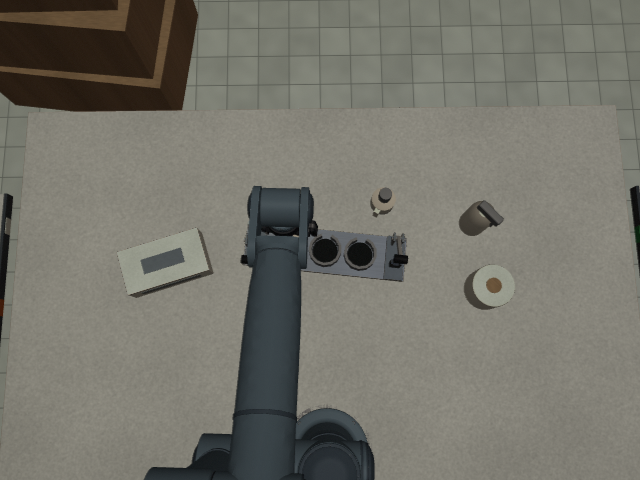

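Request:
carry_out:
  motion:
    - {"dx": 0,"dy": 0.03,"dz": 0,"wx": 0,"wy": 0,"wz": -10,"fingers": -1}
    - {"dx": 0,"dy": 0,"dz": 0,"wx": 0,"wy": 0,"wz": -10,"fingers": -1}
    - {"dx": 0,"dy": 0,"dz": 0,"wx": 0,"wy": 0,"wz": -10,"fingers": -1}
    - {"dx": 0,"dy": 0,"dz": 0,"wx": 0,"wy": 0,"wz": -10,"fingers": -1}
    - {"dx": 0,"dy": 0,"dz": 0,"wx": 0,"wy": 0,"wz": -10,"fingers": -1}
    - {"dx": 0,"dy": 0,"dz": 0,"wx": 0,"wy": 0,"wz": -10,"fingers": -1}
    - {"dx": 0,"dy": 0,"dz": 0,"wx": 0,"wy": 0,"wz": -10,"fingers": -1}
    - {"dx": 0,"dy": 0,"dz": 0,"wx": 0,"wy": 0,"wz": -10,"fingers": -1}

```text
time: 14.72
tool_pos: [0.5321, 0.0606, 0.2801]
ee_rot: [2.474, 1.928, 0.006]
wrist_force: [-0.1, -0.5, -0.2]
width: 0.998
```

```bash
python3 - <<'E'
from plan import *
st();plan((.659,-.164,.27),150.9,-1,n=7)
E
```

```text
t 14.725 tcp [0.5321 0.0606 0.2801] rot [2.474 1.928 0.006] F [-0.1 -0.5 -0.2] w 0.998
q [-9.800e-02 -3.000e-03  1.874e+00 -1.000e-03  1.264e+00  1.480e-01]
[[ 0.244  0.97   0.006]
 [ 0.97  -0.244 -0.002]
 [ 0.     0.007 -1.   ]]
n 7 dist 0.2581 ang 75.0
-0.0267 0.0254 0.0016 | 0.05 0.03 -10.72
-0.0309 0.0200 0.0016 | 0.05 0.03 -10.72
-0.0341 0.0139 0.0015 | 0.05 0.03 -10.72
-0.0361 0.0073 0.0015 | 0.05 0.03 -10.72
-0.0368 0.0005 0.0015 | 0.05 0.03 -10.72
-0.0363 -0.0064 0.0015 | 0.05 0.03 -10.72
-0.0345 -0.0130 0.0015 | 0.05 0.03 -10.72
```

Request:
carry_out:
  motion:
    - {"dx": -0.0265,"dy": 0.025,"dz": 0.001,"wx": 0,"wy": 0,"wz": -10.2,"fingers": -1}
    - {"dx": -0.031,"dy": 0.02,"dz": 0.001,"wx": 0,"wy": 0,"wz": -10.2,"fingers": -1}
    - {"dx": -0.034,"dy": 0.014,"dz": 0.001,"wx": 0,"wy": 0,"wz": -10.2,"fingers": -1}
    - {"dx": -0.036,"dy": 0.007,"dz": 0.001,"wx": 0,"wy": 0,"wz": -10.2,"fingers": -1}
    - {"dx": -0.036,"dy": 0.0005,"dz": 0.001,"wx": 0,"wy": 0,"wz": -10.2,"fingers": -1}
    - {"dx": -0.032,"dy": -0.006,"dz": 0.001,"wx": 0,"wy": 0,"wz": -10.2,"fingers": -1}
    - {"dx": -0.014,"dy": -0.006,"dz": 0.001,"wx": 0,"wy": 0,"wz": -9,"fingers": -1}
    - {"dx": 0,"dy": 0,"dz": 0,"wx": 0,"wy": 0,"wz": 0,"fingers": -1}

```text
time: 15.72
tool_pos: [0.6447, -0.1472, 0.2675]
ee_rot: [0.854, 3.023, 0.002]
wrist_force: [-0.3, 0.1, -0.1]
width: 0.996
```

```bash
python3 - <<'E'
from plan import *
st();plan((.659,-.164,.21),150.9,-1,n=2)
E
```

```text
t 15.725 tcp [ 0.6447 -0.1472  0.2675] rot [8.540e-01 3.023e+00 2.000e-03] F [-0.3  0.1 -0.1] w 0.996
q [-3.960e-01  3.020e-01  1.557e+00  1.000e-03  1.282e+00 -1.417e+00]
[[-0.852  0.523  0.001]
 [ 0.523  0.852  0.001]
 [-0.     0.001 -1.   ]]
n 2 dist 0.0616 ang 2.4
-0.0105 -0.0035 0.0287 | 0.04 0.01 -1.22
-0.0104 -0.0037 0.0287 | 0.04 0.01 -1.22
```

Request:
carry_out:
  motion:
    - {"dx": -0.014,"dy": -0.005,"dz": 0.015,"wx": 0,"wy": 0,"wz": -2,"fingers": -1}
    - {"dx": -0.004,"dy": -0.001,"dz": 0.03,"wx": 0,"wy": 0,"wz": -0.2,"fingers": -1}
    - {"dx": 0,"dy": 0,"dz": 0.005,"wx": 0,"wy": 0,"wz": 0,"fingers": -1}
    - {"dx": 0,"dy": 0,"dz": 0,"wx": 0,"wy": 0,"wz": 0,"fingers": -1}

```text
time: 16.23
tool_pos: [0.6567, -0.1592, 0.2166]
ee_rot: [0.805, 3.036, 0.003]
wrist_force: [0.1, -0.0, -0.1]
width: 1.001
```

```bash
python3 - <<'E'
from plan import *
st();plan((.659,-.164,.143),150.9,-1,n=2)
ps,ds,cs=shot('side','side10')
cv2.imwrite('pics/side10z.png',cv2.resize(ps[180:340,290:430,::-1],None,fx=3.5,fy=3.5,interpolation=cv2.INTER_CUBIC))
W=cloud(ds,cs);P=W[270:315,350:395].reshape(-1,3);P=P[(P[:,2]>.006)&(P[:,2]<.046)]
from scipy.optimize import least_squares
f=lambda q:np.hypot(P[:,0]-q[0],P[:,1]-q[1])-.033
print(least_squares(f,[.66,-.16],loss='huber',f_scale=.002).x)
E
```

```text
t 16.225 tcp [ 0.6567 -0.1592  0.2166] rot [8.050e-01 3.036e+00 3.000e-03] F [ 0.1 -0.  -0.1] w 1.001
q [-0.406  0.386  1.548  0.002  1.207 -1.459]
[[-0.869  0.495  0.001]
 [ 0.495  0.869  0.002]
 [ 0.     0.002 -1.   ]]
n 2 dist 0.0738 ang 0.6
-0.0022 -0.0016 0.0368 | 0.05 -0.00 -0.29
-0.0022 -0.0016 0.0368 | 0.05 -0.00 -0.29
[ 0.65919406 -0.16377632]
```

View pics/side10z.png

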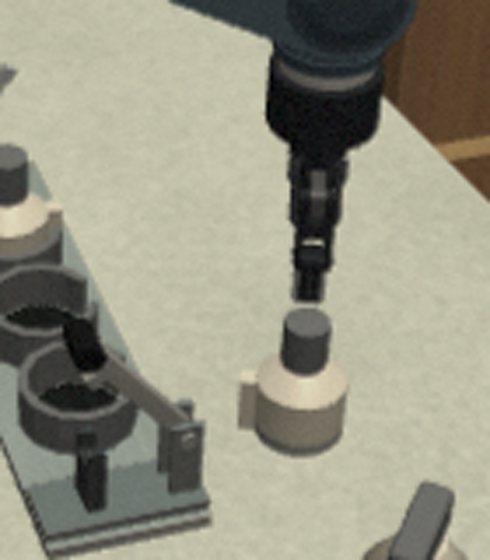

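Bottle R is still in place: side depth gives (0.6592,-0.1638), which agrees with the top view. Descend with the correction.

Request:
carry_out:
  motion:
    - {"dx": -0.0035,"dy": -0.0028,"dz": 0.012,"wx": 0,"wy": 0,"wz": -0.5,"fingers": -1}
    - {"dx": 0,"dy": 0,"dz": 0.028,"wx": 0,"wy": 0,"wz": 0,"fingers": -1}
    - {"dx": 0,"dy": 0,"dz": 0.018,"wx": 0,"wy": 0,"wz": 0,"fingers": -1}
    - {"dx": 0,"dy": 0,"dz": 0.003,"wx": 0,"wy": 0,"wz": 0,"fingers": -1}
    - {"dx": 0,"dy": 0,"dz": 0,"wx": 0,"wy": 0,"wz": 0,"fingers": -1}

```text
time: 16.9
tool_pos: [0.6603, -0.164, 0.157]
ee_rot: [0.789, 3.034, 0.001]
wrist_force: [-0.7, -1.0, -0.1]
width: 1.001
```

```bash
python3 - <<'E'
from plan import *
st();plan((.659,-.164,.144),150.9,-1,n=1)
E
```

```text
t 16.9 tcp [ 0.6603 -0.164   0.157 ] rot [7.890e-01 3.034e+00 1.000e-03] F [-0.7 -1.  -0.1] w 1.001
q [-0.41   0.465  1.562  0.002  1.108 -1.473]
[[-0.873  0.487  0.007]
 [ 0.487  0.873 -0.001]
 [-0.007  0.002 -1.   ]]
n 1 dist 0.0131 ang 0.4
0.0012 -0.0007 0.0130 | 0.14 0.38 -0.05
```

Request:
carry_out:
  motion:
    - {"dx": 0.0008,"dy": -0.0005,"dz": 0.01,"wx": 0.1,"wy": 0.3,"wz": 0,"fingers": -1}
    - {"dx": 0,"dy": 0,"dz": 0.002,"wx": 0,"wy": 0,"wz": 0,"fingers": 1}
    - {"dx": 0,"dy": 0,"dz": 0,"wx": 0,"wy": 0,"wz": 0,"fingers": 1}
    - {"dx": 0,"dy": 0,"dz": 0,"wx": 0,"wy": 0,"wz": 0,"fingers": 1}
    - {"dx": 0,"dy": 0,"dz": 0,"wx": 0,"wy": 0,"wz": 0,"fingers": 1}
    - {"dx": 0,"dy": 0,"dz": 0,"wx": 0,"wy": 0,"wz": 0,"fingers": 1}

```text
time: 17.65
tool_pos: [0.6606, -0.1646, 0.1465]
ee_rot: [0.789, 3.035, -0.001]
wrist_force: [0.5, -0.0, -1.5]
width: 0.38
```

```bash
python3 - <<'E'
from plan import *
st();
E
```

```text
t 17.65 tcp [ 0.6606 -0.1646  0.1465] rot [ 7.890e-01  3.035e+00 -1.000e-03] F [ 0.5 -0.  -1.5] w 0.38
q [-0.41   0.48   1.563  0.     1.093 -1.473]
[[-0.873  0.487  0.005]
 [ 0.487  0.873 -0.002]
 [-0.005  0.001 -1.   ]]
```

Request:
carry_out:
  motion:
    - {"dx": 0,"dy": 0,"dz": -0.025,"wx": 0,"wy": 0,"wz": 0,"fingers": 1}
    - {"dx": 0,"dy": 0,"dz": -0.035,"wx": 0,"wy": 0,"wz": 0,"fingers": 1}
    - {"dx": 0,"dy": 0,"dz": -0.02,"wx": 0,"wy": 0,"wz": 0,"fingers": 1}
    - {"dx": 0,"dy": 0,"dz": 0,"wx": 0,"wy": 0,"wz": 5,"fingers": 1}
    - {"dx": 0,"dy": 0,"dz": 0,"wx": 0,"wy": 0,"wz": 10,"fingers": 1}
    - {"dx": 0,"dy": 0,"dz": 0,"wx": 0,"wy": 0,"wz": 10,"fingers": 1}
    - {"dx": 0,"dy": 0,"dz": 0,"wx": 0,"wy": 0,"wz": 10,"fingers": 1}
    - {"dx": 0,"dy": 0,"dz": 0,"wx": 0,"wy": 0,"wz": 10,"fingers": 1}

```text
time: 18.65
tool_pos: [0.6538, -0.1616, 0.2164]
ee_rot: [-1.914, -2.467, 0.007]
wrist_force: [-0.4, -0.7, -5.4]
width: 0.377
```

```bash
python3 - <<'E'
from plan import *
st();plan((.66,-.02,.222),-6.8,-1,n=14)
E
```

```text
t 18.65 tcp [ 0.6538 -0.1616  0.2164] rot [-1.914 -2.467  0.007] F [-0.4 -0.7 -5.4] w 0.377
q [-4.100e-01  3.890e-01  1.545e+00  1.000e-03  1.227e+00 -6.620e-01]
[[-0.248  0.969 -0.017]
 [ 0.969  0.249  0.008]
 [ 0.012 -0.015 -1.   ]]
n 14 dist 0.1418 ang 111.2
0.0097 0.0029 -0.0003 | -0.09 0.03 7.94
0.0100 0.0016 -0.0003 | -0.09 0.03 7.94
0.0101 0.0002 -0.0003 | -0.09 0.03 7.94
0.0101 -0.0012 -0.0003 | -0.09 0.03 7.94
0.0098 -0.0026 -0.0003 | -0.09 0.03 7.94
0.0093 -0.0039 -0.0003 | -0.09 0.03 7.94
0.0087 -0.0052 -0.0003 | -0.09 0.03 7.94
0.0079 -0.0063 -0.0003 | -0.09 0.03 7.94
0.0070 -0.0074 -0.0003 | -0.09 0.03 7.94
0.0059 -0.0083 -0.0003 | -0.09 0.03 7.94
0.0047 -0.0090 -0.0003 | -0.09 0.03 7.94
0.0034 -0.0095 -0.0004 | -0.09 0.03 7.94
0.0020 -0.0099 -0.0004 | -0.09 0.03 7.94
0.0006 -0.0101 -0.0004 | -0.09 0.03 7.94
```

Request:
carry_out:
  motion:
    - {"dx": 0.0097,"dy": 0.003,"dz": 0,"wx": 0,"wy": 0,"wz": 8,"fingers": 1}
    - {"dx": 0.01,"dy": 0.0016,"dz": 0,"wx": 0,"wy": 0,"wz": 8,"fingers": 1}
    - {"dx": 0.01,"dy": 0,"dz": 0,"wx": 0,"wy": 0,"wz": 8,"fingers": 1}
    - {"dx": 0.01,"dy": -0.001,"dz": 0,"wx": 0,"wy": 0,"wz": 8,"fingers": 1}
    - {"dx": 0.01,"dy": -0.0026,"dz": 0,"wx": 0,"wy": 0,"wz": 8,"fingers": 1}
    - {"dx": 0.009,"dy": -0.004,"dz": 0,"wx": 0,"wy": 0,"wz": 8,"fingers": 1}
    - {"dx": 0.009,"dy": -0.005,"dz": 0,"wx": 0,"wy": 0,"wz": 8,"fingers": 1}
    - {"dx": 0.008,"dy": -0.006,"dz": 0,"wx": 0,"wy": 0,"wz": 8,"fingers": 1}

```text
time: 19.65
tool_pos: [0.6531, -0.0771, 0.2048]
ee_rot: [-2.943, -1.016, 0.049]
wrist_force: [0.2, -0.9, -5.9]
width: 0.378
```

```bash
python3 - <<'E'
from plan import *
st();plan((.655,-.01,.222),-6.8,-1,n=6)
E
```

```text
t 19.65 tcp [ 0.6531 -0.0771  0.2048] rot [-2.943 -1.016  0.049] F [ 0.2 -0.9 -5.9] w 0.378
q [-0.291  0.377  1.584  0.004  1.222  0.614]
[[ 0.787  0.616 -0.039]
 [ 0.617 -0.787  0.016]
 [-0.021 -0.036 -0.999]]
n 6 dist 0.0693 ang 45.0
0.0071 -0.0087 -0.0027 | -0.25 0.33 7.48
0.0059 -0.0095 -0.0027 | -0.25 0.33 7.48
0.0046 -0.0102 -0.0027 | -0.25 0.33 7.48
0.0033 -0.0107 -0.0027 | -0.25 0.33 7.48
0.0019 -0.0111 -0.0028 | -0.25 0.33 7.48
0.0004 -0.0112 -0.0028 | -0.25 0.33 7.48
```

Request:
carry_out:
  motion:
    - {"dx": 0.007,"dy": -0.0087,"dz": -0.006,"wx": -0.3,"wy": 0.4,"wz": 7.5,"fingers": 1}
    - {"dx": 0.006,"dy": -0.0095,"dz": -0.006,"wx": -0.3,"wy": 0.4,"wz": 7.5,"fingers": 1}
    - {"dx": 0.0045,"dy": -0.01,"dz": -0.005,"wx": -0.3,"wy": 0.4,"wz": 7.5,"fingers": 1}
    - {"dx": 0.003,"dy": -0.0105,"dz": -0.003,"wx": -0.3,"wy": 0.4,"wz": 7.5,"fingers": 1}
    - {"dx": 0.002,"dy": -0.011,"dz": -0.003,"wx": -0.3,"wy": 0.4,"wz": 7.5,"fingers": 1}
    - {"dx": 0,"dy": -0.01,"dz": -0.003,"wx": -0.3,"wy": 0.4,"wz": 6,"fingers": 1}
    - {"dx": 0,"dy": 0,"dz": 0,"wx": 0,"wy": 0,"wz": 0,"fingers": 1}

```text
time: 20.52
tool_pos: [0.6498, -0.0079, 0.2217]
ee_rot: [-3.136, 0.186, 0.016]
wrist_force: [-0.5, 0.4, -6.1]
width: 0.381
```

```bash
python3 - <<'E'
from plan import *
st();plan(list(w(-.0017,0,.218)),-6.8,-1,n=4)
E
```

```text
t 20.525 tcp [ 0.6498 -0.0079  0.2217] rot [-3.136  0.186  0.016] F [-0.5  0.4 -6.1] w 0.381
q [-1.860e-01  3.290e-01  1.612e+00 -1.000e-03  1.211e+00  1.504e+00]
[[ 0.993 -0.118 -0.01 ]
 [-0.118 -0.993  0.001]
 [-0.01   0.    -1.   ]]
n 4 dist 0.1286 ang 0.6
-0.0320 0.0025 0.0013 | 0.01 0.15 0.00
-0.0320 0.0025 0.0012 | 0.01 0.15 0.00
-0.0320 0.0025 0.0011 | 0.01 0.15 0.00
-0.0320 0.0026 0.0010 | 0.01 0.15 0.00
```

Request:
carry_out:
  motion:
    - {"dx": -0.032,"dy": 0.002,"dz": -0.002,"wx": 0,"wy": 0.2,"wz": 0,"fingers": 1}
    - {"dx": -0.032,"dy": 0.002,"dz": -0.001,"wx": 0,"wy": 0.2,"wz": 0,"fingers": 1}
    - {"dx": -0.032,"dy": 0.002,"dz": -0.001,"wx": 0,"wy": 0.2,"wz": 0,"fingers": 1}
    - {"dx": -0.018,"dy": 0.002,"dz": -0.001,"wx": 0,"wy": 0,"wz": 0,"fingers": 1}
    - {"dx": 0,"dy": 0,"dz": 0,"wx": 0,"wy": 0,"wz": 0,"fingers": 1}
    - {"dx": 0,"dy": 0,"dz": 0,"wx": 0,"wy": 0,"wz": 0,"fingers": 1}

```text
time: 21.28
tool_pos: [0.5304, -0.0045, 0.2232]
ee_rot: [3.137, -0.172, -0.012]
wrist_force: [0.9, 0.5, -5.6]
width: 0.378
```

```bash
python3 - <<'E'
from plan import *
s,M=st();plan(list(w(-.0017,0,.205)),-6.8,-1,n=1)
p,d,c=shot('top','top11');ps,ds,cs=shot('side','side11')
cv2.imwrite('pics/side11z.png',cv2.resize(ps[140:340,230:430,::-1],None,fx=3,fy=3,interpolation=cv2.INTER_CUBIC))
W=cloud(ds,cs); zb=s['tool_pos'][2]-.1465
P=W[200:280,260:340].reshape(-1,3);P=P[(P[:,2]>zb+.006)&(P[:,2]<zb+.046)]; 
q=np.array(s['tool_pos'])[:2]; P=P[np.hypot(*(P[:,:2]-q).T)<.05]
from scipy.optimize import least_squares
f=lambda q:np.hypot(P[:,0]-q[0],P[:,1]-q[1])-.033
r=least_squares(f,q,loss='huber',f_scale=.001); print(len(P),r.x,'off st',(r.x-q)@ex,(r.x-q)@ey)
D=P[:,:2]-r.x; k=np.hypot(*D.T)>.036; a=np.degrees(np.arctan2(D[k,1],D[k,0])); print('rib pts',k.sum(),np.round(np.sort(a)))
E
```

```text
t 21.275 tcp [ 0.5304 -0.0045  0.2232] rot [ 3.137 -0.172 -0.012] F [ 0.9  0.5 -5.6] w 0.378
q [-0.222  0.059  1.923 -0.002  1.167  1.459]
[[ 0.994 -0.11  -0.007]
 [-0.11  -0.994  0.   ]
 [-0.007  0.001 -1.   ]]
n 1 dist 0.0204 ang 0.7
-0.0091 -0.0006 0.0182 | 0.04 0.42 0.51
363 [ 0.53495751 -0.0059446 ] off st 0.00465586438342101 -0.0009356530362181416
rib pts 63 [-168. -161. -150. -150. -145. -145. -145. -141. -141. -136. -135. -132.
 -131. -131. -124. -124. -123. -119. -119. -115. -112. -112. -108. -107.
 -104.  -99.  -97.  -95.  -92.  -87.  -27.  -26.  -25.  -23.  -21.  -20.
  -19.  -19.  -19.  -19.  -19.  -18.  -18.  -18.  -18.  -18.  -16.  -16.
  -16.  -15.  -15.  -14.  -13.  -13.  -12.  -12.  -12.  -11.  -11.  -10.
    1.    4.    9.]
```

View pics/side11z.png

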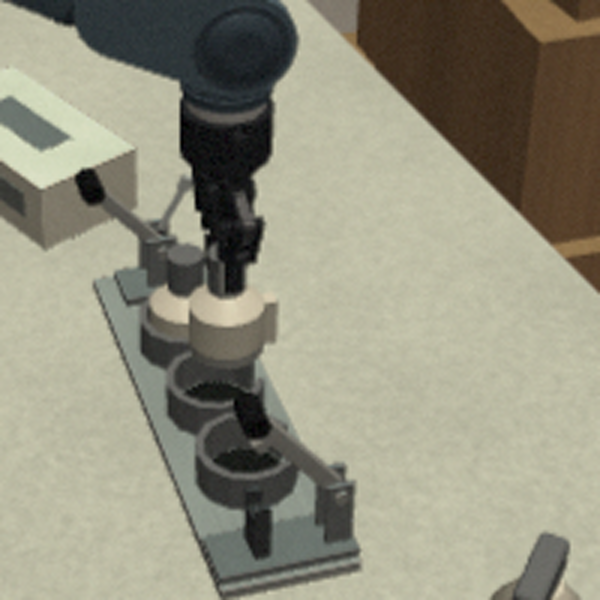

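```bash
python3 - <<'E'
from h import *
ps,ds,cs=load('side11'); g=ps.astype(int).sum(2)
for v in range(244,262,2): print(v,g[v,286:326])
for o in(0,.0017,.0047): print(o,bodyspan(cs,np.array([.5304,-.0045])+o*ex,.0767,.03))
E
```

```text
244 [548 552 561 569 582 595 564 287 424 517 528 521 542 543 548 564 569 572
 593 598 604 604 602 588 582 576 571 566 571 561 507 343 306 320 322 337
 426 561 553 546]
246 [509 519 541 556 573 591 558 237 247 296 440 506 529 539 555 559 568 577
 586 596 601 598 595 597 590 573 562 525 466 396 308 299 311 325 325 343
 466 558 554 546]
248 [287 285 299 308 313 304 307 243 251 254 249 272 283 295 352 418 461 480
 531 552 554 534 481 428 420 324 330 319 317 315 310 295 312 322 318 339
 455 558 559 574]
250 [278 284 303 301 312 313 303 236 251 254 257 269 279 282 286 296 313 305
 316 314 310 319 316 327 311 324 323 326 319 323 307 295 306 325 320 352
 464 559 565 551]
252 [316 305 304 313 315 307 303 244 250 261 274 268 289 288 291 292 302 306
 320 317 314 323 317 323 319 325 331 318 317 305 296 293 305 325 313 353
 498 531 522 535]
254 [188 190 189 203 192 225 227 209 247 257 267 279 270 293 291 300 302 308
 317 309 317 320 316 314 327 321 321 321 312 308 283 287 400 448 423 461
 548 562 559 569]
256 [154 161 171 175 158 179 188 197 187 232 270 279 287 287 301 304 298 312
 312 326 318 323 329 328 321 329 322 317 297 287 247 359 554 540 543 549
 550 543 545 547]
258 [159 169 195 234 272 318 302 280 180 188 202 218 251 276 276 297 303 307
 316 319 314 315 316 324 318 306 284 248 225 252 386 546 544 562 550 557
 554 541 548 546]
260 [176 250 318 293 244 163 170 164 177 172 198 195 202 204 213 211 227 219
 232 227 237 234 239 243 243 243 234 223 263 435 451 526 547 553 559 554
 548 540 553 561]
0 (np.float64(290.95832997535393), np.float64(316.4207723901479))
0.0017 (np.float64(291.5903207436776), np.float64(317.0459659850104))
0.0047 (np.float64(292.70481882058317), np.float64(318.148477874107))
```

```bash
python3 - <<'E'
from plan import *
s,M=st();plan(list(w(-.0035,0,.2)),-6.8,-1,n=1)
E
```

```text
t 21.375 tcp [ 0.5306 -0.0044  0.2231] rot [ 3.137 -0.173 -0.012] F [-0.3 -0.4 -5.8] w 0.379
q [-0.222  0.059  1.922 -0.002  1.168  1.46 ]
[[ 0.994 -0.11  -0.008]
 [-0.11  -0.994  0.   ]
 [-0.008  0.001 -1.   ]]
n 1 dist 0.0257 ang 0.7
-0.0110 -0.0005 0.0232 | 0.04 0.44 0.50
```

Request:
carry_out:
  motion:
    - {"dx": -0.009,"dy": -0.0005,"dz": 0,"wx": 0,"wy": 0.5,"wz": 0.5,"fingers": 1}
    - {"dx": -0.001,"dy": 0,"dz": 0.008,"wx": 0,"wy": 0,"wz": 0,"fingers": 1}
    - {"dx": 0,"dy": 0,"dz": 0.008,"wx": 0,"wy": 0,"wz": 0,"fingers": 1}
    - {"dx": 0,"dy": 0,"dz": 0,"wx": 0,"wy": 0,"wz": 0,"fingers": 1}
    - {"dx": 0,"dy": 0,"dz": 0,"wx": 0,"wy": 0,"wz": 0,"fingers": 1}

```text
time: 22.0
tool_pos: [0.5207, -0.0027, 0.2055]
ee_rot: [3.135, -0.186, 0.001]
wrist_force: [0.0, -0.7, -5.3]
width: 0.382
```

```bash
python3 - <<'E'
from plan import *
s,M=st();plan(list(w(-.0035,0,.2)),-6.8,-1,n=1)
ps,ds,cs=shot('side','side12'); g=ps.astype(int).sum(2)
for v in range(246,266,2): print(v,g[v,280:326])
zb=s['tool_pos'][2]-.1465; q=np.array(s['tool_pos'])[:2]
for o in(0,.002,.004): print(o,bodyspan(cs,q+o*ex,zb,.03))
cv2.imwrite('pics/side12z.png',cv2.resize(ps[140:340,230:430,::-1],None,fx=3,fy=3,interpolation=cv2.INTER_CUBIC))
E
```

```text
t 22.0 tcp [ 0.5207 -0.0027  0.2055] rot [ 3.135e+00 -1.860e-01  1.000e-03] F [ 0.  -0.7 -5.3] w 0.382
q [-2.230e-01  5.700e-02  1.961e+00 -1.000e-03  1.123e+00  1.467e+00]
[[ 0.993 -0.118  0.001]
 [-0.118 -0.993 -0.001]
 [ 0.001  0.001 -1.   ]]
n 1 dist 0.0056 ang 0.1
-0.0012 0.0001 0.0055 | 0.03 -0.05 0.01
246 [216 250 253 270 352 454 504 519 542 520 497 509 515 522 526 538 542 549
 555 564 571 594 613 617 611 595 589 576 574 576 564 562 559 548 538 552
 538 476 461 557 564 551 553 548 556 544]
248 [288 249 254 258 267 272 282 287 314 398 514 516 520 525 536 534 544 549
 566 566 578 601 608 607 616 600 588 578 568 571 572 565 563 540 440 327
 318 326 358 504 551 553 559 557 562 579]
250 [314 320 298 280 278 292 289 289 292 285 388 489 527 525 537 541 545 556
 561 583 578 602 601 612 604 600 585 577 579 574 564 568 518 394 296 323
 313 318 363 516 549 551 548 560 555 547]
252 [151 195 218 253 300 300 312 308 301 267 251 256 336 435 497 526 548 553
 561 565 584 595 597 599 601 594 585 575 573 540 503 404 306 303 303 327
 316 318 369 513 553 554 542 536 528 544]
254 [145 149 151 149 1
[... 634 characters left out ...]
6 301 316 317 303 318 314 321 322 318 324 321 320 311 306 287 246 366
 422 531 542 552 559 552 552 539 549 559]
262 [417 407 356 274 210 213 292 322 280 185 174 212 247 253 274 276 291 298
 307 301 310 313 316 324 321 323 328 326 321 326 312 293 252 214 253 434
 435 458 526 560 555 555 548 554 558 552]
264 [415 421 420 418 417 366 318 301 205 157 176 179 194 200 225 257 274 282
 293 301 308 308 303 311 318 310 319 305 287 264 231 222 215 182 231 425
 433 430 460 525 550 547 543 547 546 544]
0 (np.float64(287.31001151363057), np.float64(312.6368027920731))
0.002 (np.float64(288.05055466868976), np.float64(313.369434677474))
0.004 (np.float64(288.79065952056504), np.float64(314.1016331869356))
```

View pics/side12z.png

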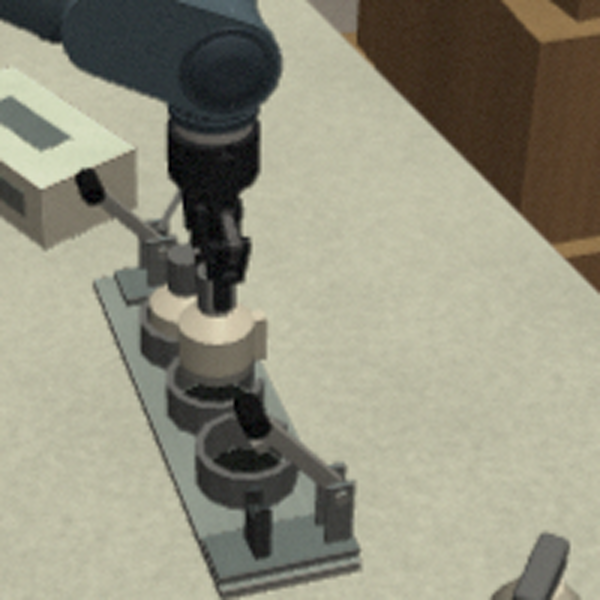

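```bash
python3 - <<'E'
from h import *
ps,ds,cs=load('side9'); g=ps.astype(int).sum(2)
print('ring pred bay1',bodyspan(cs,S,.0,.04,.043),'top',bodyspan(cs,S,.0,.047,.043), bodyspan(cs,S,.0,.025,.043))
for v in range(262,284,3): print(v,g[v,280:324])
b2=S+.095*ey
print('bottle in bay2 pred',bodyspan(cs,b2,.012,.045),'cap',bodyspan(cs,b2,.012,.09,.017),proj(cs,[*b2,.116]))
for v in range(226,240,2): print(v,g[v,270:315])
E
```

```text
ring pred bay1 (np.float64(284.60840412674696), np.float64(317.0115177753015)) top (np.float64(284.57092296718815), np.float64(317.05710403854164)) (np.float64(284.68807871065354), np.float64(316.9146134201245))
262 [408 401 353 262 210 195 290 304 286 164 142 177 161 156 166 175 166 174
 172 175 172 168 166 150 152 154 151 156 158 136 132 138 145 152 223 421
 424 450 516 539 536 535 537 539]
265 [415 415 410 412 410 350 306 296 177 153 146 178 163 167 177 168 165 168
 169 174 166 174 160 143 147 156 157 155 148 142 146 145 145 156 225 408
 397 404 424 472 537 529 526 537]
268 [404 407 403 407 395 310 296 299 245 162 151 169 168 187 192 203  50  81
  86  59  66  55  59  51  70  79  85 163 227 187 159 157 141 166 240 319
 309 254 360 421 454 531 539 540]
271 [411 413 399 408 385 245 123 161 257 305 297 220 135 106  69  66  65  87
  82  70  80  78  47  66  79  72  63  53  66  60  42  70  77  64 124 173
 156 196 360 415 420 426 476 546]
274 [413 419 405 416 401 310 126 126 141 144 150 158 203 256 282 295 303 266
 266 271 269 255 233 233 248 309 293 259  40  52  59  62  72  63  63  54
  
[... 1415 characters left out ...]
5 193 183 171 166 131 138
 149 148 159 162 159 167 170 170 166 203 352 413 405 407 440 521 542 535
 536 545 555 543 537 543 538 542 540]
234 [328 337 334 330 335 321 340 333 300 205 193 192 195 199 228 274 115 135
 147 150 154 161 158 155 165 170 160 214 382 431 423 406 418 443 514 533
 542 547 540 533 535 544 543 535 531]
236 [212 334 332 323 322 332 337 340 326 333 335 359 431 482 493 468 229 143
 152 159 164 168 174 157 160 168 188 346 543 534 516 460 424 424 461 531
 544 538 532 536 540 547 546 540 530]
238 [301 213 338 330 331 329 316 311 300 327 398 485 492 498 507 513 505 438
 323 259 251 229 244 288 357 441 499 563 562 542 543 537 532 545 577 577
 575 560 535 537 539 542 536 536 533]
```

Request:
carry_out:
  motion:
    - {"dx": -0.001,"dy": 0,"dz": 0.004,"wx": 0,"wy": 0,"wz": 0,"fingers": 1}
    - {"dx": 0,"dy": 0,"dz": 0.005,"wx": 0,"wy": 0,"wz": 0,"fingers": 1}
    - {"dx": 0,"dy": 0,"dz": 0.005,"wx": 0,"wy": 0,"wz": 0,"fingers": 1}
    - {"dx": 0,"dy": 0,"dz": 0.005,"wx": 0,"wy": 0,"wz": 0,"fingers": 1}

```text
time: 22.55
tool_pos: [0.5201, -0.0027, 0.186]
ee_rot: [3.135, -0.186, 0.004]
wrist_force: [0.2, -0.7, -5.4]
width: 0.382
```

```bash
python3 - <<'E'
from plan import *
s,M=st();plan(list(w(-.0035,0,.16)),-6.8,-1,n=1)
E
```

```text
t 22.55 tcp [ 0.5201 -0.0027  0.186 ] rot [ 3.135 -0.186  0.004] F [ 0.2 -0.7 -5.4] w 0.382
q [-2.230e-01  8.400e-02  1.973e+00 -1.000e-03  1.082e+00  1.466e+00]
[[ 0.993 -0.118  0.002]
 [-0.118 -0.993 -0.001]
 [ 0.002  0.001 -1.   ]]
n 1 dist 0.026 ang 0.1
-0.0006 0.0000 0.0260 | 0.04 -0.13 0.01
```

Bottom is about 7 mm below the rim and there's no contact force. Continue.

Request:
carry_out:
  motion:
    - {"dx": -0.0005,"dy": 0,"dz": 0.006,"wx": 0,"wy": 0,"wz": 0,"fingers": 1}
    - {"dx": 0,"dy": 0,"dz": 0.006,"wx": 0,"wy": 0,"wz": 0,"fingers": 1}
    - {"dx": 0,"dy": 0,"dz": 0.005,"wx": 0,"wy": 0,"wz": 0,"fingers": 1}

```text
time: 22.92
tool_pos: [0.5195, -0.0027, 0.1675]
ee_rot: [3.135, -0.186, 0.003]
wrist_force: [0.5, 0.6, -6.1]
width: 0.382
```

```bash
python3 - <<'E'
from plan import *
s,M=st()
E
```

```text
t 22.925 tcp [ 0.5195 -0.0027  0.1675] rot [ 3.135e+00 -1.860e-01  3.000e-03] F [ 0.5  0.6 -6.1] w 0.382
q [-2.230e-01  1.130e-01  1.981e+00 -1.000e-03  1.046e+00  1.466e+00]
[[ 0.993 -0.118  0.002]
 [-0.118 -0.993 -0.001]
 [ 0.002  0.001 -1.   ]]
```

Request:
carry_out:
  motion:
    - {"dx": 0,"dy": 0,"dz": 0.004,"wx": 0,"wy": 0,"wz": 0,"fingers": 1}
    - {"dx": 0,"dy": 0,"dz": 0.003,"wx": 0,"wy": 0,"wz": 0,"fingers": 1}
    - {"dx": 0,"dy": 0,"dz": 0.002,"wx": 0,"wy": 0,"wz": 0,"fingers": 1}

```text
time: 23.3
tool_pos: [0.5199, -0.0027, 0.1584]
ee_rot: [3.135, -0.186, 0.003]
wrist_force: [-5.4, 1.5, 8.9]
width: 0.377
```

Request:
carry_out:
  motion:
    - {"dx": 0,"dy": 0,"dz": -0.0005,"wx": 0,"wy": 0,"wz": 0,"fingers": -0.6}
    - {"dx": 0,"dy": 0,"dz": 0,"wx": 0,"wy": 0,"wz": 0,"fingers": -0.6}
    - {"dx": 0,"dy": 0,"dz": 0,"wx": 0,"wy": 0,"wz": 0,"fingers": -0.6}
    - {"dx": 0,"dy": 0,"dz": 0,"wx": 0,"wy": 0,"wz": 0,"fingers": -0.6}
    - {"dx": 0,"dy": 0,"dz": -0.02,"wx": 0,"wy": 0,"wz": 0,"fingers": -0.6}
    - {"dx": 0,"dy": 0,"dz": -0.05,"wx": 0,"wy": 0,"wz": 0,"fingers": -0.6}
    - {"dx": 0,"dy": 0,"dz": -0.06,"wx": 0,"wy": 0,"wz": 0,"fingers": -0.6}
    - {"dx": -0.05,"dy": 0,"dz": -0.01,"wx": 0,"wy": 0,"wz": 0,"fingers": -0.6}

```text
time: 24.3
tool_pos: [0.4719, 0.0025, 0.306]
ee_rot: [3.134, -0.187, 0.012]
wrist_force: [-0.9, -0.3, 1.2]
width: 0.799
```

```bash
python3 - <<'E'
from plan import *
s,M=st()
p,d,c=shot('top','top13');ps,ds,cs=shot('side','side13')
cv2.imwrite('pics/side13z.png',cv2.resize(ps[140:340,230:430,::-1],None,fx=3,fy=3,interpolation=cv2.INTER_CUBIC))
cv2.imwrite('pics/top13z.png',cv2.resize(p[170:300,220:420,::-1],None,fx=4,fy=4,interpolation=cv2.INTER_CUBIC))
E
```

```text
t 24.3 tcp [0.4719 0.0025 0.306 ] rot [ 3.134 -0.187  0.012] F [-0.9 -0.3  1.2] w 0.799
q [-2.350e-01 -1.930e-01  2.001e+00 -1.000e-03  1.326e+00  1.454e+00]
[[ 0.993 -0.119  0.008]
 [-0.119 -0.993 -0.002]
 [ 0.008  0.001 -1.   ]]
```

View pics/side13z.png

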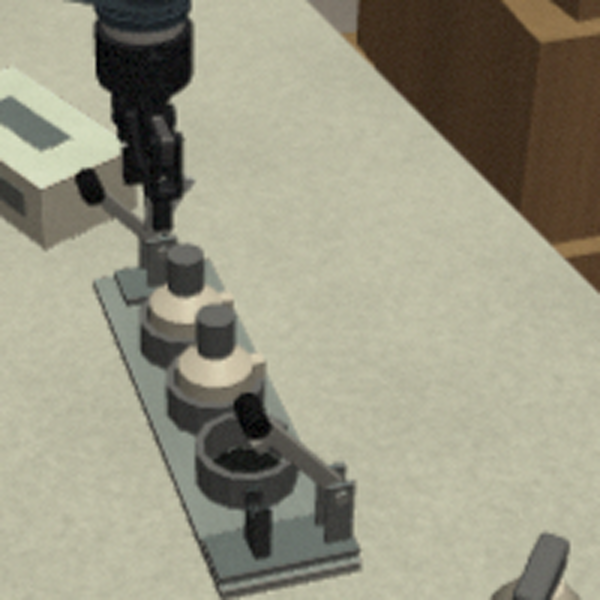

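View pics/top13z.png

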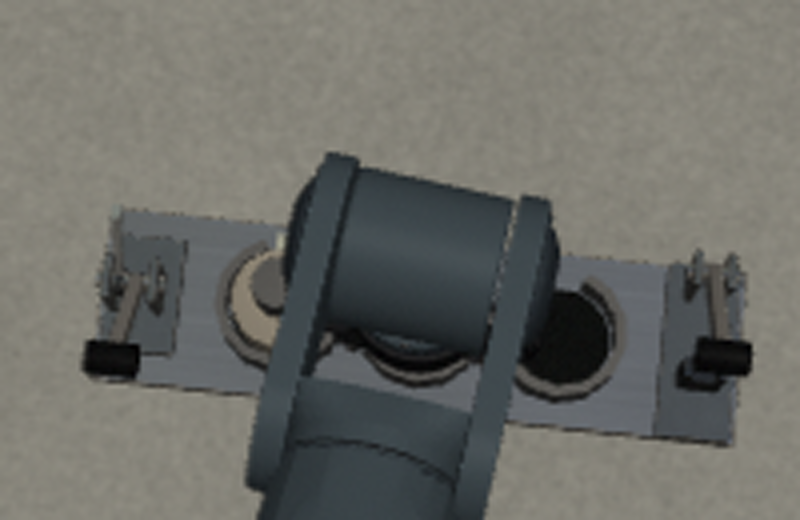

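```bash
python3 - <<'E'
from plan import *
print(w(-.025,-.19,.212)); plan(list(w(-.025,-.19,.27)),-6.8,-1,n=5)
E
```

```text
[ 0.47562013 -0.18878831  0.212     ]
n 5 dist 0.1956 ang 0.0
0.0063 0.0381 0.0063 | 0.01 0.00 0.00
0.0063 0.0381 0.0063 | 0.01 0.00 0.00
0.0063 0.0381 0.0063 | 0.01 0.00 0.00
0.0063 0.0381 0.0063 | 0.01 0.00 0.00
0.0063 0.0381 0.0063 | 0.01 0.00 0.00
```

Request:
carry_out:
  motion:
    - {"dx": 0.006,"dy": 0.038,"dz": 0.003,"wx": 0,"wy": 0,"wz": 0,"fingers": -0.6}
    - {"dx": 0.006,"dy": 0.038,"dz": 0.005,"wx": 0,"wy": 0,"wz": 0,"fingers": -0.6}
    - {"dx": 0.006,"dy": 0.038,"dz": 0.005,"wx": 0,"wy": 0,"wz": 0,"fingers": -0.6}
    - {"dx": 0.006,"dy": 0.038,"dz": 0.005,"wx": 0,"wy": 0,"wz": 0,"fingers": -0.6}
    - {"dx": 0.003,"dy": 0.025,"dz": 0.005,"wx": 0,"wy": 0,"wz": 0,"fingers": -0.6}
    - {"dx": 0,"dy": 0.003,"dz": 0,"wx": 0,"wy": 0,"wz": 0,"fingers": -0.6}
    - {"dx": 0,"dy": 0,"dz": 0,"wx": 0,"wy": 0,"wz": 0,"fingers": -0.6}

```text
time: 25.28
tool_pos: [0.4736, -0.1833, 0.2769]
ee_rot: [-3.136, 0.184, -0.003]
wrist_force: [-0.5, -0.0, -0.2]
width: 0.803
```

```bash
python3 - <<'E'
from plan import *
s,M=st(); plan(list(w(-.025,-.19,.23)),-6.8,-1,n=2)
E
```

```text
t 25.275 tcp [ 0.4736 -0.1833  0.2769] rot [-3.136e+00  1.840e-01 -3.000e-03] F [-0.5 -0.  -0.2] w 0.803
q [-5.930e-01 -6.600e-02  1.942e+00  1.000e-03  1.265e+00  1.094e+00]
[[ 0.993 -0.117  0.002]
 [-0.117 -0.993  0.   ]
 [ 0.002 -0.    -1.   ]]
n 2 dist 0.0473 ang 0.1
0.0013 0.0026 0.0235 | -0.01 -0.05 0.05
0.0013 0.0026 0.0235 | -0.01 -0.05 0.05
```

Request:
carry_out:
  motion:
    - {"dx": 0.002,"dy": 0.0045,"dz": 0.005,"wx": 0,"wy": 0,"wz": 0,"fingers": -0.6}
    - {"dx": 0,"dy": 0,"dz": 0.02,"wx": 0,"wy": 0,"wz": 0,"fingers": -0.6}
    - {"dx": 0,"dy": 0,"dz": 0.012,"wx": 0,"wy": 0,"wz": 0,"fingers": -0.6}
    - {"dx": 0,"dy": 0,"dz": 0,"wx": 0,"wy": 0,"wz": 0,"fingers": -0.6}

```text
time: 25.78
tool_pos: [0.4761, -0.186, 0.239]
ee_rot: [3.136, -0.178, 0.005]
wrist_force: [-0.4, 1.1, 0.1]
width: 0.798
```

```bash
python3 - <<'E'
from plan import *
s,M=st(); plan(list(w(-.025,-.19,.212)),-6.8,-1,n=1)
ps,ds,cs=shot('side','side14')
cv2.imwrite('pics/side14z.png',cv2.resize(ps[180:340,250:410,::-1],None,fx=3.5,fy=3.5,interpolation=cv2.INTER_CUBIC))
E
```

```text
t 25.775 tcp [ 0.4761 -0.186   0.239 ] rot [ 3.136 -0.178  0.005] F [-0.4  1.1  0.1] w 0.798
q [-0.595 -0.013  1.964  0.002  1.188  1.088]
[[ 0.994 -0.113  0.003]
 [-0.113 -0.994 -0.   ]
 [ 0.003 -0.    -1.   ]]
n 1 dist 0.0271 ang 0.4
-0.0002 0.0028 0.0270 | -0.00 -0.17 0.32
```

View pics/side14z.png

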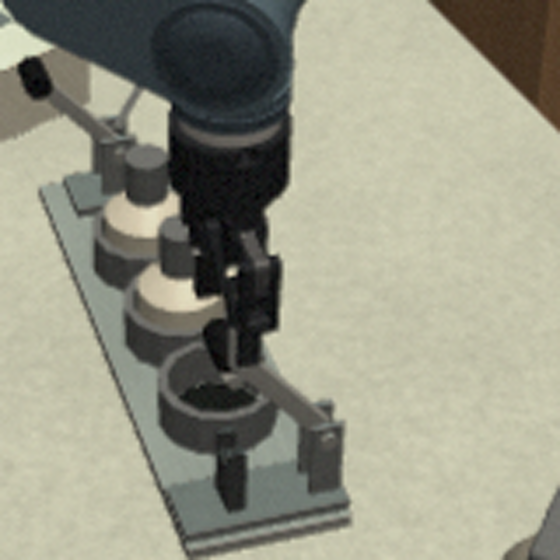

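Request:
carry_out:
  motion:
    - {"dx": 0,"dy": 0.0025,"dz": 0.012,"wx": 0,"wy": 0,"wz": 0.3,"fingers": -0.6}
    - {"dx": 0,"dy": 0,"dz": 0.012,"wx": 0,"wy": 0,"wz": 0,"fingers": -0.6}
    - {"dx": 0,"dy": 0,"dz": 0.001,"wx": 0,"wy": 0,"wz": 0,"fingers": -0.6}

```text
time: 26.2
tool_pos: [0.4766, -0.1891, 0.214]
ee_rot: [3.134, -0.186, 0.009]
wrist_force: [0.3, 0.2, -0.1]
width: 0.797
```

```bash
python3 - <<'E'
from plan import *
s,M=st(); plan(list(w(-.025,-.19,.212)),-6.8,-1,n=1)
ps,ds,cs=shot('side','side15')
cv2.imwrite('pics/side15z.png',cv2.resize(ps[180:340,250:410,::-1],None,fx=3.5,fy=3.5,interpolation=cv2.INTER_CUBIC))
E
```

```text
t 26.2 tcp [ 0.4766 -0.1891  0.214 ] rot [ 3.134 -0.186  0.009] F [ 0.3  0.2 -0.1] w 0.797
q [-0.6    0.024  1.978  0.002  1.134  1.089]
[[ 0.993 -0.118  0.006]
 [-0.118 -0.993 -0.002]
 [ 0.006  0.001 -1.   ]]
n 1 dist 0.0022 ang 0.3
-0.0010 -0.0002 0.0020 | 0.08 -0.33 0.01
```

View pics/side15z.png

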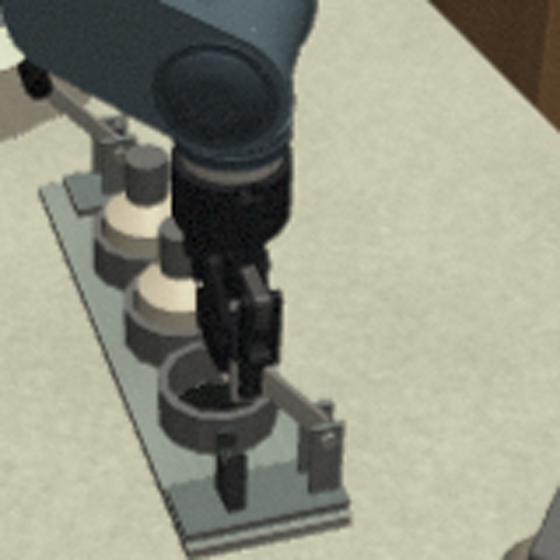

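Request:
carry_out:
  motion:
    - {"dx": -0.001,"dy": 0,"dz": 0.001,"wx": 0,"wy": 0,"wz": 0,"fingers": 1}
    - {"dx": 0,"dy": 0,"dz": 0,"wx": 0,"wy": 0,"wz": 0,"fingers": 1}
    - {"dx": 0,"dy": 0,"dz": 0,"wx": 0,"wy": 0,"wz": 0,"fingers": 1}
    - {"dx": 0,"dy": 0,"dz": 0,"wx": 0,"wy": 0,"wz": 0,"fingers": 1}

```text
time: 26.75
tool_pos: [0.4758, -0.1882, 0.2139]
ee_rot: [-3.136, 0.186, -0.01]
wrist_force: [0.6, 1.0, -1.4]
width: 0.388
```

Gripped, with the width matching the 34 mm bar. Follow the arc down.

Request:
carry_out:
  motion:
    - {"dx": -0.0145,"dy": 0,"dz": 0.0145,"wx": 0,"wy": 0,"wz": 0,"fingers": 1}
    - {"dx": -0.0125,"dy": 0,"dz": 0.018,"wx": 0,"wy": 0,"wz": 0,"fingers": 1}
    - {"dx": -0.008,"dy": 0,"dz": 0.018,"wx": 0,"wy": 0,"wz": 0,"fingers": 1}

```text
time: 27.12
tool_pos: [0.4441, -0.1845, 0.1697]
ee_rot: [3.136, -0.185, 0.021]
wrist_force: [-7.5, 4.1, 11.5]
width: 0.389
```

```bash
cat >> h.py <<'E'
def hk():
    s,M=st(); P=np.array(s['tool_pos'])+.054*M[:,2]; q=P[:2]-S; print('grasp st',q@ex,q@ey,P[2],'ang',np.arctan2(P[2]-.072,.048-(q@ex)),'r',np.hypot(P[2]-.072,.048-(q@ex)))
E
python3 - <<'E'
from h import *
hk()
E
```

```text
t 27.125 tcp [ 0.4441 -0.1845  0.1697] rot [ 3.136 -0.185  0.021] F [-7.5  4.1 11.5] w 0.389
q [-0.633  0.014  2.081  0.008  1.035  1.052]
[[ 0.993 -0.118  0.013]
 [-0.118 -0.993 -0.001]
 [ 0.013 -0.001 -1.   ]]
grasp st -0.056127810317782426 -0.1894316038327195 0.11566095059554643 ang 0.3970341117512751 r 0.11291093608894943
```

Request:
carry_out:
  motion:
    - {"dx": -0.005,"dy": 0,"dz": 0.016,"wx": 0,"wy": 0,"wz": 0,"fingers": 1}
    - {"dx": -0.004,"dy": 0,"dz": 0.016,"wx": 0,"wy": 0,"wz": 0,"fingers": 1}
    - {"dx": -0.001,"dy": 0,"dz": 0.01,"wx": 0,"wy": 0,"wz": 0,"fingers": 1}

```text
time: 27.5
tool_pos: [0.435, -0.1834, 0.1293]
ee_rot: [-3.136, 0.187, -0.024]
wrist_force: [-4.7, 4.1, 7.0]
width: 0.389
```

```bash
python3 - <<'E'
from h import *
hk()
E
```

```text
t 27.5 tcp [ 0.435  -0.1834  0.1293] rot [-3.136  0.187 -0.024] F [-4.7  4.1  7. ] w 0.389
q [-0.643  0.068  2.116  0.011  0.945  1.04 ]
[[ 0.993 -0.119  0.016]
 [-0.119 -0.993 -0.001]
 [ 0.015 -0.001 -1.   ]]
grasp st -0.06518212535248458 -0.18940853347000144 0.07525667341916221 ang 0.028765806360273 r 0.1132289690011554
```

Request:
carry_out:
  motion:
    - {"dx": 0,"dy": 0,"dz": 0.005,"wx": 0,"wy": 0,"wz": 0,"fingers": 1}
    - {"dx": 0,"dy": 0,"dz": 0.004,"wx": 0,"wy": 0,"wz": 0,"fingers": 1}
    - {"dx": 0,"dy": 0,"dz": 0.003,"wx": 0,"wy": 0,"wz": 0,"fingers": 1}

```text
time: 27.88
tool_pos: [0.4355, -0.1837, 0.1221]
ee_rot: [-3.133, 0.185, -0.016]
wrist_force: [-17.6, 10.5, 36.4]
width: 0.388
```

```bash
python3 - <<'E'
from h import *
hk()
ps,ds,cs=shot('side','side16')
cv2.imwrite('pics/side16z.png',cv2.resize(ps[180:340,250:410,::-1],None,fx=3.5,fy=3.5,interpolation=cv2.INTER_CUBIC))
E
```

```text
t 27.875 tcp [ 0.4355 -0.1837  0.1221] rot [-3.133  0.185 -0.016] F [-17.6  10.5  36.4] w 0.388
q [-0.643  0.087  2.113  0.01   0.936  1.04 ]
[[ 0.993 -0.118  0.01 ]
 [-0.118 -0.993  0.003]
 [ 0.01  -0.004 -1.   ]]
grasp st -0.06494778877428839 -0.18947869365272954 0.06806306052011979 ang -0.03484217155335006 r 0.11301638147396821
```

View pics/side16z.png

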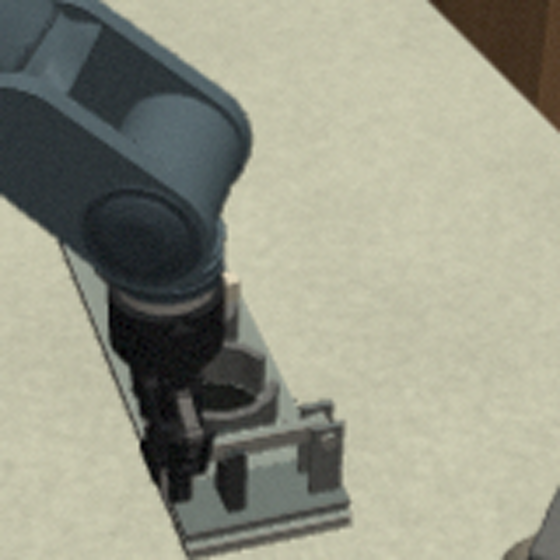

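Hook is level in its catch, with a 36 N stop reaction. Ease off, open, lift.

Request:
carry_out:
  motion:
    - {"dx": 0,"dy": 0,"dz": -0.0005,"wx": 0,"wy": 0,"wz": 0,"fingers": -0.6}
    - {"dx": 0,"dy": 0,"dz": 0,"wx": 0,"wy": 0,"wz": 0,"fingers": -0.6}
    - {"dx": 0,"dy": 0,"dz": 0,"wx": 0,"wy": 0,"wz": 0,"fingers": -0.6}
    - {"dx": 0,"dy": 0,"dz": 0,"wx": 0,"wy": 0,"wz": 0,"fingers": -0.6}
    - {"dx": -0.001,"dy": 0,"dz": -0.02,"wx": 0,"wy": 0,"wz": 0,"fingers": -0.6}
    - {"dx": 0,"dy": 0,"dz": -0.05,"wx": 0,"wy": 0,"wz": 0,"fingers": -0.6}
    - {"dx": 0,"dy": 0,"dz": -0.055,"wx": 0,"wy": 0,"wz": 0,"fingers": -0.6}
    - {"dx": 0,"dy": 0,"dz": -0.04,"wx": 0,"wy": 0,"wz": 0,"fingers": -0.6}

```text
time: 28.92
tool_pos: [0.4312, -0.1834, 0.2881]
ee_rot: [-3.129, 0.185, -0.003]
wrist_force: [1.3, -1.0, -0.3]
width: 0.799
```

```bash
python3 - <<'E'
from plan import *
st()
ps,ds,cs=shot('side','side17'); p,d,c=shot('top','top17')
cv2.imwrite('pics/side17z.png',cv2.resize(ps[180:340,250:410,::-1],None,fx=3.5,fy=3.5,interpolation=cv2.INTER_CUBIC))
cv2.imwrite('pics/top17z.png',cv2.resize(p[170:300,220:420,::-1],None,fx=4,fy=4,interpolation=cv2.INTER_CUBIC))
cv2.imwrite('pics/ptr.png',cv2.resize(ps[180:260,240:320,::-1],None,fx=7,fy=7,interpolation=cv2.INTER_CUBIC))
print('shut handle pred px',proj(cs,w(.048-.115,-.19,.072)))
plan(list(w(-.0644,.19,.27)),-6.8,-1)
E
```

```text
t 28.925 tcp [ 0.4312 -0.1834  0.2881] rot [-3.129e+00  1.850e-01 -3.000e-03] F [ 1.3 -1.  -0.3] w 0.799
q [-0.648 -0.18   2.023  0.008  1.301  1.039]
[[ 0.993 -0.118  0.003]
 [-0.118 -0.993  0.007]
 [ 0.002 -0.008 -1.   ]]
shut handle pred px (np.float64(296.2541277885628), np.float64(310.7268336488827))
n 7 dist 0.3816 ang 0.6
0.0005 -0.0544 0.0032 | -0.03 -0.07 0.01
0.0005 -0.0544 0.0032 | -0.03 -0.07 0.01
0.0005 -0.0544 0.0032 | -0.03 -0.07 0.01
0.0005 -0.0544 0.0031 | -0.03 -0.07 0.01
0.0005 -0.0544 0.0031 | -0.03 -0.07 0.01
0.0005 -0.0544 0.0031 | -0.03 -0.07 0.01
0.0005 -0.0544 0.0031 | -0.03 -0.07 0.01
```

View pics/side17z.png

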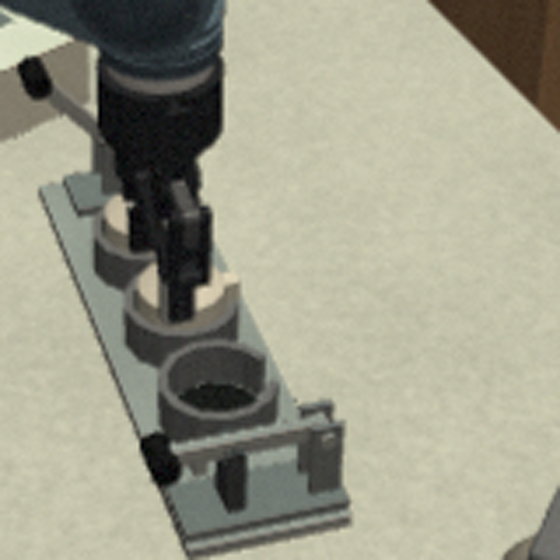

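View pics/top17z.png

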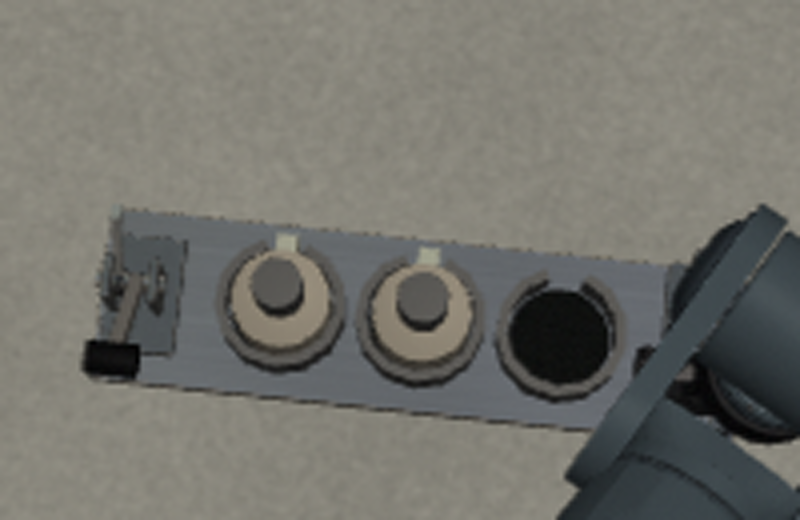

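View pics/ptr.png

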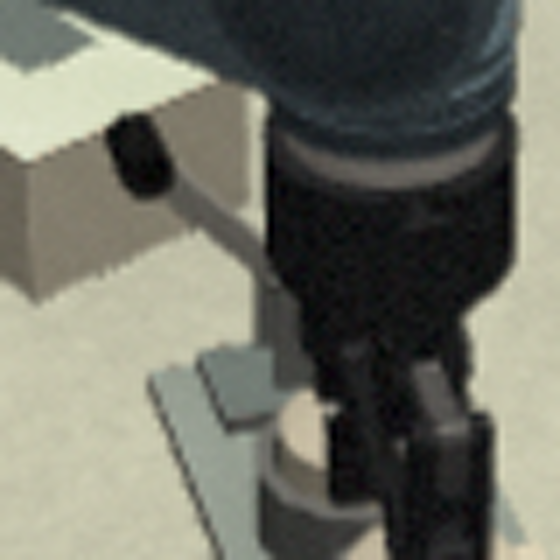

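```bash
python3 - <<'E'
from h import *
from scipy.optimize import least_squares
p,d,c=load('top17'); ps,ds,cs=load('side4')
for box,bp in(((280,225,300,255),w(0,.095,.116)),((315,230,338,258),w(0,0,.116))):
    u0,v0,u1,v1=box; g=p[v0:v1,u0:u1].astype(int).max(2); ce,n=blob((g>80)&(g<103)); cap=at(c,ce[0]+u0,ce[1]+v0,.116); print('cap-bay',np.round(cap[:2]-bp[:2],4),n)
A=cv2.resize(ps[190:230,270:310,::-1],None,fx=14,fy=14,interpolation=cv2.INTER_CUBIC); 
B=cv2.resize(p[210:255,235:275,::-1],None,fx=12.44,fy=12.44,interpolation=cv2.INTER_CUBIC)
cv2.imwrite('pics/ptrA.png',A); cv2.imwrite('pics/ptrB.png',B)
piv=w(0,.2015,.062)
for a in(-.3,-.4,-.5,-.6):
    tip=w(-.07*np.sin(a),.2015,.062+.07*np.cos(a)); print(a,'side',np.round((np.array(proj(cs,tip))-[270,190])*14),'top',np.round((np.array(proj(c,tip))-[235,210])*12.44))
print('pivot side',(np.array(proj(cs,piv))-[270,190])*14,'top',(np.array(proj(c,piv))-[235,210])*12.44)
E
```

```text
cap-bay [-0.0005 -0.0005] 114
cap-bay [ 0.0001 -0.0007] 117
-0.3 side [250. 115.] top [159. 207.]
-0.4 side [281. 120.] top [164. 179.]
-0.5 side [311. 128.] top [170. 152.]
-0.6 side [340. 139.] top [175. 128.]
pivot side [156.35326796 403.67079101] top [181.53563717 367.33178704]
```

View pics/ptrA.png

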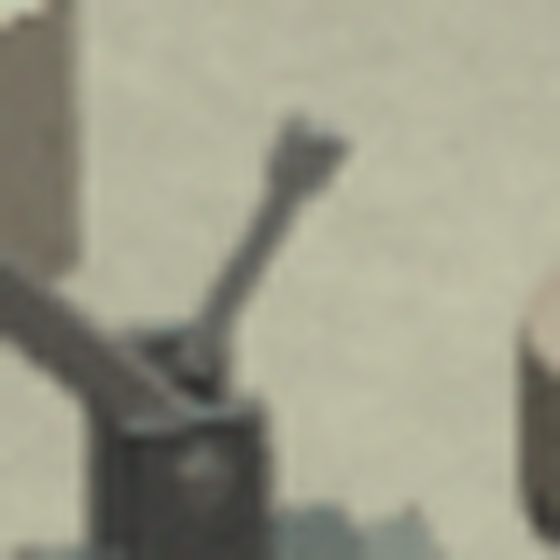

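View pics/ptrB.png

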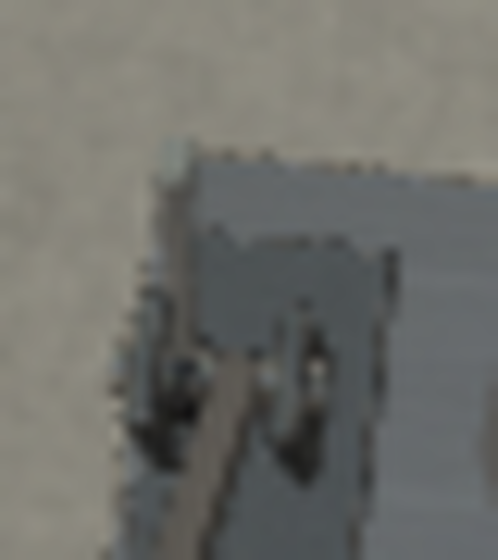

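Request:
carry_out:
  motion:
    - {"dx": 0,"dy": -0.045,"dz": 0,"wx": 0,"wy": 0,"wz": 0,"fingers": -0.6}
    - {"dx": 0.0005,"dy": -0.054,"dz": 0,"wx": 0,"wy": 0,"wz": 0,"fingers": -0.6}
    - {"dx": 0.0005,"dy": -0.054,"dz": 0,"wx": 0,"wy": 0,"wz": 0,"fingers": -0.6}
    - {"dx": 0.0005,"dy": -0.054,"dz": 0,"wx": 0,"wy": 0,"wz": 0,"fingers": -0.6}
    - {"dx": 0.0005,"dy": -0.054,"dz": 0,"wx": 0,"wy": 0,"wz": 0,"fingers": -0.6}
    - {"dx": 0.0005,"dy": -0.05,"dz": 0,"wx": 0,"wy": 0,"wz": 0,"fingers": -0.6}
    - {"dx": 0,"dy": -0.03,"dz": 0,"wx": 0,"wy": 0,"wz": 0,"fingers": -0.6}
    - {"dx": 0,"dy": 0,"dz": 0,"wx": 0,"wy": 0,"wz": 0,"fingers": -0.6}

```text
time: 30.02
tool_pos: [0.4746, 0.1634, 0.2839]
ee_rot: [-3.134, 0.19, 0.001]
wrist_force: [-0.5, -1.1, 0.0]
width: 0.802
```

```bash
python3 - <<'E'
from plan import *
st(); plan(list(w(-.0644,.19,.23)),-6.8,-1,n=3)
E
```

```text
t 30.025 tcp [0.4746 0.1634 0.2839] rot [-3.134e+00  1.900e-01  1.000e-03] F [-0.5 -1.1  0. ] w 0.802
q [ 0.104 -0.088  1.949  0.002  1.281  1.796]
[[ 0.993 -0.121 -0.   ]
 [-0.121 -0.993  0.002]
 [-0.001 -0.002 -1.   ]]
n 3 dist 0.062 ang 0.2
0.0011 -0.0101 0.0180 | -0.04 0.01 -0.05
0.0011 -0.0101 0.0180 | -0.04 0.01 -0.05
0.0011 -0.0101 0.0180 | -0.04 0.01 -0.05
```

Request:
carry_out:
  motion:
    - {"dx": 0.003,"dy": -0.022,"dz": 0,"wx": 0,"wy": 0,"wz": 0,"fingers": -0.6}
    - {"dx": 0,"dy": -0.005,"dz": 0.02,"wx": 0,"wy": 0,"wz": 0,"fingers": -0.6}
    - {"dx": 0,"dy": 0,"dz": 0.02,"wx": 0,"wy": 0,"wz": 0,"fingers": -0.6}
    - {"dx": 0,"dy": 0,"dz": 0,"wx": 0,"wy": 0,"wz": 0,"fingers": -0.6}

```text
time: 30.52
tool_pos: [0.4799, 0.1872, 0.2393]
ee_rot: [3.135, -0.195, -0.009]
wrist_force: [0.1, 0.0, -0.2]
width: 0.804
```

```bash
python3 - <<'E'
from plan import *
st(); plan(list(w(-.0644,.19,.193)),-6.8,-1,n=2)
E
```

```text
t 30.525 tcp [0.4799 0.1872 0.2393] rot [ 3.135 -0.195 -0.009] F [ 0.1  0.  -0.2] w 0.804
q [ 1.510e-01 -0.000e+00  1.951e+00  1.000e-03  1.197e+00  1.846e+00]
[[ 0.992 -0.124 -0.006]
 [-0.124 -0.992 -0.   ]
 [-0.006  0.001 -1.   ]]
n 2 dist 0.0468 ang 0.4
0.0006 -0.0031 0.0232 | 0.02 0.16 -0.15
0.0006 -0.0031 0.0232 | 0.02 0.16 -0.15
```

Request:
carry_out:
  motion:
    - {"dx": 0.001,"dy": -0.005,"dz": 0.005,"wx": 0,"wy": 0.3,"wz": -0.3,"fingers": -0.6}
    - {"dx": 0,"dy": -0.0005,"dz": 0.02,"wx": 0,"wy": 0,"wz": 0,"fingers": -0.6}
    - {"dx": 0,"dy": 0,"dz": 0.012,"wx": 0,"wy": 0,"wz": 0,"fingers": -0.6}
    - {"dx": 0,"dy": 0,"dz": 0.002,"wx": 0,"wy": 0,"wz": 0,"fingers": -0.6}

```text
time: 31.02
tool_pos: [0.4833, 0.1917, 0.2012]
ee_rot: [3.136, -0.189, 0.007]
wrist_force: [-0.2, 0.1, 0.6]
width: 0.802
```

```bash
python3 - <<'E'
from plan import *
st(); plan(list(w(-.0644,.19,.193)),-6.8,-1,n=1)
E
```

```text
t 31.025 tcp [0.4833 0.1917 0.2012] rot [ 3.136 -0.189  0.007] F [-0.2  0.1  0.6] w 0.802
q [ 1.600e-01  6.000e-02  1.966e+00 -1.000e-03  1.111e+00  1.851e+00]
[[ 0.993 -0.12   0.004]
 [-0.12  -0.993 -0.   ]
 [ 0.004 -0.    -1.   ]]
n 1 dist 0.0085 ang 0.3
-0.0019 -0.0013 0.0082 | -0.00 -0.25 -0.09
```

Request:
carry_out:
  motion:
    - {"dx": -0.0018,"dy": -0.0012,"dz": 0.007,"wx": 0,"wy": 0,"wz": 0,"fingers": -0.6}
    - {"dx": 0,"dy": 0,"dz": 0.001,"wx": 0,"wy": 0,"wz": 0,"fingers": 1}
    - {"dx": 0,"dy": 0,"dz": 0,"wx": 0,"wy": 0,"wz": 0,"fingers": 1}
    - {"dx": 0,"dy": 0,"dz": 0,"wx": 0,"wy": 0,"wz": 0,"fingers": 1}
    - {"dx": 0,"dy": 0,"dz": 0,"wx": 0,"wy": 0,"wz": 0,"fingers": 1}

```text
time: 31.65
tool_pos: [0.4823, 0.1936, 0.1943]
ee_rot: [-3.135, 0.189, -0.011]
wrist_force: [-0.3, 0.5, -1.1]
width: 0.388
```

```bash
python3 - <<'E'
from plan import *
lev()
E
```

```text
t 31.65 tcp [0.4823 0.1936 0.1943] rot [-3.135  0.189 -0.011] F [-0.3  0.5 -1.1] w 0.388
q [ 1.640e-01  6.900e-02  1.971e+00 -1.000e-03  1.094e+00  1.855e+00]
[[ 0.993 -0.12   0.007]
 [-0.12  -0.993  0.001]
 [ 0.007 -0.001 -1.   ]]
grasp st -0.06336766768961155 0.19059977825727215 0.14030271439605385 ang 0.6803650216619792
```

Request:
carry_out:
  motion:
    - {"dx": 0.0165,"dy": 0,"dz": -0.0113,"wx": 0,"wy": 0,"wz": 0,"fingers": 1}
    - {"dx": 0.018,"dy": 0,"dz": -0.0077,"wx": 0,"wy": 0,"wz": 0,"fingers": 1}
    - {"dx": 0.019,"dy": 0,"dz": -0.004,"wx": 0,"wy": 0,"wz": 0,"fingers": 1}
    - {"dx": 0.018,"dy": 0,"dz": 0,"wx": 0,"wy": 0,"wz": 0,"fingers": 1}

```text
time: 32.15
tool_pos: [0.5445, 0.1865, 0.2137]
ee_rot: [3.135, -0.186, -0.045]
wrist_force: [-4.1, -2.0, 11.0]
width: 0.385
```

```bash
python3 - <<'E'
from plan import *
lev()
E
```

```text
t 32.15 tcp [0.5445 0.1865 0.2137] rot [ 3.135 -0.186 -0.045] F [-4.1 -2.  11. ] w 0.385
q [0.131 0.183 1.805 0.006 1.182 1.819]
[[ 0.993 -0.118 -0.029]
 [-0.118 -0.993  0.001]
 [-0.029  0.002 -1.   ]]
grasp st -0.0026954699190066367 0.19069904145463554 0.15976797247428154 ang 0.02756308852451362
```

Request:
carry_out:
  motion:
    - {"dx": 0.013,"dy": 0,"dz": 0,"wx": 0,"wy": 0.6,"wz": 0,"fingers": 1}
    - {"dx": 0.013,"dy": 0,"dz": 0.002,"wx": 0,"wy": 0.6,"wz": 0,"fingers": 1}
    - {"dx": 0.01,"dy": 0,"dz": 0.003,"wx": 0,"wy": 0.6,"wz": 0,"fingers": 1}

```text
time: 32.52
tool_pos: [0.5781, 0.1826, 0.2085]
ee_rot: [3.133, -0.186, -0.017]
wrist_force: [-4.1, 0.2, 5.2]
width: 0.384
```

```bash
python3 - <<'E'
from plan import *
lev()
E
```

```text
t 32.525 tcp [0.5781 0.1826 0.2085] rot [ 3.133 -0.186 -0.017] F [-4.1  0.2  5.2] w 0.384
q [ 1.190e-01  2.500e-01  1.736e+00 -1.000e-03  1.167e+00  1.809e+00]
[[ 0.993 -0.118 -0.011]
 [-0.118 -0.993 -0.002]
 [-0.011  0.003 -1.   ]]
grasp st 0.03205948265492418 0.19071674197281707 0.15454412865129005 ang -0.3334852909530886
```

Request:
carry_out:
  motion:
    - {"dx": 0.008,"dy": 0,"dz": 0.003,"wx": 0,"wy": 0.3,"wz": 0,"fingers": 1}
    - {"dx": 0.006,"dy": 0,"dz": 0.003,"wx": 0,"wy": 0.2,"wz": 0,"fingers": 1}
    - {"dx": 0,"dy": 0,"dz": 0,"wx": 0,"wy": 0,"wz": 0,"fingers": 1}

```text
time: 32.9
tool_pos: [0.5911, 0.181, 0.2032]
ee_rot: [3.132, -0.186, -0.014]
wrist_force: [-1.5, 0.8, 0.7]
width: 0.384
```

```bash
python3 - <<'E'
from plan import *
lev()
ps,ds,cs=shot('side','side20')
cv2.imwrite('pics/side20z.png',cv2.resize(ps[180:220,265:305,::-1],None,fx=14,fy=14,interpolation=cv2.INTER_CUBIC))
E
```

```text
t 32.9 tcp [0.5911 0.181  0.2032] rot [ 3.132 -0.186 -0.014] F [-1.5  0.8  0.7] w 0.384
q [ 0.115  0.282  1.707 -0.002  1.162  1.805]
[[ 0.993 -0.118 -0.009]
 [-0.118 -0.993 -0.003]
 [-0.009  0.004 -1.   ]]
grasp st 0.04527842791300644 0.19067908076485687 0.14922952308394313 ang -0.47878876088422334
```

View pics/side20z.png

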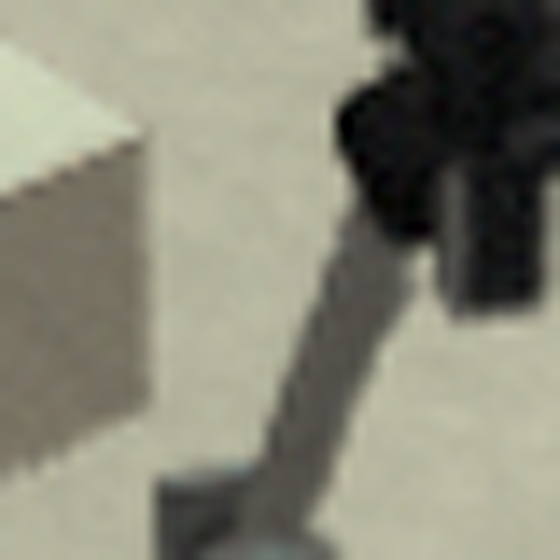

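Request:
carry_out:
  motion:
    - {"dx": 0.0035,"dy": 0,"dz": 0.0015,"wx": 0,"wy": 0,"wz": 0,"fingers": 1}
    - {"dx": 0.0005,"dy": 0,"dz": 0,"wx": 0,"wy": 0,"wz": 0,"fingers": 1}
    - {"dx": 0,"dy": 0,"dz": 0,"wx": 0,"wy": 0,"wz": 0,"fingers": -0.6}
    - {"dx": 0,"dy": 0,"dz": 0,"wx": 0,"wy": 0,"wz": 0,"fingers": -0.6}
    - {"dx": 0,"dy": 0,"dz": 0,"wx": 0,"wy": 0,"wz": 0,"fingers": -0.6}
    - {"dx": 0,"dy": 0,"dz": -0.02,"wx": 0,"wy": 0,"wz": 0,"fingers": -0.6}
    - {"dx": 0,"dy": 0,"dz": -0.05,"wx": 0,"wy": 0,"wz": 0,"fingers": -0.6}
    - {"dx": -0.05,"dy": 0,"dz": -0.03,"wx": 0,"wy": 0,"wz": 0,"fingers": -0.6}

```text
time: 33.95
tool_pos: [0.5471, 0.186, 0.3053]
ee_rot: [3.132, -0.188, -0.014]
wrist_force: [-0.1, -0.0, 1.2]
width: 0.798
```

Request:
carry_out:
  motion:
    - {"dx": -0.06,"dy": 0,"dz": 0,"wx": 0,"wy": 0,"wz": 0,"fingers": -0.6}
    - {"dx": -0.06,"dy": 0,"dz": 0,"wx": 0,"wy": 0,"wz": 0,"fingers": -0.6}
    - {"dx": -0.03,"dy": -0.06,"dz": 0,"wx": 0,"wy": 0,"wz": 0,"fingers": -0.6}
    - {"dx": 0,"dy": -0.06,"dz": 0,"wx": 0,"wy": 0,"wz": 0,"fingers": -0.6}
    - {"dx": 0,"dy": -0.06,"dz": 0,"wx": 0,"wy": 0,"wz": 0,"fingers": -0.6}
    - {"dx": 0,"dy": -0.03,"dz": 0,"wx": 0,"wy": 0,"wz": 0,"fingers": -0.6}

```text
time: 34.7
tool_pos: [0.4214, 0.4128, 0.3213]
ee_rot: [-3.13, 0.193, -0.025]
wrist_force: [0.2, -0.9, -0.2]
width: 0.801
```

```bash
python3 - <<'E'
from plan import *
lev()
ps,ds,cs=shot('side','side21'); p,d,c=shot('top','top21')
cv2.imwrite('pics/side21z.png',cv2.resize(ps[180:220,265:305,::-1],None,fx=14,fy=14,interpolation=cv2.INTER_CUBIC))
cv2.imwrite('pics/side21w.png',cv2.resize(ps[140:340,230:430,::-1],None,fx=3,fy=3,interpolation=cv2.INTER_CUBIC))
cv2.imwrite('pics/top21z.png',cv2.resize(p[170:300,220:420,::-1],None,fx=4,fy=4,interpolation=cv2.INTER_CUBIC))
cv2.imwrite('pics/top21q.png',cv2.resize(p[205:255,235:275,::-1],None,fx=12,fy=12,interpolation=cv2.INTER_CUBIC))
g=ps[180:205,285:310].max(2)<60; ce,n=blob(g); u,v=ce[0]+285,ce[1]+180; x,z=atplane(cs,u,v,.19); print('side handle',u,v,x,z,-np.arctan2(x,z-.062),np.hypot(x,z-.062))
g=p[205:230,240:265].max(2)<40; ce,n=blob(g); u,v=ce[0]+240,ce[1]+205; q=at(c,u,v,.15)[:2]-S; print('top',u,v,q@ex,q@ey,n,-np.arcsin(q@ex/.1))
for a in(-.42,-.46,-.5,-.54): h=w(-.1*np.sin(a),.19,.062+.1*np.cos(a)); print(a,proj(cs,h),proj(c,h))
E
```

```text
t 34.7 tcp [0.4214 0.4128 0.3213] rot [-3.13   0.193 -0.025] F [ 0.2 -0.9 -0.2] w 0.801
q [ 0.585  0.085  1.706 -0.005  1.335  2.28 ]
[[ 0.992 -0.123  0.016]
 [-0.123 -0.992  0.004]
 [ 0.015 -0.006 -1.   ]]
grasp st -0.1494068103063139 0.40120174467142267 0.26729342425051295 ang 0.6291227740810913
side handle 294.06849315068496 191.41095890410958 0.03590317990563071 0.15592175639612627 -0.36512639233631333 0.1005501598798797
top 252.0 219.14953271028037 0.03677763162033359 0.19037794048902681 107 -0.3766166083430323
-0.42 (np.float64(295.74901795227015), np.float64(191.94479428753078)) (np.float64(252.21023271860457), np.float64(217.33868464020904))
-0.46 (np.float64(296.99342768435116), np.float64(192.2685044793692)) (np.float64(252.4613426898044), np.float64(216.10776571059196))
-0.5 (np.float64(298.2108506805603), np.float64(192.6386006180668)) (np.float64(252.71404233274524), np.float64(214.92077208816818))
-0.54 (np.float64(299.39929186352583), np.float64(193.05429202469014)) (np.float64(252.96785988442633), np.float64(213.77967279781905))
```

View pics/side21z.png

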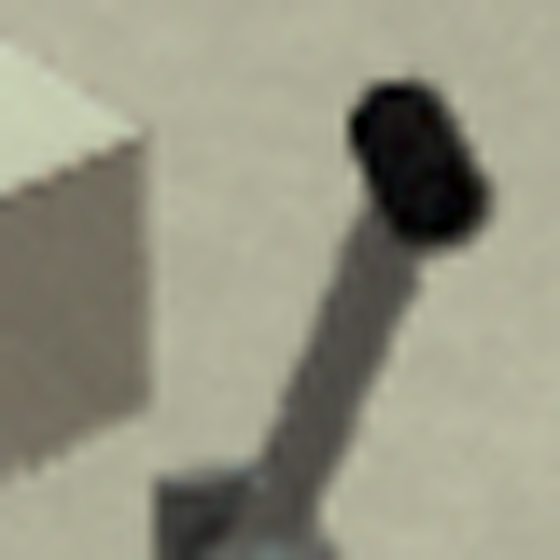

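View pics/side21w.png

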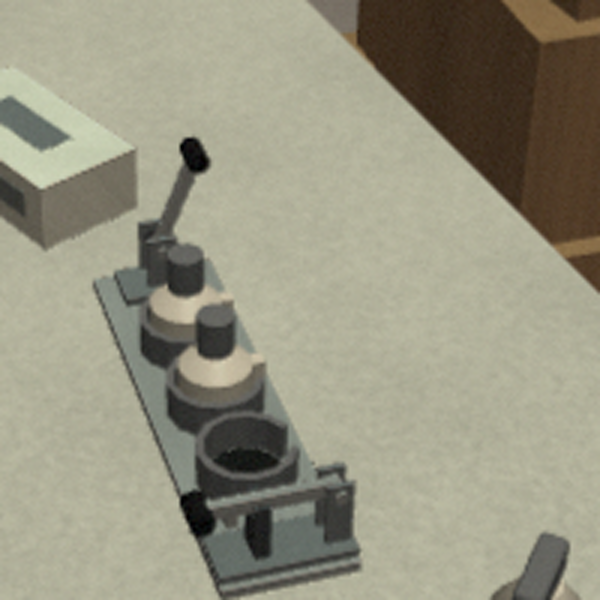

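View pics/top21z.png

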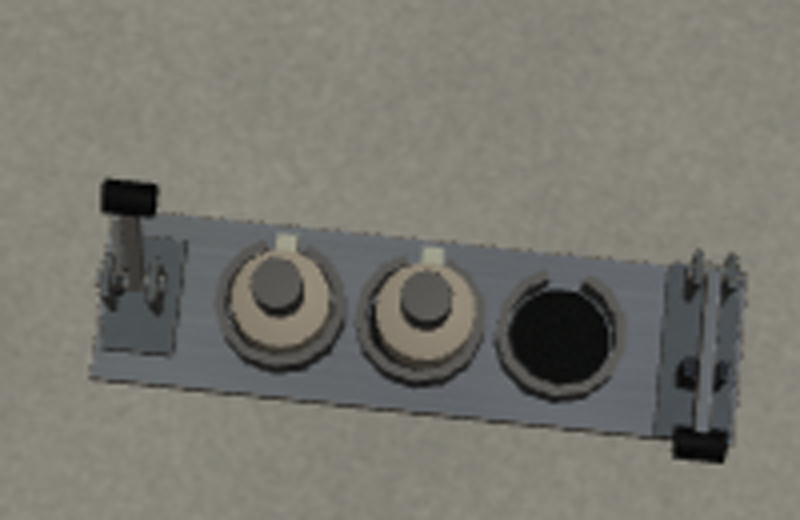

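View pics/top21q.png

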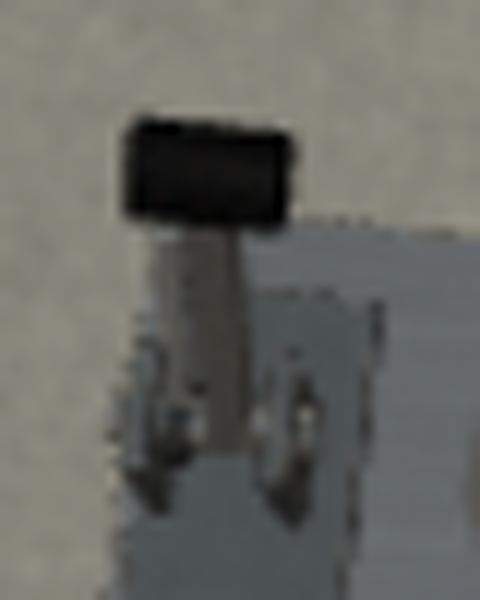

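Both cameras put the lever at about -0.37 and the pointer at about -0.50, so the handle slipped in the grip. I'll regrip and correct by about 13 mm.

```bash
python3 - <<'E'
from plan import *
plan(list(w(.0364,.19,.29)),-6.8,-1,n=5)
E
```

```text
n 5 dist 0.2832 ang 1.0
0.0373 0.0421 0.0065 | -0.08 -0.18 -0.04
0.0373 0.0421 0.0065 | -0.08 -0.18 -0.04
0.0373 0.0421 0.0064 | -0.08 -0.18 -0.04
0.0373 0.0422 0.0064 | -0.08 -0.18 -0.04
0.0373 0.0422 0.0063 | -0.08 -0.18 -0.04
```

Request:
carry_out:
  motion:
    - {"dx": 0.037,"dy": 0.042,"dz": 0.006,"wx": 0,"wy": -0.2,"wz": 0,"fingers": -0.6}
    - {"dx": 0.037,"dy": 0.042,"dz": 0.006,"wx": 0,"wy": -0.2,"wz": 0,"fingers": -0.6}
    - {"dx": 0.037,"dy": 0.042,"dz": 0.006,"wx": 0,"wy": -0.2,"wz": 0,"fingers": -0.6}
    - {"dx": 0.037,"dy": 0.042,"dz": 0.006,"wx": 0,"wy": -0.2,"wz": 0,"fingers": -0.6}
    - {"dx": 0.022,"dy": 0.025,"dz": 0.003,"wx": 0,"wy": -0.2,"wz": 0,"fingers": -0.6}
    - {"dx": 0,"dy": 0,"dz": 0,"wx": 0,"wy": 0,"wz": 0,"fingers": -0.6}
    - {"dx": 0,"dy": 0,"dz": 0,"wx": 0,"wy": 0,"wz": 0,"fingers": -0.6}

```text
time: 35.67
tool_pos: [0.5716, 0.1923, 0.3035]
ee_rot: [-3.126, 0.191, -0.015]
wrist_force: [0.2, 0.6, -0.8]
width: 0.8
```

```bash
python3 - <<'E'
from plan import *
st();plan(list(w(.0364,.19,.25)),-6.8,-1,n=2)
E
```

```text
t 35.675 tcp [0.5716 0.1923 0.3035] rot [-3.126  0.191 -0.015] F [ 0.2  0.6 -0.8] w 0.8
q [0.134 0.132 1.688 0.008 1.31  1.825]
[[ 0.993 -0.122  0.01 ]
 [-0.122 -0.993  0.009]
 [ 0.009 -0.011 -1.   ]]
n 2 dist 0.0556 ang 0.8
0.0055 0.0051 0.0267 | -0.30 -0.25 -0.09
0.0056 0.0050 0.0268 | -0.30 -0.25 -0.09
```

Request:
carry_out:
  motion:
    - {"dx": 0.009,"dy": 0.009,"dz": 0.02,"wx": -0.6,"wy": -0.5,"wz": 0,"fingers": -0.6}
    - {"dx": 0.001,"dy": 0,"dz": 0.025,"wx": 0,"wy": 0,"wz": 0,"fingers": -0.6}
    - {"dx": 0,"dy": 0,"dz": 0.008,"wx": 0,"wy": 0,"wz": 0,"fingers": -0.6}
    - {"dx": 0,"dy": 0,"dz": 0,"wx": 0,"wy": 0,"wz": 0,"fingers": -0.6}

```text
time: 36.17
tool_pos: [0.5796, 0.1836, 0.2475]
ee_rot: [3.135, -0.184, -0.002]
wrist_force: [-1.0, 0.4, 0.1]
width: 0.796
```

```bash
python3 - <<'E'
from plan import *
st();plan(list(w(.0364,.19,.209)),-6.8,-1,n=2)
E
```

```text
t 36.175 tcp [0.5796 0.1836 0.2475] rot [ 3.135e+00 -1.840e-01 -2.000e-03] F [-1.   0.4  0.1] w 0.796
q [ 1.210e-01  2.050e-01  1.713e+00 -1.000e-03  1.226e+00  1.810e+00]
[[ 0.993 -0.117 -0.001]
 [-0.117 -0.993 -0.001]
 [-0.001  0.002 -1.   ]]
n 2 dist 0.0386 ang 0.1
0.0012 0.0010 0.0192 | 0.05 0.04 0.04
0.0012 0.0011 0.0192 | 0.05 0.04 0.04
```

Request:
carry_out:
  motion:
    - {"dx": 0.002,"dy": 0.002,"dz": 0.015,"wx": 0,"wy": 0,"wz": 0,"fingers": -0.6}
    - {"dx": 0,"dy": 0,"dz": 0.018,"wx": 0,"wy": 0,"wz": 0,"fingers": -0.6}
    - {"dx": 0,"dy": 0,"dz": 0.002,"wx": 0,"wy": 0,"wz": 0,"fingers": -0.6}
    - {"dx": 0,"dy": 0,"dz": 0,"wx": 0,"wy": 0,"wz": 0,"fingers": -0.6}

```text
time: 36.67
tool_pos: [0.5818, 0.1815, 0.2108]
ee_rot: [3.135, -0.183, -0.0]
wrist_force: [0.5, -0.1, 0.1]
width: 0.8
```

```bash
python3 - <<'E'
from plan import *
lev();plan(list(w(.0364,.19,.209)),-6.8,-1,n=1)
E
```

```text
t 36.675 tcp [0.5818 0.1815 0.2108] rot [ 3.135 -0.183 -0.   ] F [ 0.5 -0.1  0.1] w 0.8
q [ 0.117  0.25   1.731 -0.002  1.16   1.805]
[[ 0.993 -0.116 -0.   ]
 [-0.116 -0.993 -0.002]
 [-0.     0.002 -1.   ]]
grasp st 0.03642868263244093 0.1902308886541426 0.15680195958943138 ang -0.36686495970449395
n 1 dist 0.0018 ang 0.1
-0.0000 0.0003 0.0018 | 0.09 0.00 0.12
```

Request:
carry_out:
  motion:
    - {"dx": 0,"dy": 0,"dz": 0.0015,"wx": 0,"wy": 0,"wz": 0,"fingers": 1}
    - {"dx": 0,"dy": 0,"dz": 0,"wx": 0,"wy": 0,"wz": 0,"fingers": 1}
    - {"dx": 0,"dy": 0,"dz": 0,"wx": 0,"wy": 0,"wz": 0,"fingers": 1}
    - {"dx": 0,"dy": 0,"dz": 0,"wx": 0,"wy": 0,"wz": 0,"fingers": 1}
    - {"dx": 0.005,"dy": 0,"dz": 0.002,"wx": 0,"wy": 0,"wz": 0,"fingers": 1}
    - {"dx": 0.005,"dy": 0,"dz": 0.002,"wx": 0,"wy": 0,"wz": 0,"fingers": 1}
    - {"dx": 0.004,"dy": 0,"dz": 0.002,"wx": 0,"wy": 0,"wz": 0,"fingers": 1}
    - {"dx": 0,"dy": 0,"dz": 0,"wx": 0,"wy": 0,"wz": 0,"fingers": 1}

```text
time: 37.67
tool_pos: [0.5939, 0.1806, 0.2052]
ee_rot: [3.135, -0.183, -0.018]
wrist_force: [-0.5, -0.0, 1.7]
width: 0.386
```

```bash
python3 - <<'E'
from plan import *
lev()
ps,ds,cs=shot('side','side22')
cv2.imwrite('pics/side22z.png',cv2.resize(ps[180:220,265:305,::-1],None,fx=14,fy=14,interpolation=cv2.INTER_CUBIC))
E
```

```text
t 37.675 tcp [0.5939 0.1806 0.2052] rot [ 3.135 -0.183 -0.018] F [-0.5 -0.   1.7] w 0.386
q [1.120e-01 2.860e-01 1.699e+00 1.000e-03 1.168e+00 1.800e+00]
[[ 0.993 -0.116 -0.011]
 [-0.116 -0.993 -0.   ]
 [-0.011  0.002 -1.   ]]
grasp st 0.04799640683250251 0.19071770692590387 0.15123478865762213 ang -0.4934799924300294
```

View pics/side22z.png

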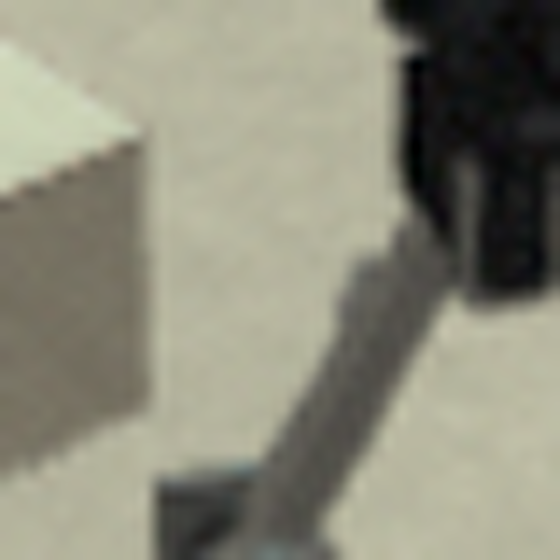

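Request:
carry_out:
  motion:
    - {"dx": 0,"dy": 0,"dz": 0,"wx": 0,"wy": 0,"wz": 0,"fingers": -0.6}
    - {"dx": 0,"dy": 0,"dz": 0,"wx": 0,"wy": 0,"wz": 0,"fingers": -0.6}
    - {"dx": 0,"dy": 0,"dz": 0,"wx": 0,"wy": 0,"wz": 0,"fingers": -0.6}
    - {"dx": 0,"dy": 0,"dz": -0.02,"wx": 0,"wy": 0,"wz": 0,"fingers": -0.6}
    - {"dx": 0,"dy": 0,"dz": -0.05,"wx": 0,"wy": 0,"wz": 0,"fingers": -0.6}
    - {"dx": -0.05,"dy": 0,"dz": -0.03,"wx": 0,"wy": 0,"wz": 0,"fingers": -0.6}
    - {"dx": -0.06,"dy": 0,"dz": 0,"wx": 0,"wy": 0,"wz": 0,"fingers": -0.6}
    - {"dx": -0.06,"dy": -0.03,"dz": 0,"wx": 0,"wy": 0,"wz": 0,"fingers": -0.6}

```text
time: 38.72
tool_pos: [0.4341, 0.227, 0.3166]
ee_rot: [-3.134, 0.19, -0.004]
wrist_force: [0.1, 1.2, -0.2]
width: 0.797
```

Request:
carry_out:
  motion:
    - {"dx": 0,"dy": -0.06,"dz": 0,"wx": 0,"wy": 0,"wz": 0,"fingers": -0.6}
    - {"dx": 0,"dy": -0.06,"dz": 0,"wx": 0,"wy": 0,"wz": 0,"fingers": -0.6}
    - {"dx": 0,"dy": -0.06,"dz": 0,"wx": 0,"wy": 0,"wz": 0,"fingers": -0.6}
    - {"dx": 0,"dy": 0,"dz": 0,"wx": 0,"wy": 0,"wz": 0,"fingers": -0.6}
    - {"dx": 0,"dy": 0,"dz": 0,"wx": 0,"wy": 0,"wz": 0,"fingers": -0.6}

```text
time: 39.35
tool_pos: [0.4513, 0.4121, 0.3257]
ee_rot: [-3.129, 0.185, -0.021]
wrist_force: [0.4, -0.6, -0.4]
width: 0.802
```

```bash
python3 - <<'E'
from plan import *
from scipy.optimize import minimize_scalar
ps,ds,cs=shot('side','side23'); p,d,c=shot('top','top23'); st()
g=ps[180:205,285:310].max(2)<60; ce,n=blob(g); u,v=ce[0]+285,ce[1]+180; x,z=atplane(cs,u,v,.19); print('side handle',u,v,-np.arctan2(x,z-.062))
g=p[205:230,240:265].max(2)<40; ce,n=blob(g); u,v=ce[0]+240,ce[1]+205; q=at(c,u,v,.15)[:2]-S; print('top',u,v,n,-np.arcsin(q@ex/.1))
A=cv2.resize(ps[185:225,265:305,::-1],None,fx=14,fy=14,interpolation=cv2.INTER_CUBIC)
B=cv2.resize(p[205:255,235:275,::-1],None,fx=11,fy=11,interpolation=cv2.INTER_CUBIC)
cv2.imwrite('pics/f1.png',A);cv2.imwrite('pics/f2.png',B)
cv2.imwrite('pics/f3.png',cv2.resize(ps[140:340,230:430,::-1],None,fx=3,fy=3,interpolation=cv2.INTER_CUBIC))
# before image (side4) minus pointer flag: fit the stem from side4: dark stem pixels centreline
s4,_,c4=load('side4'); G=s4.astype(int).sum(2)
pts=[]
for vv in range(203,212):
    row=G[vv,282:297]; bg=np.median(G[vv,297:303]); wgt=np.clip(bg-row-30,0,None).astype(float); pts.append((282+(wgt*np.arange(15)).sum()/wgt.sum(),vv))
pts=np.array(pts); print(np.round(pts,2).tolist())
XZ=np.array([atplane(c4,u,v,.2015) for u,v in pts]); print(np.round(XZ,4).tolist()); print('ang each',np.round(-np.arctan2(XZ[:,0],XZ[:,1]-.062),3))
k=np.polyfit(XZ[:,1],XZ[:,0],1); print('slope ang',-np.arctan(k[0]),'x at z=.062',np.polyval(k,.062))
E
```

```text
t 39.45 tcp [0.4515 0.4114 0.3256] rot [-3.129  0.187 -0.021] F [ 0.3  0.4 -0. ] w 0.802
q [ 5.540e-01  1.310e-01  1.648e+00 -2.000e-03  1.347e+00  2.245e+00]
[[ 0.993 -0.119  0.014]
 [-0.119 -0.993  0.007]
 [ 0.013 -0.008 -1.   ]]
side handle 297.77027027027026 192.2972972972973 -0.48234282796028166
top 252.9811320754717 215.81132075471697 106 -0.47414497791119437
[[290.57, 203.0], [289.62, 204.0], [289.04, 205.0], [288.59, 206.0], [287.97, 207.0], [287.33, 208.0], [286.72, 209.0], [286.14, 210.0], [285.6, 211.0]]
[[0.0286, 0.1113], [0.0258, 0.1085], [0.024, 0.1054], [0.0226, 0.1022], [0.0208, 0.0991], [0.0188, 0.096], [0.017, 0.093], [0.0152, 0.0898], [0.0136, 0.0867]]
ang each [-0.525 -0.506 -0.505 -0.513 -0.51  -0.505 -0.502 -0.501 -0.503]
slope ang -0.5323054380750267 x at z=.062 -0.0011539488072167398
```

View pics/f1.png

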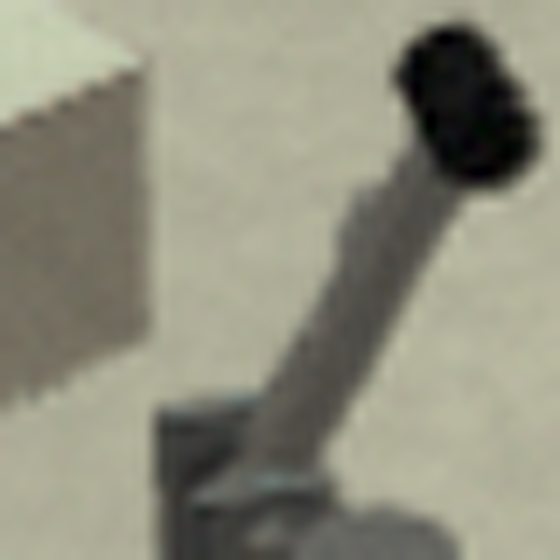

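View pics/f2.png

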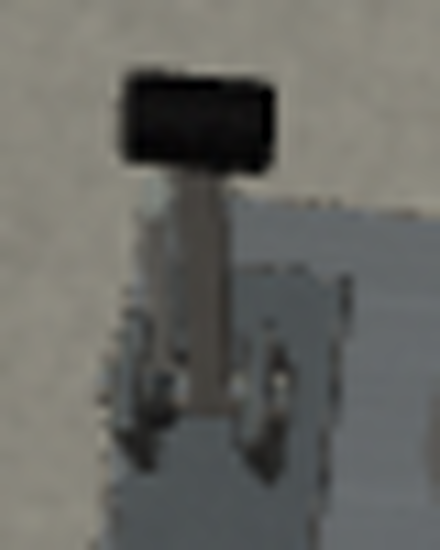

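View pics/f3.png

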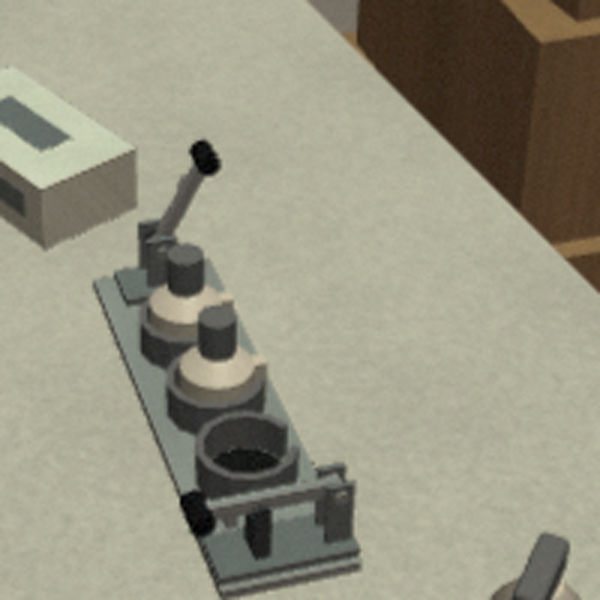

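```bash
python3 - <<'E'
from h import *
for tag in('top17','top21','top23'):
    p,d,c=load(tag)
    for nm,box,bp in(('bay2',(280,225,300,255),w(0,.095,.116)),('bay1',(315,230,338,258),w(0,0,.116))):
        u0,v0,u1,v1=box; g=p[v0:v1,u0:u1].astype(int).max(2); ce,n=blob((g>80)&(g<103)); cap=at(c,ce[0]+u0,ce[1]+v0,.116)
        ce2,n2=blob(g>156); rib=at(c,ce2[0]+u0,ce2[1]+v0,.06); dd=rib-cap
        q=cap[:2]-bp[:2]; print(tag,nm,'off st',np.round([q@ex,q@ey],4),n,'rib yaw rel',round(np.degrees(np.arctan2(dd[1],dd[0])-YAW),1),n2)
    W=cloud(d,c); 
    for nm,bp in(('bay2',w(0,.095,.1)),('bay1',w(0,0,.1))):
        k=np.hypot(W[...,0]-bp[0],W[...,1]-bp[1])<.012; print('  cap top z',np.round(np.nanmedian(W[...,2][k]),4))
E
```

```text
top17 bay2 off st [-0.0005 -0.0005] 114 rib yaw rel -2.4 12
top17 bay1 off st [ 0.0002 -0.0007] 117 rib yaw rel -0.2 12
  cap top z 0.1166
  cap top z 0.1163
top21 bay2 off st [-0.0005 -0.0005] 114 rib yaw rel -1.9 11
top21 bay1 off st [ 0.0008 -0.0028] 121 rib yaw rel -2.7 10
  cap top z 0.1163
  cap top z 0.1162
top23 bay2 off st [-0.0005 -0.0005] 114 rib yaw rel -1.9 11
top23 bay1 off st [ 0.0008 -0.003 ] 121 rib yaw rel -1.7 11
  cap top z 0.1157
  cap top z 0.1161
```

```bash
python3 - <<'E'
from rig import *
print(close_job())
E
```

```text
the job is handed in; nothing more can be done
None
```

The job is handed in, and my last camera checks were within the stated limits. No verdict was reported. It took about 39 s of the 210 s allowed.

I pulled the lever to its off stop. I then seated the two bottles that were present in bay 2 and bay 1, with their ribs in the notches, and swung the hook down into its catch. Last, I set the lever to the pointer. Only two bottles were ever in view.

What the last checks showed:

| Item | Reading | Limit |
|---|---|---|
| Bottle in bay 2 | within 1 mm of centre, cap height right for fully seated, rib about 2° off | 6 mm, 0.25 rad |
| Bottle in bay 1 | about 3 mm off centre, cap height right, rib about 2° off | 6 mm, 0.25 rad |
| Hook | level, with a 36 N reaction at its stop and the handle where the shut position predicts | 0.06 rad |
| Lever | -0.48 rad (side camera), -0.47 rad (top camera) | within 0.09 rad of the pointer |
| Pointer | about -0.50 rad (side), about -0.53 rad (top, rougher) | not moved, as far as I could see |

- **Lever:** the first setting failed because the handle slipped in the grip and stopped at about -0.37. I regripped it and moved it on. The two cameras disagree slightly about the pointer, so the lever is about 0.02 to 0.06 rad from it.
- **Bay 1 bottle:** it moved about 2 mm sideways after it was seated, while the arm was not near it. It stayed seated.

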